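# Collapse the hand rests and book in their tray

## Task

The shift at the lapping bench is over: collapse every telescopic hand rest fully home, its innermost tube first, and stand them all upright in the aluminium tray. With all of them in it, book the tray in: take the hand scanner from its cradle, hold it steady, about 10 cm from the sloping tag on the tray's end and aimed square at the middle of it, for two seconds, then lay it back in its cradle. Do not disturb the jar, the gauge and the brass chuck.

Things in the scene. Friction and masses are not known exactly. Their poses are not given: they have to be found in the camera images.
- restA_grip (a point): Telescopic hand rest A (may be absent): loose standing post, 0.6 kg, round about its z axis (up). Foot 72 mm across, grey outer tube 40 mm across, dark collar 48 mm across from 77 to 95 mm above the underside. Fully collapsed it is 117 mm high; else 117 mm plus both its joint values. This point: on the axis, mid-height of the dark collar, 86 mm above the underside; grip here.
- restA_inner (a joint): How far rest A's inner tube (20 mm across, aluminium, topped by a brass cap 32 mm across, 14 mm high) stands out of the middle tube, m: 0 is fully home, at most 0.06. Stays where left; slides under about 3 N.
- restA_mid (a joint): How far rest A's middle tube (31 mm across, steel, topped by a dark collar 38 mm across, 8 mm high) stands out of the outer tube, m: 0 is fully home, at most 0.06. Stays where left; slides under about 9 N, so pressing down on the brass cap drives the inner tube home first, then this one.
- restB_grip (a point): Telescopic hand rest B (may be absent): loose standing post, 0.6 kg, round about its z axis (up). Foot 72 mm across, grey outer tube 40 mm across, dark collar 48 mm across from 77 to 95 mm above the underside. Fully collapsed it is 117 mm high; else 117 mm plus both its joint values. This point: on the axis, mid-height of the dark collar, 86 mm above the underside; grip here.
- restB_inner (a joint): How far rest B's inner tube (20 mm across, aluminium, topped by a brass cap 32 mm across, 14 mm high) stands out of the middle tube, m: 0 is fully home, at most 0.06. Stays where left; slides under about 3 N.
- restB_mid (a joint): How far rest B's middle tube (31 mm across, steel, topped by a dark collar 38 mm across, 8 mm high) stands out of the outer tube, m: 0 is fully home, at most 0.06. Stays where left; slides under about 9 N, so pressing down on the brass cap drives the inner tube home first, then this one.
- restC_grip (a point): Telescopic hand rest C (may be absent): loose standing post, 0.6 kg, round about its z axis (up). Foot 72 mm across, grey outer tube 40 mm across, dark collar 48 mm across from 77 to 95 mm above the underside. Fully collapsed it is 117 mm high; else 117 mm plus both its joint values. This point: on the axis, mid-height of the dark collar, 86 mm above the underside; grip here.
- restC_inner (a joint): How far rest C's inner tube (20 mm across, aluminium, topped by a brass cap 32 mm across, 14 mm high) stands out of the middle tube, m: 0 is fully home, at most 0.06. Stays where left; slides under about 3 N.
- restC_mid (a joint): How far rest C's middle tube (31 mm across, steel, topped by a dark collar 38 mm across, 8 mm high) stands out of the outer tube, m: 0 is fully home, at most 0.06. Stays where left; slides under about 9 N, so pressing down on the brass cap drives the inner tube home first, then this one.
- restD_grip (a point): Telescopic hand rest D (may be absent): loose standing post, 0.6 kg, round about its z axis (up). Foot 72 mm across, grey outer tube 40 mm across, dark collar 48 mm across from 77 to 95 mm above the underside. Fully collapsed it is 117 mm high; else 117 mm plus both its joint values. This point: on the axis, mid-height of the dark collar, 86 mm above the underside; grip here.
- restD_inner (a joint): How far rest D's inner tube (20 mm across, aluminium, topped by a brass cap 32 mm across, 14 mm high) stands out of the middle tube, m: 0 is fully home, at most 0.06. Stays where left; slides under about 3 N.
- restD_mid (a joint): How far rest D's middle tube (31 mm across, steel, topped by a dark collar 38 mm across, 8 mm high) stands out of the outer tube, m: 0 is fully home, at most 0.06. Stays where left; slides under about 9 N, so pressing down on the brass cap drives the inner tube home first, then this one.
- tray: Fixed aluminium tray, 120 mm (its x) by 345 mm (its y), floor 4 mm thick, rim 12 mm high and 3 mm thick; origin at the centre of its underside, on the bench. Four rests fit in one row along y, 85 mm apart. A tag on a sloping plate stands beyond its -y end, its top edge 77 mm above the bench.
- tag (a point): Middle of the tag's face: white label with black bars, 60 by 42 mm, on a sloping grey plate 70 by 50 mm, 25 mm beyond the tray's -y end and 55 mm above the bench. z is the outward normal of the face: along the tray's -y and rising 35 degrees above level; x runs along the tray's x.
- scanner_mid (a point): Hand scanner, loose, 0.2 kg: straight grey bar 34 by 34 mm with a black head 40 mm wide and 34 mm high over the front 30 mm, 151 mm long in all. This point is its centre, near the centre of mass: grip here, across y. x runs forward along the bar to the window, z is its top.
- scanner_window (a point): Middle of the scanner's window, on its front end, 75 mm ahead of scanner_mid. The beam leaves along x. It reads a tag 60 to 140 mm away (100 mm is best), the beam meeting the tag within 20 mm of its middle and within 20 degrees of square on.
- scanner: The whole hand scanner, its origin at the underside, 17 mm below scanner_mid; same axes.
- cradle: Fixed black scanner cradle, base 150 mm (x) by 60 mm (y); origin at the centre of its underside. Two saddles, 16 mm long, at x = -62 and +34 mm: tops 30 mm above the bench, between lips 46 mm apart and 42 mm high. The scanner lies along x on both, head overhanging at +x, scanner_mid above the origin and 47 mm above the bench. Fingers have room between the saddles.
- jar: Closed jar, 60 mm across, 75 mm high; bystander.
- gauge: Angle gauge of two thin steel arms 110 mm long, lying flat; origin at the corner; bystander.
- chuck: Brass chuck, 52 mm across, 60 mm high; bystander.
There are look-alikes about, which are no part of the job. Leave any blue or red look-alike of the part that bears restC_grip alone.

How it is judged:
By the outcome, as a careful person would: the job done as asked, in the order asked, and still so for the second after the job is handed in, with the robot touching nothing.
Of restA, restB, restC, restD only 3 to 4 are there at a start; the rules pass over those that are not, and their reading is None.
At some moment in a run one of restA, restB, restC, restD may be knocked a few centimetres aside while the robot is not near it.
Once in a run the grip may slacken for a moment while it holds something.
It also fails if it takes over 210 s, if anything falls off the work surface, if the arm or the gripper's body presses on something with over 40 N, if the wrist force passes 120 N, or if a joint passes its speed limit or range.

## Robot

A 6-joint arm with a two-finger parallel gripper is mounted at the origin on the work surface. World frame = base frame: x ahead of the robot, y to its left, z up, the work surface at z = 0. Lengths are in m, angles in degrees, forces in N, time in s.
With the tool pointing down it reaches from about 0.375 to 0.9 m from the base axis. Payload 3.1 kg.
Tool frame: the origin (TCP) lies midway between the tips of the shut fingers; the grasp point (between the pads) lies bot.hold_point_z behind it (bot.hold_point_z is the distance from the TCP to the grasp point, in m); z points along the fingers, y is the direction in which the jaws open and shut (so a half turn about z gives the same grasp; the last joint's range is limited). The gripper opens to 87 mm and grips with 3 to 60 N. Pads are 19 mm wide; open, the fingers measure 117 mm over their backs; the gripper's body (75 mm by 190 mm) begins 51 mm behind the grasp point.
Start: joints at [-10.227, 30.224, 82.088, -0, 67.689, -10.227], TCP at [0.625, 0, 0.223] pointing down, gripper open.
Joint ranges: [-176.69, 176.69], [-43.24, 126.21], [12.49, 139.97], [-82, 262], [0, 151.66], [-163.58, 163.58]. Speed limits (degrees/s): [159.86, 159.86, 180, 180, 180, 180].

## Interface

Orientations are given as a 3x3 rotation matrix whose columns are the frame's x, y, z axes.
In Python, from rig import bot, vision, order gives the robot as it stands. The module is installed in compiled form; this text tells all that it offers.
- The arm moves only by the tool move_arm, never from a script. Its argument "moves" is a list of rows, each an object of numbers: "hand": the finger opening in mm, from 0 to 87; "x", "y", "z": the shift along the tool's x, y, z in units of 25 mm (1.0 is 25 mm); "wx", "wy", "wz": the turn, a rotation vector about the tool's x, y, z in degrees. In form: [{"hand": .., "x": .., "y": .., "z": .., "wx": .., "wy": .., "wz": ..}, ...]. A call has 1 to 20 rows; each row shifts and turns the commanded pose from where the row before left it, along the tool's axes as they then stand; what a row does not reach is not made up. A row lasts 1/10 s, in which the tool goes at most 50 mm and 8.59 degrees, less where a joint would pass 70% of its speed; a pose out of reach is approached as far as the arm can. A call is refused whole if a number of a shift passes 1 or a number of a turn 8.59, either way. A call with a gripper value outside its range is refused whole. The fingers move at their own pace and stop on an object; the grip force is fixed at half the most. Time passes only in rows, so rows that do not move let the fingers close. It gives the time, the measured TCP pose, the force and the opening at its end, in the units of the state.
- bot.read_state(): the state, without advancing time (a new reading comes with each control period).
- vision.capture(name): name is "scene" or "side" or "wrist"; returns a dict with "image" (480x640x3 uint8, red, green, blue), "z_map" (480x640 float32, m along the optical axis (not along the pixel's ray), 0 where there is no reading), "fx", "fy", "cx", "cy" (pixels), "pose" (4x4, takes a point from camera to world coordinates); the wrist camera has in their place "hand_eye" (4x4, takes a point from camera to tool coordinates, whose origin is the TCP and whose axes are the flange's). Camera axes: x right, y down, z forward; pixel columns grow to the right and rows downward; lengths in m; the calibration is good to about 2 mm. A picture is of the moment at which its call begins: read the wrist's pose just before it.
- order.hand_in(): hands the job in, once; it reports no verdict.
The state is a dict: "time_s": time; "joint_positions": joint angles; "qvel": joint speeds; "tau": joint torques, N m; "position": TCP position; "tcp_rot": TCP orientation; "force": force on the tool from outside, world axes, zero at the start; "moment": the same for the moment, N m; "opening": opening from 0.0 (shut) to 1.0 (fully open).
Only numpy, scipy, OpenCV 4.12 (cv2) and the standard library are available. Lean on these libraries where they do the work, as an engineer would, in place of code of your own. Each camera call takes 0.05 s, during which the arm holds its last target.

## Working session

There is one attempt and no reset: what is moved stays moved. The work goes in short steps, Python scripts to look and compute and a tool call to move; the robot and the scene stay as the last step left them, time stands still between calls to the robot, and variables do not carry over. Pictures are saved under pics/ and viewed, and the job is handed in when it is done.

Besides the shell and the picture viewer there is one more tool, called as name(argument=value, ...), one argument or row to a line, values as JSON. move_arm: Moves the arm, as the interface text tells. Its arguments: {"type":"object","properties":{"moves":{"type":"array"}},"required":["moves"]}

```bash
ls; mkdir -p pics; python3 - <<'E'
from rig import bot, vision, order
import cv2,numpy as np
s=bot.read_state(); print(s, bot.hold_point_z)
for n in ["scene","side","wrist"]:
    c=vision.capture(n); cv2.imwrite(f"pics/{n}0.png",c["image"][:,:,::-1]); print(n,c["fx"],c["fy"],c["cx"],c["cy"],np.round(c.get("pose",c.get("hand_eye")),3).tolist())
    np.savez(f"pics/{n}0.npz",**c)
E
```

```text
pics
{'time_s': 0.0, 'joint_positions': array([-1.02260285e+01,  3.02785174e+01,  8.21544396e+01, -1.40929982e-03,
        6.76887667e+01, -1.02262190e+01]), 'qvel': array([ 0.08290445,  0.05210283, -0.00961714, -0.03682525, -0.03455569,
       -0.05497956]), 'tau': array([-5.45745443e-04, -4.40045428e+01, -1.76593530e+01,  6.32597599e-02,
        5.83207863e-02, -1.53719384e-04]), 'position': array([6.24286917e-01, 1.64872159e-04, 2.21587244e-01]), 'tcp_rot': array([[-1.23150720e-05,  9.99997806e-01, -2.09476957e-03],
       [ 9.99999937e-01,  1.30582576e-05,  3.54768257e-04],
       [ 3.54794833e-04, -2.09476507e-03, -9.99997743e-01]]), 'force': array([0.15171179, 0.32678619, 0.20551465]), 'moment': array([ 0.06050305, -0.00044833,  0.02066929]), 'opening': 0.9967727345731002} 0.0187
scene 505.80390876780683 505.80390876780683 317.9923296094794 236.07198998972558 [[-0.063, 0.628, -0.775, 1.264], [0.998, 0.036, -0.051, 0.007], [-0.004, -0.777, -0.629, 0.676], [0.0, 0.0, 0.0, 1.0]]
side 461.654449562755 461.654449562755 327.4225664689526 242.14238273092428 [[0.847, -0.381, 0.372, 0.152], [-0.532, -0.579, 0.618, -0.669], [-0.02, -0.721, -0.693, 0.778], [0.0, 0.0, 0.0, 1.0]]
wrist 393.8021439843763 393.8021439843763 326.6511280783864 241.5431792423186 [[0.0, -0.952, -0.307, 0.083], [1.0, 0.0, -0.001, -0.0], [0.001, -0.307, 0.952, -0.163], [0.0, 0.0, 0.0, 1.0]]
```

View pics/scene0.png

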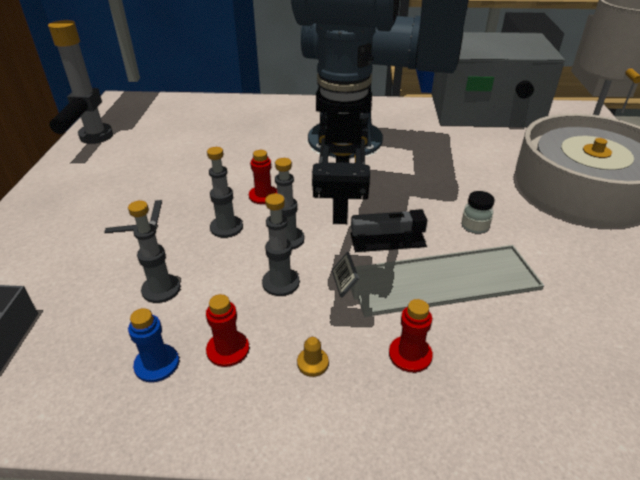

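View pics/side0.png

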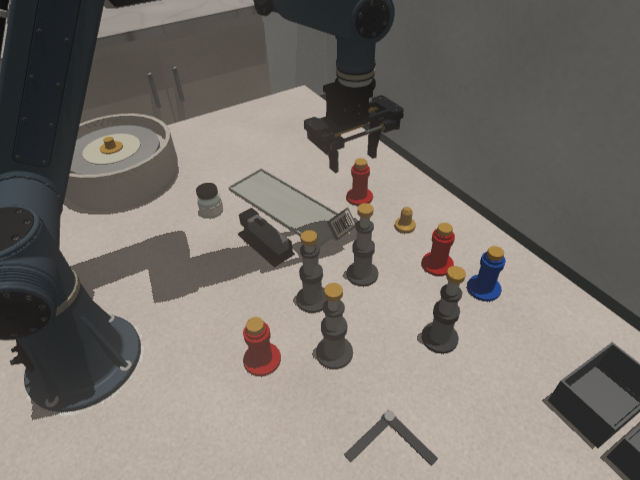

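View pics/wrist0.png

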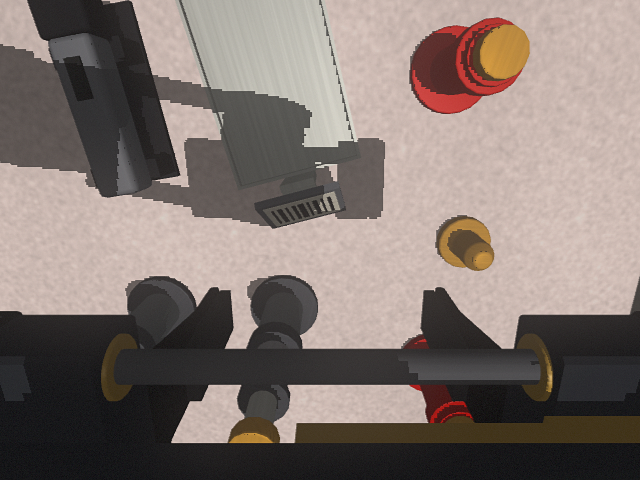

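The scene picture shows four grey rests: caps near (139,209), (215,153), (284,164) and (276,201). The tray runs from (370,300) to (530,260) with its tag at (344,273), and the scanner is at (388,228). The jar, gauge and chuck are visible, plus blue and red look-alikes. Next I'll measure positions by building a top-down map.

```bash
cat > h.py <<'E'
from rig import bot, vision, order
import cv2,numpy as np
def cloud(c,T=None):
    z=c["z_map"].astype(float); v,u=np.mgrid[:480,:640]
    P=np.stack([(u-c["cx"])/c["fx"]*z,(v-c["cy"])/c["fy"]*z,z],-1)
    T=c["pose"] if T is None else T
    W=P@T[:3,:3].T+T[:3,3]
    W[z<=0]=np.nan
    return W
def Tt(s):
    T=np.eye(4);T[:3,:3]=s["tcp_rot"];T[:3,3]=s["position"];return T
def topmap(cs,fn,x0=.2,x1=1.0,y0=-.5,y1=.5,r=.0015,exclude=None):
    # image: right=+y? use right = -y (x up)
    H=int((x1-x0)/r);Wd=int((y1-y0)/r)
    img=np.zeros((H,Wd,3),np.uint8);hm=np.full((H,Wd),-1.)
    for c,W in cs:
        m=np.isfinite(W[...,0])&(W[...,2]<.22)&(W[...,2]>-.02)
        p=W[m];col=c["image"][m]
        i=((x1-p[:,0])/r).astype(int);j=((y1-p[:,1])/r).astype(int)
        k=(i>=0)&(i<H)&(j>=0)&(j<Wd)
        o=np.argsort(p[k,2]);
        for a,b,zz,cc in zip(i[k][o],j[k][o],p[k,2][o],col[k][o]):
            if zz>hm[a,b]: hm[a,b]=zz;img[a,b]=cc
    cv2.imwrite(fn,img[:,:,::-1]);return hm
E
python3 - <<'E'
from h import *
L=[]
for n in ["scene","side"]:
    c=dict(np.load(f"pics/{n}0.npz"));W=cloud(c);L.append((c,W))
    print(n)
    hsv=cv2.cvtColor(c["image"],cv2.COLOR_RGB2HSV)
    m=((hsv[...,0]>10)&(hsv[...,0]<25)&(hsv[...,1]>150)&(hsv[...,2]>90)).astype(np.uint8)
    nn,l,st,ce=cv2.connectedComponentsWithStats(m)
    for i in range(1,nn):
        if st[i,4]<60: continue
        p=W[l==i];p=p[np.isfinite(p[:,0])]
        zt=np.percentile(p[:,2],95); q=p[p[:,2]>zt-.004]
        cc,rad=cv2.minEnclosingCircle(q[:,:2].astype(np.float32))
        if zt<.3 and p[:,0].mean()>0.2: print(np.round(ce[i]),st[i,4],"top z",zt.round(4),"ctr",np.round(cc,4),round(rad,4),np.round(np.median(q,0),4))
topmap(L,"pics/top0.png")
E
```

```text
scene
[597. 151.] 197 top z 0.11 ctr [0.2208 0.5684] 0.0307 [0.2281 0.5637 0.1073]
[214. 151.] 113 top z 0.1926 ctr [ 0.4159 -0.2489] 0.0167 [ 0.4167 -0.2481  0.191 ]
[259. 154.] 85 top z 0.1179 ctr [ 0.2923 -0.1851] 0.0154 [ 0.2923 -0.1846  0.1164]
[283. 162.] 116 top z 0.1911 ctr [ 0.4483 -0.1129] 0.017 [ 0.4508 -0.1116  0.1896]
[274. 199.] 194 top z 0.1971 ctr [ 0.5783 -0.11  ] 0.0171 [ 0.5804 -0.1104  0.1956]
[137. 206.] 171 top z 0.1959 ctr [ 0.61   -0.3337] 0.017 [ 0.6107 -0.3322  0.1945]
[218. 303.] 256 top z 0.1182 ctr [ 0.7409 -0.1785] 0.0162 [ 0.7419 -0.1785  0.1165]
[418. 307.] 271 top z 0.1185 ctr [0.7338 0.1216] 0.0166 [0.735  0.1217 0.117 ]
[140. 316.] 260 top z 0.1179 ctr [ 0.7766 -0.2877] 0.0161 [ 0.7775 -0.2877  0.1165]
[312. 358.] 612 top z 0.06 ctr [ 0.7629 -0.0358] 0.0111 [ 0.7636 -0.0364  0.059 ]
side
[495. 252.] 121 top z 0.1187 ctr [ 0.7741 -0.289 ] 0.0155 [ 0.7738 -0.2887  0.1167]
[456. 273.] 173 top z 0.1964 ctr [ 0.6065 -0.3321] 0.0151 [ 0.6063 -0.3324  0.1949]
```

View pics/top0.png

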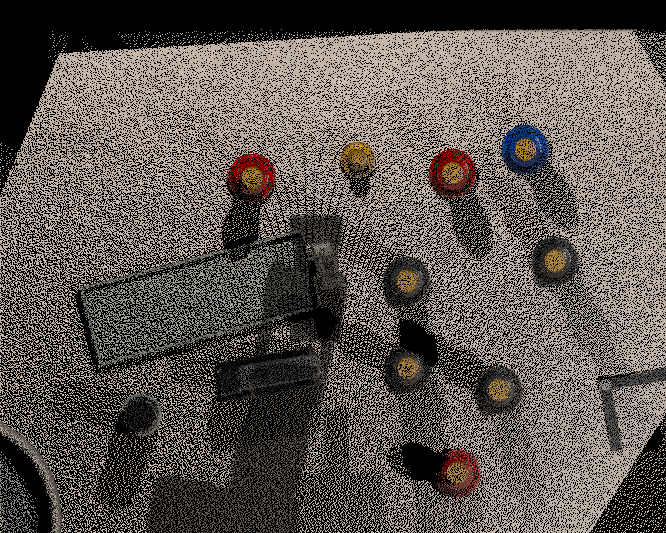

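```bash
python3 - <<'E'
from h import *
for n in ["scene","side"]:
    c=dict(np.load(f"pics/{n}0.npz"));W=cloud(c)
    bx=(W[...,0]>.3)&(W[...,0]<.7)&(W[...,1]>-.05)&(W[...,1]<.45)
    bench=W[(W[...,0]>.8)&(W[...,0]<.9)&(abs(W[...,1])<.1)] if n=="scene" else W[(W[...,0]>.65)&(W[...,0]<.72)&(W[...,1]>-.1)&(W[...,1]<0)]
    print(n,"bench z",np.nanmedian(bench[:,2]))
    m=bx&(W[...,2]>.0025)&(W[...,2]<.016)
    m=cv2.morphologyEx(m.astype(np.uint8),cv2.MORPH_OPEN,np.ones((3,3)))
    k,l,st,ce=cv2.connectedComponentsWithStats(m)
    for i in range(1,k):
        if st[i,4]<300: continue
        p=W[l==i][:,:2].astype(np.float32)
        print("tray?",st[i,4],ce[i].round(),cv2.minAreaRect(p))
    m=bx&(W[...,2]>.055)&(W[...,2]<.075)&(W[...,0]<.5)&(W[...,1]<.2)
    p=W[m][:,:2].astype(np.float32); print("scanner top",len(p),cv2.minAreaRect(p),np.median(W[m],0))
    m=bx&(W[...,2]>.02)&(W[...,2]<.085)&(W[...,0]>.52)&(W[...,1]<.1)
    p=W[m]; print("tag",len(p),p.min(0),p.max(0),np.median(p,0))
    u,s,vt=np.linalg.svd(p-p.mean(0),full_matrices=False);print(p.mean(0),s,vt)
E
python3 - <<'E'
import cv2
a=cv2.imread("pics/scene0.png")[190:330,300:560];cv2.imwrite("pics/crop1.png",cv2.resize(a,None,fx=3,fy=3,interpolation=cv2.INTER_CUBIC))
E
```

```text
scene bench z -0.0001959631930489314
tray? 876 [388. 242.] ((0.44617876410484314, 0.09905380755662918), (0.05127542465925217, 0.1506180614233017), 10.593417167663574)
tray? 7212 [444. 279.] ((0.5537591576576233, 0.19869403541088104), (0.12474445253610611, 0.36027196049690247), 14.796374320983887)
scanner top 975 ((0.4397147595882416, 0.09571482986211777), (0.04153396934270859, 0.15288108587265015), 7.964087009429932) [0.44690319 0.0963764  0.06335669]
tag 769 [ 0.56567908 -0.0142211   0.02061172] [0.64120279 0.03441234 0.07695238] [0.61013705 0.01101692 0.05607939]
[0.60764382 0.01131931 0.05580014] [0.58603716 0.42004587 0.19187143] [[ 0.9592322   0.27387686 -0.0697499 ]
 [-0.08728379  0.52181767  0.84857991]
 [-0.26880313  0.80789714 -0.52444933]]
side bench z 0.26154272303725246
tray? 447 [264. 208.] ((0.5059949159622192, 0.24110743403434753), (0.05484984442591667, 0.23969416320323944), 14.633191108703613)
tray? 453 [305. 206.] ((0.5832198262214661, 0.16680341958999634), (0.07862841337919235, 0.13471710681915283), 13.732987403869629)
tray? 366 [267. 251.] ((0.43966901302337646, 0.07639525085687637), (0.05855613201856613, 0.10858642309904099), 11.727712631225586)
scanner top 728 ((0.43890905380249023, 0.09536504000425339), (0.04037163034081459, 0.15216603875160217), 10.397012710571289) [0.43688086 0.09041079 0.06343501]
tag 546 [ 0.56476645 -0.01625039  0.02064354] [0.6392141  0.03426999 0.07806991] [0.59995255 0.00879261 0.05646612]
[0.60011933 0.00897966 0.05573163] [0.49266313 0.34507592 0.0805706 ] [[-0.96571748 -0.2577064  -0.03125967]
 [-0.17088139  0.54041938  0.8238607 ]
 [-0.19542084  0.80095837 -0.56592967]]
```

View pics/crop1.png

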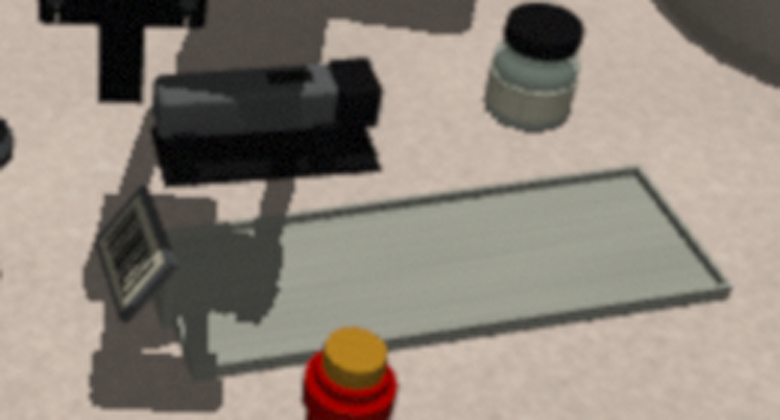

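move_arm(
  moves=[
    {"hand": 0, "x": -0.88, "y": -0.376, "z": 0, "wx": 0, "wy": 0, "wz": 0},
    {"hand": 0, "x": -0.88, "y": -0.376, "z": 0, "wx": 0, "wy": 0, "wz": 0},
    {"hand": 0, "x": -0.88, "y": -0.376, "z": 0, "wx": 0, "wy": 0, "wz": 0},
    {"hand": 0, "x": -0.88, "y": -0.376, "z": 0, "wx": 0, "wy": 0, "wz": 0},
    {"hand": 0, "x": -0.88, "y": -0.376, "z": 0, "wx": 0, "wy": 0, "wz": 0},
    {"hand": 0, "x": 0, "y": 0, "z": 0, "wx": 0, "wy": 0, "wz": 0},
    {"hand": 0, "x": 0, "y": 0, "z": 0, "wx": 0, "wy": 0, "wz": 0},
  ],
)

```text
time_s: 0.85
position: [0.5778, -0.11, 0.2223]
tcp_rot: [[0.001, 1.0, -0.0], [1.0, -0.001, 0.001], [0.001, -0.0, -1.0]]
force: [-0.3, -0.4, 0.8]
opening: 0.448
```

move_arm(
  moves=[
    {"hand": 0, "z": 0},
    {"hand": 0, "z": 0},
    {"hand": 0, "z": 0},
    {"hand": 0, "z": 0},
    {"hand": 0, "z": 0},
    {"hand": 0, "z": 0},
    {"hand": 0, "z": 0.4},
    {"hand": 0, "z": 0.4},
    {"hand": 0, "z": 0.3},
    {"hand": 0, "z": 0.3},
    {"hand": 0, "z": 0.3},
  ],
)

```text
schema error: expected keys hand, x, y, z, wx, wy, wz
```

```bash
python3 - <<'E'
from h import *
c=vision.capture("scene");cv2.imwrite("pics/s1.png",cv2.resize(c["image"][120:320,180:440,::-1],None,fx=3,fy=3))
E
```

```text
(no output)
```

View pics/s1.png

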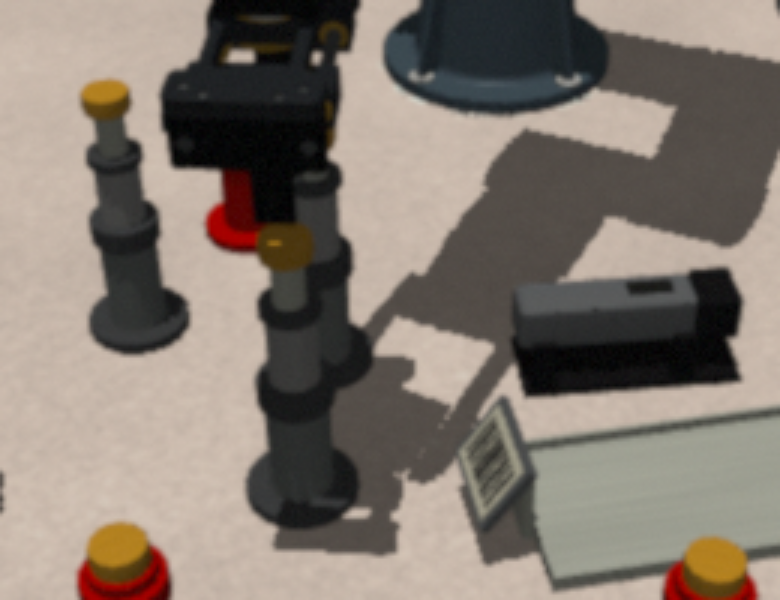

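The move was refused because every row needs all the keys. The picture shows the fingers just above P3's cap at (285,245) in the crop, still closing.

move_arm(
  moves=[
    {"hand": 0, "x": 0, "y": 0, "z": 0, "wx": 0, "wy": 0, "wz": 0},
    {"hand": 0, "x": 0, "y": 0, "z": 0, "wx": 0, "wy": 0, "wz": 0},
    {"hand": 0, "x": 0, "y": 0, "z": 0, "wx": 0, "wy": 0, "wz": 0},
    {"hand": 0, "x": 0, "y": 0, "z": 0, "wx": 0, "wy": 0, "wz": 0},
    {"hand": 0, "x": 0, "y": 0, "z": 0, "wx": 0, "wy": 0, "wz": 0},
    {"hand": 0, "x": 0, "y": 0, "z": 0, "wx": 0, "wy": 0, "wz": 0},
    {"hand": 0, "x": 0, "y": 0, "z": 0.4, "wx": 0, "wy": 0, "wz": 0},
    {"hand": 0, "x": 0, "y": 0, "z": 0.4, "wx": 0, "wy": 0, "wz": 0},
    {"hand": 0, "x": 0, "y": 0, "z": 0.3, "wx": 0, "wy": 0, "wz": 0},
    {"hand": 0, "x": 0, "y": 0, "z": 0.3, "wx": 0, "wy": 0, "wz": 0},
    {"hand": 0, "x": 0, "y": 0, "z": 0.3, "wx": 0, "wy": 0, "wz": 0},
  ],
)

```text
time_s: 2.0
position: [0.5776, -0.1099, 0.1794]
tcp_rot: [[-0.0, 1.0, -0.001], [1.0, 0.0, 0.0], [0.0, -0.001, -1.0]]
force: [-1.2, 0.7, 2.9]
opening: 0.007
```

move_arm(
  moves=[
    {"hand": 0, "x": 0, "y": 0, "z": 0.3, "wx": 0, "wy": 0, "wz": 0},
    {"hand": 0, "x": 0, "y": 0, "z": 0.3, "wx": 0, "wy": 0, "wz": 0},
    {"hand": 0, "x": 0, "y": 0, "z": 0.3, "wx": 0, "wy": 0, "wz": 0},
    {"hand": 0, "x": 0, "y": 0, "z": 0.3, "wx": 0, "wy": 0, "wz": 0},
    {"hand": 0, "x": 0, "y": 0, "z": 0.3, "wx": 0, "wy": 0, "wz": 0},
    {"hand": 0, "x": 0, "y": 0, "z": 0.3, "wx": 0, "wy": 0, "wz": 0},
    {"hand": 0, "x": 0, "y": 0, "z": 0.3, "wx": 0, "wy": 0, "wz": 0},
  ],
)

```text
time_s: 2.7
position: [0.5777, -0.1099, 0.1279]
tcp_rot: [[-0.0, 1.0, -0.0], [1.0, 0.0, -0.0], [-0.0, -0.0, -1.0]]
force: [-3.3, 1.3, 9.3]
opening: 0.004
```

move_arm(
  moves=[
    {"hand": 0, "x": 0, "y": 0, "z": 0.15, "wx": 0, "wy": 0, "wz": 0},
    {"hand": 0, "x": 0, "y": 0, "z": 0.1, "wx": 0, "wy": 0, "wz": 0},
    {"hand": 0, "x": 0, "y": 0, "z": 0.05, "wx": 0, "wy": 0, "wz": 0},
  ],
)

```text
time_s: 3.0
position: [0.5776, -0.1099, 0.1202]
tcp_rot: [[-0.0, 1.0, -0.001], [1.0, 0.0, 0.0], [0.0, -0.001, -1.0]]
force: [-3.4, 0.5, 8.7]
opening: 0.005
```

move_arm(
  moves=[
    {"hand": 0, "x": 0, "y": 0, "z": 0.08, "wx": 0, "wy": 0, "wz": 0},
    {"hand": 0, "x": 0, "y": 0, "z": 0.06, "wx": 0, "wy": 0, "wz": 0},
    {"hand": 0, "x": 0, "y": 0, "z": 0, "wx": 0, "wy": 0, "wz": 0},
  ],
)

```text
time_s: 3.3
position: [0.5777, -0.1099, 0.1173]
tcp_rot: [[-0.0, 1.0, -0.0], [1.0, 0.0, -0.0], [-0.0, -0.0, -1.0]]
force: [-3.7, 1.6, 10.5]
opening: 0.004
```

move_arm(
  moves=[
    {"hand": 0, "x": 0, "y": 0, "z": 0.06, "wx": 0, "wy": 0, "wz": 0},
    {"hand": 0, "x": 0, "y": 0, "z": 0, "wx": 0, "wy": 0, "wz": 0},
  ],
)

```text
time_s: 3.5
position: [0.5779, -0.1099, 0.1172]
tcp_rot: [[-0.0, 1.0, 0.0], [1.0, 0.0, -0.0], [-0.0, 0.0, -1.0]]
force: [-5.6, 2.0, 16.4]
opening: 0.008
```

move_arm(
  moves=[
    {"hand": 0, "x": 0, "y": 0, "z": 0.06, "wx": 0, "wy": 0, "wz": 0},
    {"hand": 0, "x": 0, "y": 0, "z": 0.04, "wx": 0, "wy": 0, "wz": 0},
    {"hand": 0, "x": 0, "y": 0, "z": 0, "wx": 0, "wy": 0, "wz": 0},
  ],
)

```text
time_s: 3.8
position: [0.5782, -0.11, 0.117]
tcp_rot: [[-0.001, 1.0, 0.002], [1.0, 0.001, -0.001], [-0.001, 0.002, -1.0]]
force: [-8.4, 2.5, 29.2]
opening: 0.003
```

move_arm(
  moves=[
    {"hand": 0, "x": 0, "y": 0, "z": -0.6, "wx": 0, "wy": 0, "wz": 0},
    {"hand": 0, "x": 0, "y": 0, "z": -1, "wx": 0, "wy": 0, "wz": 0},
    {"hand": 0, "x": 0, "y": 0, "z": -1, "wx": 0, "wy": 0, "wz": 0},
    {"hand": 0, "x": 0, "y": 0, "z": -1, "wx": 0, "wy": 0, "wz": 0},
    {"hand": 0, "x": 0, "y": -0.64, "z": -0.1, "wx": 0, "wy": 0, "wz": 0},
    {"hand": 0, "x": 0, "y": -0.92, "z": 0, "wx": 0, "wy": 0, "wz": 0},
    {"hand": 0, "x": -0.02, "y": -0.92, "z": 0, "wx": 0, "wy": 0, "wz": 0},
    {"hand": 0, "x": -0.02, "y": -0.92, "z": 0, "wx": 0, "wy": 0, "wz": 0},
    {"hand": 0, "x": -0.02, "y": -0.92, "z": 0, "wx": 0, "wy": 0, "wz": 0},
    {"hand": 0, "x": -0.02, "y": -0.92, "z": 0, "wx": 0, "wy": 0, "wz": 0},
    {"hand": 0, "x": 0, "y": 0, "z": 0, "wx": 0, "wy": 0, "wz": 0},
  ],
)

```text
time_s: 4.9
position: [0.444, -0.1111, 0.2043]
tcp_rot: [[0.001, 1.0, -0.003], [1.0, -0.001, 0.001], [0.001, -0.003, -1.0]]
force: [-0.1, -0.0, -0.0]
opening: 0.008
```

```bash
python3 - <<'E'
from h import *
c=vision.capture("scene");W=cloud(c);cv2.imwrite("pics/s2.png",cv2.resize(c["image"][120:320,180:440,::-1],None,fx=3,fy=3))
hsv=cv2.cvtColor(c["image"],cv2.COLOR_RGB2HSV)
m=((hsv[...,0]>10)&(hsv[...,0]<25)&(hsv[...,1]>150)&(hsv[...,2]>60)).astype(np.uint8)
nn,l,st,ce=cv2.connectedComponentsWithStats(m)
for i in range(1,nn):
    if st[i,4]<40: continue
    p=W[l==i];p=p[np.isfinite(p[:,0])]
    zt=np.percentile(p[:,2],95); q=p[p[:,2]>zt-.004]
    cc,rad=cv2.minEnclosingCircle(q[:,:2].astype(np.float32))
    print(ce[i].round(),zt.round(4),np.round(cc,4),round(rad,4))
E
```

```text
[63. 33.] 0.3047 [ 0.0231 -0.7009] 0.0322
[633.  75.] 0.235 [0.082  0.6596] 0.0245
[598. 148.] 0.1313 [0.219  0.5666] 0.0158
[215. 153.] 0.1922 [ 0.4172 -0.2477] 0.0159
[260. 155.] 0.1178 [ 0.292  -0.1852] 0.0159
[283. 164.] 0.1908 [ 0.4507 -0.1116] 0.0149
[138. 208.] 0.1959 [ 0.6103 -0.3311] 0.016
[278. 238.] 0.118 [ 0.5783 -0.1109] 0.0168
[219. 304.] 0.1179 [ 0.7413 -0.1785] 0.0162
[418. 309.] 0.1184 [0.7349 0.1226] 0.0163
[141. 318.] 0.1176 [ 0.7768 -0.2868] 0.0162
[312. 358.] 0.0596 [ 0.7628 -0.0359] 0.011
```

View pics/s2.png

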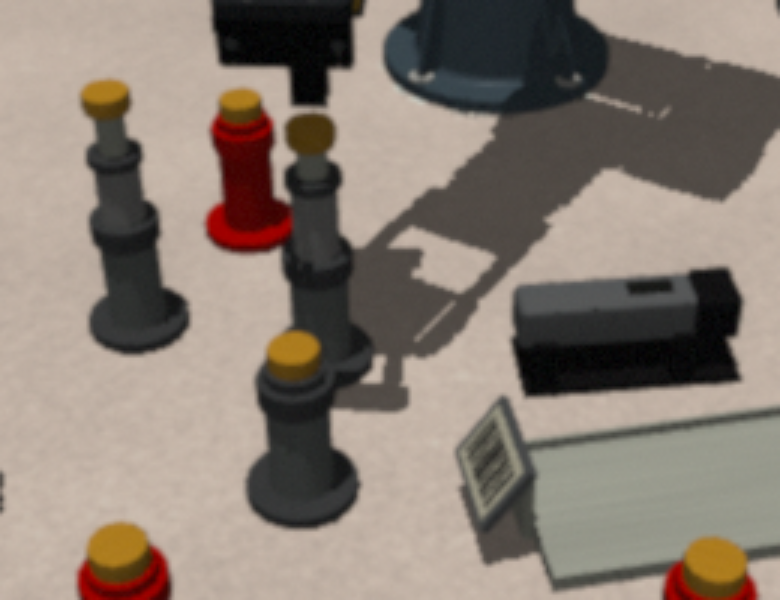

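P3 is collapsed, at the same height as the red dummy. Now pressing P2.

move_arm(
  moves=[
    {"hand": 0, "x": -0.02, "y": 0.14, "z": 0, "wx": 0, "wy": 0, "wz": 0},
    {"hand": 0, "x": 0, "y": 0, "z": 0.3, "wx": 0, "wy": 0, "wz": 0},
    {"hand": 0, "x": 0, "y": 0, "z": 0.3, "wx": 0, "wy": 0, "wz": 0},
    {"hand": 0, "x": 0, "y": 0, "z": 0.3, "wx": 0, "wy": 0, "wz": 0},
    {"hand": 0, "x": 0, "y": 0, "z": 0.3, "wx": 0, "wy": 0, "wz": 0},
    {"hand": 0, "x": 0, "y": 0, "z": 0.3, "wx": 0, "wy": 0, "wz": 0},
    {"hand": 0, "x": 0, "y": 0, "z": 0.3, "wx": 0, "wy": 0, "wz": 0},
    {"hand": 0, "x": 0, "y": 0, "z": 0.3, "wx": 0, "wy": 0, "wz": 0},
    {"hand": 0, "x": 0, "y": 0, "z": 0.3, "wx": 0, "wy": 0, "wz": 0},
    {"hand": 0, "x": 0, "y": 0, "z": 0.3, "wx": 0, "wy": 0, "wz": 0},
    {"hand": 0, "x": 0, "y": 0, "z": 0.3, "wx": 0, "wy": 0, "wz": 0},
    {"hand": 0, "x": 0, "y": 0, "z": 0.2, "wx": 0, "wy": 0, "wz": 0},
    {"hand": 0, "x": 0, "y": 0, "z": 0.1, "wx": 0, "wy": 0, "wz": 0},
  ],
)

```text
time_s: 6.25
position: [0.4518, -0.1129, 0.1226]
tcp_rot: [[0.0, 1.0, 0.003], [1.0, -0.0, -0.001], [-0.001, 0.003, -1.0]]
force: [1.6, 0.1, 8.2]
opening: 0.004
```

move_arm(
  moves=[
    {"hand": 0, "x": 0, "y": -0.05, "z": 0.1, "wx": 0, "wy": 0, "wz": 0},
    {"hand": 0, "x": 0, "y": -0.05, "z": 0.08, "wx": 0, "wy": 0, "wz": 0},
    {"hand": 0, "x": 0, "y": 0, "z": 0.06, "wx": 0, "wy": 0, "wz": 0},
    {"hand": 0, "x": 0, "y": 0, "z": 0.06, "wx": 0, "wy": 0, "wz": 0},
    {"hand": 0, "x": 0, "y": 0, "z": 0, "wx": 0, "wy": 0, "wz": 0},
  ],
)

```text
time_s: 6.75
position: [0.4516, -0.1132, 0.1171]
tcp_rot: [[0.001, 1.0, 0.008], [1.0, -0.001, -0.002], [-0.002, 0.008, -1.0]]
force: [4.0, 3.5, 18.5]
opening: 0.005
```

move_arm(
  moves=[
    {"hand": 0, "x": 0, "y": 0, "z": 0.06, "wx": 0, "wy": 0, "wz": 0},
    {"hand": 0, "x": 0, "y": 0, "z": 0.04, "wx": 0, "wy": 0, "wz": 0},
    {"hand": 0, "x": 0, "y": 0, "z": 0, "wx": 0, "wy": 0, "wz": 0},
  ],
)

```text
time_s: 7.05
position: [0.4519, -0.1133, 0.1168]
tcp_rot: [[0.001, 1.0, 0.01], [1.0, -0.001, -0.003], [-0.003, 0.01, -1.0]]
force: [0.2, 4.9, 39.4]
opening: 0.003
```

move_arm(
  moves=[
    {"hand": 0, "x": 0, "y": 0, "z": -0.7, "wx": 0, "wy": 0, "wz": 0},
    {"hand": 0, "x": 0, "y": 0, "z": -1, "wx": 0, "wy": 0, "wz": 0},
    {"hand": 0, "x": 0, "y": 0, "z": -1, "wx": 0, "wy": 0, "wz": 0},
    {"hand": 0, "x": 0, "y": 0, "z": -1, "wx": 0, "wy": 0, "wz": 0},
    {"hand": 0, "x": -0.43, "y": -0.24, "z": -0.1, "wx": 0, "wy": 0, "wz": 0},
    {"hand": 0, "x": -1, "y": -0.24, "z": 0, "wx": 0, "wy": 0, "wz": 0},
    {"hand": 0, "x": -1, "y": -0.24, "z": 0, "wx": 0, "wy": 0, "wz": 0},
    {"hand": 0, "x": -1, "y": -0.24, "z": 0, "wx": 0, "wy": 0, "wz": 0},
    {"hand": 0, "x": -1, "y": -0.24, "z": 0, "wx": 0, "wy": 0, "wz": 0},
    {"hand": 0, "x": -1, "y": -0.24, "z": 0, "wx": 0, "wy": 0, "wz": 0},
    {"hand": 0, "x": 0, "y": 0, "z": 0, "wx": 0, "wy": 0, "wz": 0},
    {"hand": 0, "x": 0, "y": 0, "z": 0, "wx": 0, "wy": 0, "wz": 0},
  ],
)

```text
time_s: 8.25
position: [0.4106, -0.2478, 0.2061]
tcp_rot: [[0.002, 1.0, -0.003], [1.0, -0.002, 0.003], [0.003, -0.003, -1.0]]
force: [0.0, 0.6, -0.6]
opening: 0.004
```

```bash
cat >> h.py <<'E'
def caps(name="scene",minA=40):
    c=vision.capture(name);W=cloud(c)
    hsv=cv2.cvtColor(c["image"],cv2.COLOR_RGB2HSV)
    m=((hsv[...,0]>10)&(hsv[...,0]<25)&(hsv[...,1]>150)&(hsv[...,2]>50)).astype(np.uint8)
    nn,l,st,ce=cv2.connectedComponentsWithStats(m)
    for i in range(1,nn):
        if st[i,4]<minA: continue
        p=W[l==i];p=p[np.isfinite(p[:,0])]
        if len(p)<20: continue
        zt=np.percentile(p[:,2],95); q=p[p[:,2]>zt-.004]
        cc,rad=cv2.minEnclosingCircle(q[:,:2].astype(np.float32))
        if cc[0]>.25: print(name,ce[i].round(),zt.round(4),np.round(cc,4),round(rad,4))
    return c
def st():
    s=bot.read_state(); print(round(s["time_s"],2),s["position"].round(4),s["force"].round(1),round(float(s["opening"])*87,1),s["tcp_rot"].round(3).tolist(),s["joint_positions"].round(1))
E
python3 -c "
from h import *
st();caps();caps('side')"
```

```text
8.25 [ 0.4106 -0.2478  0.2061] [ 0.   0.6 -0.6] 0.4 [[0.002, 1.0, -0.003], [1.0, -0.002, 0.003], [0.003, -0.003, -1.0]] [-44.5  20.5 103.4   0.   56.3 -44.4]
scene [215. 153.] 0.192 [ 0.418  -0.2472] 0.0157
scene [260. 155.] 0.1176 [ 0.2924 -0.1844] 0.0172
scene [285. 196.] 0.1178 [ 0.4486 -0.1106] 0.0175
scene [138. 208.] 0.196 [ 0.6096 -0.3325] 0.0158
scene [278. 238.] 0.1182 [ 0.5783 -0.1106] 0.0177
scene [219. 304.] 0.1179 [ 0.7416 -0.1783] 0.016
scene [418. 309.] 0.1184 [0.7338 0.1212] 0.0171
scene [141. 318.] 0.1179 [ 0.7771 -0.2872] 0.0159
scene [312. 358.] 0.0595 [ 0.7631 -0.0358] 0.0112
```

move_arm(
  moves=[
    {"hand": 0, "x": 0, "y": 0.04, "z": 0, "wx": 0, "wy": 0, "wz": 0},
    {"hand": 0, "x": 0, "y": 0, "z": 0.3, "wx": 0, "wy": 0, "wz": 0},
    {"hand": 0, "x": 0, "y": 0, "z": 0, "wx": 0, "wy": 0, "wz": 0},
  ],
)

```text
time_s: 8.65
position: [0.4126, -0.2471, 0.1991]
tcp_rot: [[-0.001, 1.0, -0.002], [1.0, 0.001, 0.001], [0.001, -0.002, -1.0]]
force: [-0.6, 0.8, -0.2]
opening: 0.006
```

move_arm(
  moves=[
    {"hand": 0, "x": -0.04, "y": 0.1, "z": 0, "wx": 0, "wy": 0, "wz": 0},
    {"hand": 0, "x": 0, "y": 0, "z": 0.3, "wx": 0, "wy": 0, "wz": 0},
    {"hand": 0, "x": 0, "y": 0, "z": 0.3, "wx": 0, "wy": 0, "wz": 0},
    {"hand": 0, "x": 0, "y": 0, "z": 0.3, "wx": 0, "wy": 0, "wz": 0},
    {"hand": 0, "x": 0, "y": 0, "z": 0.3, "wx": 0, "wy": 0, "wz": 0},
    {"hand": 0, "x": 0, "y": 0, "z": 0.3, "wx": 0, "wy": 0, "wz": 0},
    {"hand": 0, "x": 0, "y": 0, "z": 0.3, "wx": 0, "wy": 0, "wz": 0},
    {"hand": 0, "x": 0, "y": 0, "z": 0.3, "wx": 0, "wy": 0, "wz": 0},
    {"hand": 0, "x": 0, "y": 0, "z": 0.3, "wx": 0, "wy": 0, "wz": 0},
    {"hand": 0, "x": 0, "y": 0, "z": 0.3, "wx": 0, "wy": 0, "wz": 0},
    {"hand": 0, "x": 0, "y": 0, "z": 0.2, "wx": 0, "wy": 0, "wz": 0},
    {"hand": 0, "x": 0, "y": 0, "z": 0.1, "wx": 0, "wy": 0, "wz": 0},
  ],
)

```text
time_s: 9.85
position: [0.4163, -0.2499, 0.1251]
tcp_rot: [[0.0, 1.0, 0.002], [1.0, -0.0, -0.001], [-0.001, 0.002, -1.0]]
force: [2.3, 0.2, 8.4]
opening: 0.009
```

move_arm(
  moves=[
    {"hand": 0, "x": 0, "y": 0, "z": 0.1, "wx": 0, "wy": 0, "wz": 0},
    {"hand": 0, "x": 0, "y": 0, "z": 0.08, "wx": 0, "wy": 0, "wz": 0},
    {"hand": 0, "x": 0, "y": 0, "z": 0.06, "wx": 0, "wy": 0, "wz": 0},
    {"hand": 0, "x": 0, "y": 0, "z": 0, "wx": 0, "wy": 0, "wz": 0},
  ],
)

```text
time_s: 10.25
position: [0.4163, -0.2498, 0.1192]
tcp_rot: [[0.0, 1.0, 0.002], [1.0, -0.0, -0.001], [-0.001, 0.002, -1.0]]
force: [1.8, -0.7, 6.0]
opening: 0.006
```

move_arm(
  moves=[
    {"hand": 0, "x": 0, "y": 0, "z": 0.06, "wx": 0, "wy": 0, "wz": 0},
    {"hand": 0, "x": 0, "y": 0, "z": 0.06, "wx": 0, "wy": 0, "wz": 0},
    {"hand": 0, "x": 0, "y": 0, "z": 0.06, "wx": 0, "wy": 0, "wz": 0},
    {"hand": 0, "x": 0, "y": 0, "z": 0.03, "wx": 0, "wy": 0, "wz": 0},
    {"hand": 0, "x": 0, "y": 0, "z": 0, "wx": 0, "wy": 0, "wz": 0},
  ],
)

```text
time_s: 10.75
position: [0.4166, -0.2501, 0.1169]
tcp_rot: [[-0.0, 1.0, 0.003], [1.0, 0.0, -0.003], [-0.003, 0.003, -1.0]]
force: [-1.5, 2.4, 30.7]
opening: 0.003
```

move_arm(
  moves=[
    {"hand": 0, "x": 0, "y": 0, "z": -0.9, "wx": 0, "wy": 0, "wz": 0},
    {"hand": 0, "x": 0, "y": 0, "z": -1, "wx": 0, "wy": 0, "wz": 0},
    {"hand": 0, "x": 0, "y": 0, "z": -1, "wx": 0, "wy": 0, "wz": 0},
    {"hand": 0, "x": -0.3, "y": 0.66, "z": -1, "wx": 0, "wy": 0, "wz": 0},
    {"hand": 0, "x": -0.5, "y": 1, "z": 0, "wx": 0, "wy": 0, "wz": 0},
    {"hand": 0, "x": -0.5, "y": 1, "z": 0, "wx": 0, "wy": 0, "wz": 0},
    {"hand": 0, "x": -0.5, "y": 1, "z": 0, "wx": 0, "wy": 0, "wz": 0},
    {"hand": 0, "x": -0.5, "y": 1, "z": 0, "wx": 0, "wy": 0, "wz": 0},
    {"hand": 0, "x": -0.5, "y": 1, "z": 0, "wx": 0, "wy": 0, "wz": 0},
    {"hand": 0, "x": -0.5, "y": 1, "z": 0, "wx": 0, "wy": 0, "wz": 0},
    {"hand": 0, "x": 0, "y": 1, "z": 0, "wx": 0, "wy": 0, "wz": 0},
    {"hand": 0, "x": 0, "y": 0, "z": 0, "wx": 0, "wy": 0, "wz": 0},
    {"hand": 0, "x": 0, "y": 0, "z": 0, "wx": 0, "wy": 0, "wz": 0},
  ],
)

```text
time_s: 12.05
position: [0.6056, -0.3308, 0.2093]
tcp_rot: [[-0.001, 1.0, -0.004], [1.0, 0.001, 0.002], [0.002, -0.004, -1.0]]
force: [0.1, -0.1, -0.8]
opening: 0.009
```

```bash
python3 -c "
from h import *
st();caps();caps('side')"
```

```text
12.05 [ 0.6056 -0.3308  0.2093] [ 0.1 -0.1 -0.8] 0.8 [[-0.001, 1.0, -0.004], [1.0, 0.001, 0.002], [0.002, -0.004, -1.0]] [-37.9  36.3  72.4  -0.   71.6 -37.9]
scene [56. 33.] 0.4699 [ 0.6133 -0.3659] 0.0224
scene [260. 155.] 0.1182 [ 0.2926 -0.1863] 0.0159
scene [220. 186.] 0.1175 [ 0.4182 -0.2479] 0.0152
scene [285. 196.] 0.1182 [ 0.4494 -0.1117] 0.0163
scene [138. 208.] 0.1958 [ 0.61   -0.3331] 0.016
scene [277. 238.] 0.118 [ 0.5787 -0.1102] 0.0169
scene [219. 304.] 0.118 [ 0.741  -0.1788] 0.0161
scene [418. 309.] 0.1182 [0.7333 0.1217] 0.0167
scene [141. 318.] 0.1178 [ 0.7763 -0.2881] 0.0161
scene [312. 358.] 0.0594 [ 0.7626 -0.0357] 0.0112
side [495. 253.] 0.1186 [ 0.7731 -0.2884] 0.0157
```

move_arm(
  moves=[
    {"hand": 0, "x": -0.06, "y": 0.06, "z": 0.3, "wx": 0, "wy": 0, "wz": 0},
    {"hand": 0, "x": 0, "y": 0, "z": 0.3, "wx": 0, "wy": 0, "wz": 0},
    {"hand": 0, "x": 0, "y": 0, "z": 0.3, "wx": 0, "wy": 0, "wz": 0},
    {"hand": 0, "x": 0, "y": 0, "z": 0.3, "wx": 0, "wy": 0, "wz": 0},
    {"hand": 0, "x": 0, "y": 0, "z": 0.3, "wx": 0, "wy": 0, "wz": 0},
    {"hand": 0, "x": 0, "y": 0, "z": 0.3, "wx": 0, "wy": 0, "wz": 0},
    {"hand": 0, "x": 0, "y": 0, "z": 0.3, "wx": 0, "wy": 0, "wz": 0},
    {"hand": 0, "x": 0, "y": 0, "z": 0.3, "wx": 0, "wy": 0, "wz": 0},
    {"hand": 0, "x": 0, "y": 0, "z": 0.3, "wx": 0, "wy": 0, "wz": 0},
    {"hand": 0, "x": 0, "y": 0, "z": 0.3, "wx": 0, "wy": 0, "wz": 0},
    {"hand": 0, "x": 0, "y": 0, "z": 0.2, "wx": 0, "wy": 0, "wz": 0},
    {"hand": 0, "x": 0, "y": 0, "z": 0.1, "wx": 0, "wy": 0, "wz": 0},
  ],
)

```text
time_s: 13.35
position: [0.6082, -0.3335, 0.1291]
tcp_rot: [[-0.0, 1.0, -0.0], [1.0, 0.0, -0.0], [-0.0, -0.0, -1.0]]
force: [-2.5, -0.2, 7.1]
opening: 0.001
```

move_arm(
  moves=[
    {"hand": 0, "x": 0, "y": 0, "z": 0.1, "wx": 0, "wy": 0, "wz": 0},
    {"hand": 0, "x": 0, "y": 0, "z": 0.08, "wx": 0, "wy": 0, "wz": 0},
    {"hand": 0, "x": 0, "y": 0, "z": 0.06, "wx": 0, "wy": 0, "wz": 0},
    {"hand": 0, "x": 0, "y": 0, "z": 0, "wx": 0, "wy": 0, "wz": 0},
  ],
)

```text
time_s: 13.75
position: [0.6082, -0.3334, 0.1232]
tcp_rot: [[-0.0, 1.0, -0.001], [1.0, 0.0, -0.0], [-0.0, -0.001, -1.0]]
force: [-3.0, -1.1, 5.9]
opening: 0.006
```

move_arm(
  moves=[
    {"hand": 0, "x": 0, "y": 0, "z": 0.1, "wx": 0, "wy": 0, "wz": 0},
    {"hand": 0, "x": 0, "y": 0, "z": 0.08, "wx": 0, "wy": 0, "wz": 0},
    {"hand": 0, "x": 0, "y": 0, "z": 0.08, "wx": 0, "wy": 0, "wz": 0},
    {"hand": 0, "x": 0, "y": 0, "z": 0.04, "wx": 0, "wy": 0, "wz": 0},
    {"hand": 0, "x": 0, "y": 0, "z": 0.03, "wx": 0, "wy": 0, "wz": 0},
    {"hand": 0, "x": 0, "y": 0, "z": 0, "wx": 0, "wy": 0, "wz": 0},
  ],
)

```text
time_s: 14.35
position: [0.6085, -0.3336, 0.1172]
tcp_rot: [[-0.0, 1.0, 0.0], [1.0, 0.0, -0.001], [-0.001, 0.0, -1.0]]
force: [-4.5, 1.8, 14.8]
opening: 0.006
```

move_arm(
  moves=[
    {"hand": 0, "x": 0, "y": 0, "z": 0.06, "wx": 0, "wy": 0, "wz": 0},
    {"hand": 0, "x": 0, "y": 0, "z": 0.04, "wx": 0, "wy": 0, "wz": 0},
    {"hand": 0, "x": 0, "y": 0, "z": 0, "wx": 0, "wy": 0, "wz": 0},
  ],
)

```text
time_s: 14.65
position: [0.6088, -0.3338, 0.1172]
tcp_rot: [[-0.0, 1.0, 0.002], [1.0, 0.0, -0.002], [-0.002, 0.002, -1.0]]
force: [-7.5, 3.7, 24.8]
opening: 0.001
```

move_arm(
  moves=[
    {"hand": 0, "x": 0, "y": 0, "z": -0.7, "wx": 0, "wy": 0, "wz": 0},
    {"hand": 87, "x": 0, "y": 0, "z": -0.4, "wx": 0, "wy": 0, "wz": 0},
    {"hand": 87, "x": 0, "y": 0, "z": 0, "wx": 0, "wy": 0, "wz": 0},
    {"hand": 87, "x": 0, "y": 0, "z": 0, "wx": 0, "wy": 0, "wz": 0},
    {"hand": 87, "x": 0, "y": 0, "z": 0, "wx": 0, "wy": 0, "wz": 0},
    {"hand": 87, "x": 0, "y": 0, "z": 0, "wx": 0, "wy": 0, "wz": 0},
    {"hand": 87, "x": 0, "y": 0, "z": 0, "wx": 0, "wy": 0, "wz": 0},
    {"hand": 87, "x": 0, "y": 0, "z": 0, "wx": 0, "wy": 0, "wz": 0},
    {"hand": 87, "x": 0, "y": 0, "z": 0, "wx": 0, "wy": 0, "wz": 0},
    {"hand": 87, "x": 0, "y": 0, "z": 0, "wx": 0, "wy": 0, "wz": 0},
    {"hand": 87, "x": 0, "y": 0, "z": 0, "wx": 0, "wy": 0, "wz": 0},
    {"hand": 87, "x": 0, "y": 0, "z": 0, "wx": 0, "wy": 0, "wz": 0},
    {"hand": 87, "x": 0, "y": 0, "z": 0, "wx": 0, "wy": 0, "wz": 0},
    {"hand": 87, "x": 0, "y": 0, "z": 0, "wx": 0, "wy": 0, "wz": 0},
  ],
)

```text
time_s: 16.05
position: [0.6085, -0.3332, 0.1396]
tcp_rot: [[-0.0, 1.0, 0.0], [1.0, 0.0, -0.0], [-0.0, 0.0, -1.0]]
force: [0.3, -0.2, 0.6]
opening: 0.987
```

```bash
python3 -c "
from h import *
st();caps();c=caps('side');cv2.imwrite('pics/sd3.png',c['image'][:,:,::-1])
s=bot.read_state();c=vision.capture('wrist');cv2.imwrite('pics/w3.png',c['image'][:,:,::-1])"
```

```text
16.05 [ 0.6085 -0.3332  0.1396] [ 0.3 -0.2  0.6] 85.9 [[-0.0, 1.0, 0.0], [1.0, 0.0, -0.0], [-0.0, 0.0, -1.0]] [-37.9  40.7  75.4  -0.   63.9 -37.9]
scene [260. 155.] 0.1183 [ 0.2937 -0.1846] 0.0159
scene [220. 185.] 0.1179 [ 0.4161 -0.2483] 0.0171
scene [284. 196.] 0.1182 [ 0.4485 -0.1128] 0.0186
scene [277. 238.] 0.118 [ 0.5798 -0.1106] 0.017
scene [149. 245.] 0.1176 [ 0.6105 -0.3316] 0.0155
scene [219. 304.] 0.1181 [ 0.7411 -0.1795] 0.0164
scene [418. 309.] 0.1184 [0.735  0.1221] 0.017
scene [141. 318.] 0.1179 [ 0.7761 -0.2877] 0.0162
scene [312. 358.] 0.0591 [ 0.7624 -0.0361] 0.0109
```

View pics/sd3.png

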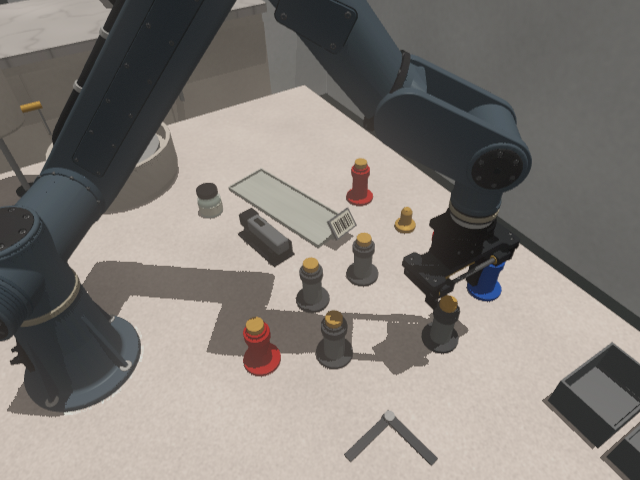

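View pics/w3.png

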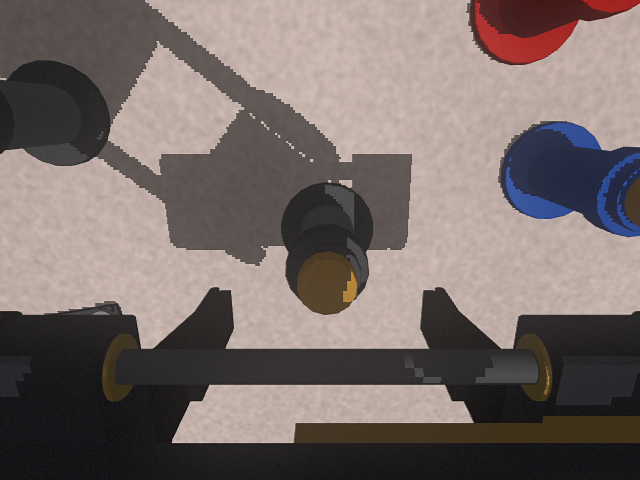

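The side view shows all four rests collapsed with the gripper over P4. The wrist view shows its cap at (327,283), centred between the fingers. Descending to grip.

move_arm(
  moves=[
    {"hand": 87, "x": 0, "y": 0, "z": 0.7, "wx": 0, "wy": 0, "wz": 0},
    {"hand": 87, "x": 0, "y": 0, "z": 0.7, "wx": 0, "wy": 0, "wz": 0},
    {"hand": 87, "x": 0, "y": 0, "z": 0.7, "wx": 0, "wy": 0, "wz": 0},
    {"hand": 87, "x": 0, "y": 0, "z": 0.5, "wx": 0, "wy": 0, "wz": 0},
    {"hand": 87, "x": 0, "y": 0, "z": 0.3, "wx": 0, "wy": 0, "wz": 0},
    {"hand": 40, "x": 0, "y": 0, "z": 0, "wx": 0, "wy": 0, "wz": 0},
    {"hand": 40, "x": 0, "y": 0, "z": 0, "wx": 0, "wy": 0, "wz": 0},
    {"hand": 40, "x": 0, "y": 0, "z": 0, "wx": 0, "wy": 0, "wz": 0},
    {"hand": 40, "x": 0, "y": 0, "z": 0, "wx": 0, "wy": 0, "wz": 0},
    {"hand": 40, "x": 0, "y": 0, "z": 0, "wx": 0, "wy": 0, "wz": 0},
    {"hand": 40, "x": 0, "y": 0, "z": 0, "wx": 0, "wy": 0, "wz": 0},
    {"hand": 40, "x": 0, "y": 0, "z": 0, "wx": 0, "wy": 0, "wz": 0},
    {"hand": 40, "x": 0, "y": 0, "z": 0, "wx": 0, "wy": 0, "wz": 0},
  ],
)

```text
time_s: 17.5
position: [0.6086, -0.3333, 0.0675]
tcp_rot: [[-0.0, 1.0, 0.0], [1.0, 0.0, -0.0], [-0.0, 0.0, -1.0]]
force: [-0.9, 0.3, 2.7]
opening: 0.537
```

```bash
cat > tray.py <<'E'
from h import *
from scipy.optimize import least_squares
def pts():
    for n in ["side","scene"]:
        c=vision.capture(n);W=cloud(c);cv2.imwrite(f"pics/t_{n}.png",cv2.resize(c["image"][::1][150:320,190:560][:,:,::-1],None,fx=2,fy=2,interpolation=cv2.INTER_CUBIC))
        bx=(W[...,0]>.4)&(W[...,0]<.68)&(W[...,1]>.0)&(W[...,1]<.45)
        m=bx&(W[...,2]>.0025)&(W[...,2]<.016)
        m=cv2.morphologyEx(m.astype(np.uint8),cv2.MORPH_OPEN,np.ones((2,2)))
        k,l,stt,ce=cv2.connectedComponentsWithStats(m,connectivity=8)
        i=1+np.argmax(stt[1:,4]);p=W[l==i]
        # coordinates in tray frame yaw
        r=cv2.minAreaRect(p[:,:2].astype(np.float32));print(n,len(p),r)
        for yaw in (13,14,15,16):
            a=np.radians(yaw);tx=np.array([np.cos(a),np.sin(a)]);ty=np.array([-np.sin(a),np.cos(a)])
            X=p[:,:2]@tx;Y=p[:,:2]@ty
            print(yaw,np.percentile(X,[.3,99.7]).round(4),np.percentile(Y,[.3,99.7]).round(4),np.ptp(X).round(4))
            rim=p[:,2]>.009;Xr=X[rim];Yr=Y[rim]
            print("   rim",np.percentile(Xr,[.5,99.5]).round(4),np.percentile(Yr,[.5,99.5]).round(4))
pts()
E
python3 tray.py
```

```text
side 2794 ((0.5691933631896973, 0.18815743923187256), (0.12230479717254639, 0.36530619859695435), 18.922082901000977)
13 [nan nan] [nan nan] nan
   rim [0.5188 0.6458] [-0.1148  0.24  ]
14 [nan nan] [nan nan] nan
   rim [0.5214 0.6452] [-0.1247  0.2297]
15 [nan nan] [nan nan] nan
   rim [0.5232 0.6459] [-0.1346  0.2198]
16 [nan nan] [nan nan] nan
   rim [0.5227 0.6482] [-0.1444  0.2096]
scene 7622 ((nan, nan), (nan, 0.0), nan)
13 [nan nan] [nan nan] nan
   rim [0.5207 0.7338] [-0.1101  0.2423]
14 [nan nan] [nan nan] nan
   rim [0.5244 0.7326] [-0.1205  0.2317]
15 [nan nan] [nan nan] nan
   rim [0.5266 0.7312] [-0.131   0.2213]
16 [nan nan] [nan nan] nan
   rim [0.5259 0.7296] [-0.1413  0.2112]
```

View pics/t_side.png

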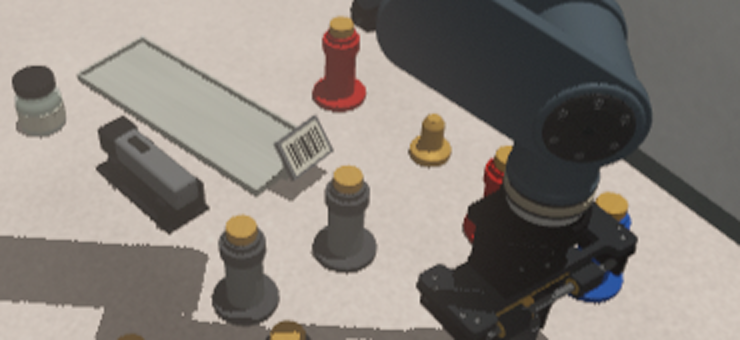

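```bash
python3 - <<'E'
from h import *
a=cv2.imread("pics/sd3.png")
cv2.imwrite("pics/t5.png",cv2.resize(a[160:260,215:365],None,fx=5,fy=5,interpolation=cv2.INTER_CUBIC))
a=cv2.imread("pics/t_scene.png")
cv2.imwrite("pics/t6.png",a)
E
```

```text
(no output)
```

View pics/t5.png

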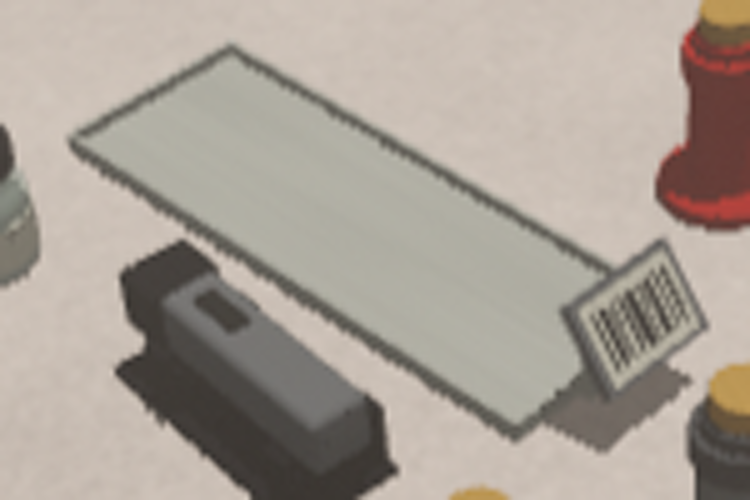

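View pics/t6.png

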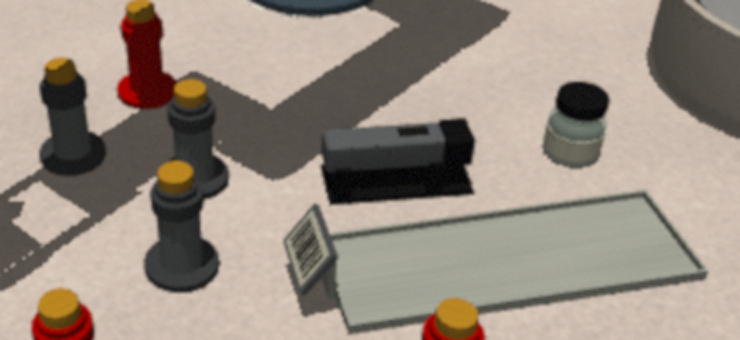

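```bash
cat >> h.py <<'E'
def ray(name,u,v,z):
    c=dict(np.load(f"pics/{name}0.npz"));T=c["pose"]
    d=T[:3,:3]@np.array([(u-c["cx"])/c["fx"],(v-c["cy"])/c["fy"],1]);o=T[:3,3]
    return o+d*(z-o[2])/d[2]
E
python3 - <<'E'
from h import *
S=[ray("side",*p,.012) for p in [(229.2,187.8),(261.4,169.0),(318.2,246.)]]
C=[ray("scene",*p,.012) for p in [(512.5,247.5),(542.5,284.8),(364.5,312)]]
# S: 0=(-x,+y) 1=(+x,+y) 2=(-x,-y);  C:0=(-x,+y),1=(+x,+y),2=(+x,-y)
for n,P,(a,b) in (("S",S,(2,0)),("C",C,(2,1))):
    P=np.array(P)[:,:2];print(n,P.round(4).tolist())
    d=P[b]-P[a];print(" len",np.linalg.norm(d),"wid",np.linalg.norm(P[1]-P[0]),"yaw",np.degrees(np.arctan2(-d[0],d[1])),"yaw2",np.degrees(np.arctan2(*(P[1]-P[0])[::-1])))
    ctr=(P[1]+P[2])/2 if n=="S" else (P[0]+P[2])/2
    print(" ctr",ctr)
print("tag",ray("side",342.3,223.7,.055))
E
```

```text
S [[0.4519, 0.3438], [0.5656, 0.375], [0.5375, 0.014]]
 len 0.3406685445958725 wid 0.11792626402647167 yaw 14.55376147315781 yaw2 15.369235649376865
 ctr [0.55159609 0.19451435]
C [[0.4601, 0.3488], [0.5657, 0.3791], [0.6531, 0.0484]]
 len 0.3421321604556503 wid 0.10987659312094697 yaw 14.80125809632548 yaw2 16.03572551616835
 ctr [0.55659328 0.19856658]
tag [0.60243314 0.00866084 0.055     ]
```

move_arm(
  moves=[
    {"hand": 40, "x": 0, "y": 0, "z": -0.3, "wx": 0, "wy": 0, "wz": 0},
    {"hand": 40, "x": 0, "y": 0, "z": -0.9, "wx": 0, "wy": 0, "wz": -3.7},
    {"hand": 40, "x": 0, "y": 0, "z": -1, "wx": 0, "wy": 0, "wz": -3.7},
    {"hand": 40, "x": 0, "y": 0, "z": -1, "wx": 0, "wy": 0, "wz": -3.7},
    {"hand": 40, "x": 0, "y": 0, "z": -1, "wx": 0, "wy": 0, "wz": -3.7},
    {"hand": 40, "x": 0, "y": 0, "z": -1, "wx": 0, "wy": 0, "wz": 0},
    {"hand": 40, "x": 0, "y": 0, "z": 0, "wx": 0, "wy": 0, "wz": 0},
  ],
)

```text
time_s: 18.3
position: [0.61, -0.3341, 0.2]
tcp_rot: [[-0.255, 0.967, 0.005], [0.967, 0.256, -0.003], [-0.005, 0.004, -1.0]]
force: [1.5, -1.6, -4.9]
opening: 0.538
```

move_arm(
  moves=[
    {"hand": 40, "x": 0.5, "y": 0.06, "z": 0, "wx": 0, "wy": 0, "wz": 0},
    {"hand": 40, "x": 1, "y": 0.13, "z": 0, "wx": 0, "wy": 0, "wz": 0},
    {"hand": 40, "x": 1, "y": 0.13, "z": 0, "wx": 0, "wy": 0, "wz": 0},
    {"hand": 40, "x": 1, "y": 0.13, "z": 0, "wx": 0, "wy": 0, "wz": 0},
    {"hand": 40, "x": 1, "y": 0.13, "z": 0, "wx": 0, "wy": 0, "wz": 0},
    {"hand": 40, "x": 1, "y": 0.13, "z": 0, "wx": 0, "wy": 0, "wz": 0},
    {"hand": 40, "x": 1, "y": 0.13, "z": 0, "wx": 0, "wy": 0, "wz": 0},
    {"hand": 40, "x": 1, "y": 0.13, "z": 0, "wx": 0, "wy": 0, "wz": 0},
    {"hand": 40, "x": 1, "y": 0.13, "z": 0, "wx": 0, "wy": 0, "wz": 0},
    {"hand": 40, "x": 1, "y": 0.13, "z": 0, "wx": 0, "wy": 0, "wz": 0},
    {"hand": 40, "x": 1, "y": 0.13, "z": 0, "wx": 0, "wy": 0, "wz": 0},
    {"hand": 40, "x": 1, "y": 0.13, "z": 0, "wx": 0, "wy": 0, "wz": 0},
    {"hand": 40, "x": 1, "y": 0.13, "z": 0, "wx": 0, "wy": 0, "wz": 0},
    {"hand": 40, "x": 1, "y": 0.13, "z": 0, "wx": 0, "wy": 0, "wz": 0},
    {"hand": 40, "x": 1, "y": 0.13, "z": 0, "wx": 0, "wy": 0, "wz": 0},
    {"hand": 40, "x": 1, "y": 0.13, "z": 0, "wx": 0, "wy": 0, "wz": 0},
    {"hand": 40, "x": 1, "y": 0.13, "z": 0, "wx": 0, "wy": 0, "wz": 0},
    {"hand": 40, "x": 1, "y": 0.13, "z": 0, "wx": 0, "wy": 0, "wz": 0},
    {"hand": 40, "x": 1, "y": 0.13, "z": 0, "wx": 0, "wy": 0, "wz": 0},
    {"hand": 40, "x": 1, "y": 0.13, "z": 0, "wx": 0, "wy": 0, "wz": 0},
  ],
)

```text
time_s: 20.3
position: [0.5419, 0.1557, 0.1945]
tcp_rot: [[-0.256, 0.967, -0.006], [0.967, 0.256, -0.0], [0.002, -0.006, -1.0]]
force: [-0.0, -0.6, -6.1]
opening: 0.542
```

move_arm(
  moves=[
    {"hand": 40, "x": 1, "y": 0.13, "z": 0.5, "wx": 0, "wy": 0, "wz": 0},
    {"hand": 40, "x": 1, "y": 0.13, "z": 0.5, "wx": 0, "wy": 0, "wz": 0},
    {"hand": 40, "x": 1, "y": 0.13, "z": 0.5, "wx": 0, "wy": 0, "wz": 0},
    {"hand": 40, "x": 1, "y": 0.13, "z": 0.5, "wx": 0, "wy": 0, "wz": 0},
    {"hand": 40, "x": 1, "y": 0.13, "z": 0.5, "wx": 0, "wy": 0, "wz": 0},
    {"hand": 40, "x": 0.6, "y": 0.07, "z": 0.4, "wx": 0, "wy": 0, "wz": 0},
    {"hand": 40, "x": 0, "y": 0, "z": 0, "wx": 0, "wy": 0, "wz": 0},
    {"hand": 40, "x": 0, "y": 0, "z": 0, "wx": 0, "wy": 0, "wz": 0},
  ],
)

```text
time_s: 21.1
position: [0.5254, 0.2936, 0.1233]
tcp_rot: [[-0.257, 0.966, -0.003], [0.966, 0.257, -0.002], [-0.001, -0.003, -1.0]]
force: [-0.5, -0.5, -5.7]
opening: 0.541
```

```bash
python3 -c "
from h import *
st();c=caps();cv2.imwrite('pics/s4.png',c['image'][:,:,::-1]);
c=vision.capture('wrist');cv2.imwrite('pics/w4.png',c['image'][:,:,::-1])"
```

```text
21.1 [0.5254 0.2936 0.1233] [-0.5 -0.5 -5.7] 47.1 [[-0.257, 0.966, -0.003], [0.966, 0.257, -0.002], [-0.001, -0.003, -1.0]] [18.6 35.7 90.4 -0.1 54.1  3.8]
scene [260. 155.] 0.1181 [ 0.2909 -0.1875] 0.0178
scene [220. 185.] 0.118 [ 0.416  -0.2477] 0.0161
scene [284. 196.] 0.1182 [ 0.449  -0.1132] 0.0167
scene [505. 206.] 0.1983 [0.5808 0.2701] 0.0084
scene [278. 238.] 0.1182 [ 0.5786 -0.1097] 0.017
scene [219. 304.] 0.118 [ 0.7412 -0.1787] 0.0165
scene [418. 309.] 0.1184 [0.7349 0.1218] 0.0166
scene [141. 318.] 0.1179 [ 0.7767 -0.287 ] 0.0158
scene [312. 358.] 0.0591 [ 0.7631 -0.0359] 0.0112
```

View pics/s4.png

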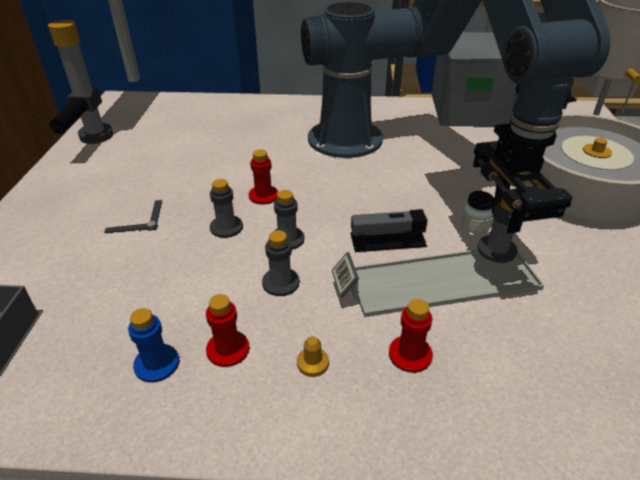

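View pics/w4.png

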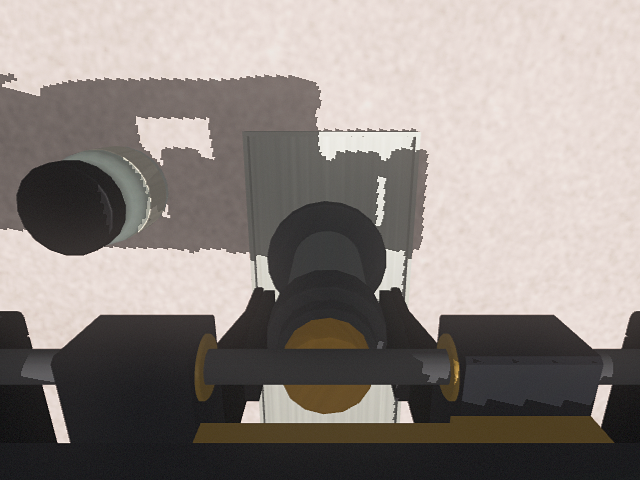

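move_arm(
  moves=[
    {"hand": 40, "x": 0.42, "y": 0.05, "z": 0, "wx": 0, "wy": 0, "wz": 0},
    {"hand": 40, "x": 0.42, "y": 0.05, "z": 0, "wx": 0, "wy": 0, "wz": 0},
    {"hand": 40, "x": 0, "y": 0, "z": 0.6, "wx": 0, "wy": 0, "wz": 0},
    {"hand": 40, "x": 0, "y": 0, "z": 0.6, "wx": 0, "wy": 0, "wz": 0},
    {"hand": 40, "x": 0, "y": 0, "z": 0.4, "wx": 0, "wy": 0, "wz": 0},
    {"hand": 40, "x": 0, "y": 0, "z": 0.2, "wx": 0, "wy": 0, "wz": 0},
    {"hand": 40, "x": 0, "y": 0, "z": 0, "wx": 0, "wy": 0, "wz": 0},
  ],
)

```text
time_s: 21.9
position: [0.5234, 0.3152, 0.079]
tcp_rot: [[-0.255, 0.967, -0.001], [0.967, 0.255, -0.0], [-0.0, -0.001, -1.0]]
force: [0.4, 0.0, -5.7]
opening: 0.542
```

move_arm(
  moves=[
    {"hand": 40, "x": 0, "y": 0, "z": 0.16, "wx": 0, "wy": 0, "wz": 0},
    {"hand": 40, "x": 0, "y": 0, "z": 0.1, "wx": 0, "wy": 0, "wz": 0},
    {"hand": 40, "x": 0, "y": 0, "z": 0.04, "wx": 0, "wy": 0, "wz": 0},
    {"hand": 40, "x": 0, "y": 0, "z": 0, "wx": 0, "wy": 0, "wz": 0},
  ],
)

```text
time_s: 22.3
position: [0.5238, 0.3151, 0.0721]
tcp_rot: [[-0.255, 0.967, -0.0], [0.967, 0.255, 0.0], [0.0, -0.0, -1.0]]
force: [-0.2, -0.7, -6.6]
opening: 0.54
```

move_arm(
  moves=[
    {"hand": 40, "x": 0, "y": 0, "z": 0.04, "wx": 0, "wy": 0, "wz": 0},
    {"hand": 40, "x": 0, "y": 0, "z": 0, "wx": 0, "wy": 0, "wz": 0},
  ],
)

```text
time_s: 22.5
position: [0.524, 0.3153, 0.0715]
tcp_rot: [[-0.255, 0.967, 0.001], [0.967, 0.255, 0.0], [0.0, 0.001, -1.0]]
force: [-0.3, -0.3, -4.5]
opening: 0.542
```

move_arm(
  moves=[
    {"hand": 40, "x": 0, "y": 0, "z": 0.03, "wx": 0, "wy": 0, "wz": 0},
    {"hand": 80, "x": 0, "y": 0, "z": 0, "wx": 0, "wy": 0, "wz": 0},
    {"hand": 80, "x": 0, "y": 0, "z": 0, "wx": 0, "wy": 0, "wz": 0},
    {"hand": 80, "x": 0, "y": 0, "z": 0, "wx": 0, "wy": 0, "wz": 0},
    {"hand": 80, "x": 0, "y": 0, "z": 0, "wx": 0, "wy": 0, "wz": 0},
    {"hand": 80, "x": 0, "y": 0, "z": 0, "wx": 0, "wy": 0, "wz": 0},
    {"hand": 80, "x": 0, "y": 0, "z": -0.4, "wx": 0, "wy": 0, "wz": 0},
    {"hand": 80, "x": 0, "y": 0, "z": -0.8, "wx": 0, "wy": 0, "wz": 0},
    {"hand": 80, "x": 0, "y": 0, "z": -1, "wx": 0, "wy": 0, "wz": 0},
    {"hand": 80, "x": 0, "y": 0, "z": -1, "wx": 0, "wy": 0, "wz": 0},
    {"hand": 80, "x": -1, "y": 0, "z": -0.5, "wx": 0, "wy": 0, "wz": 0},
    {"hand": 80, "x": -1, "y": 0, "z": 0, "wx": 0, "wy": 0, "wz": 0},
    {"hand": 80, "x": -1, "y": 0, "z": 0, "wx": 0, "wy": 0, "wz": 0},
    {"hand": 80, "x": -1, "y": 0, "z": 0, "wx": 0, "wy": 0, "wz": 0},
  ],
)

```text
time_s: 23.9
position: [0.5497, 0.2177, 0.1639]
tcp_rot: [[-0.256, 0.967, 0.001], [0.967, 0.256, 0.0], [-0.0, 0.001, -1.0]]
force: [0.1, -0.4, -0.5]
opening: 0.922
```

```bash
python3 -c "
from h import *
st();c=caps();cv2.imwrite('pics/s5.png',c['image'][:,:,::-1])
caps('side')"
```

```text
23.9 [0.5497 0.2177 0.1639] [ 0.1 -0.4 -0.5] 80.2 [[-0.256, 0.967, 0.001], [0.967, 0.256, 0.0], [-0.0, 0.001, -1.0]] [10.8 31.7 90.4 -0.  57.8 -4. ]
scene [260. 155.] 0.1184 [ 0.2933 -0.1838] 0.0157
scene [220. 185.] 0.1174 [ 0.4148 -0.2481] 0.0162
scene [284. 196.] 0.1181 [ 0.4499 -0.1124] 0.0159
scene [516. 226.] 0.1225 [0.524  0.3145] 0.0164
scene [278. 238.] 0.118 [ 0.5795 -0.1095] 0.0167
scene [219. 304.] 0.1179 [ 0.7418 -0.179 ] 0.0163
scene [418. 309.] 0.1185 [0.7333 0.121 ] 0.0167
scene [141. 318.] 0.1179 [ 0.777  -0.2872] 0.0159
scene [312. 358.] 0.0593 [ 0.7618 -0.0366] 0.0111
side [445. 227.] 0.1182 [ 0.738  -0.1772] 0.0151
side [496. 252.] 0.1186 [ 0.7738 -0.2882] 0.0164
```

View pics/s5.png

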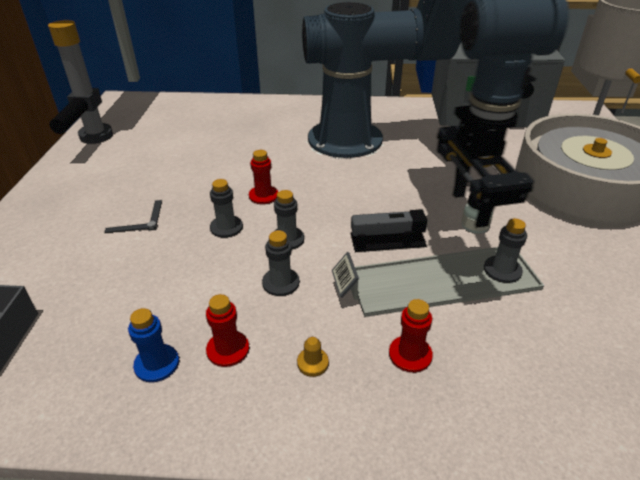

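P4 stands in the tray, with its cap at (516,226) and z 0.1225, as expected. Next is P3.

move_arm(
  moves=[
    {"hand": 80, "x": -0.5, "y": -0.1, "z": 0, "wx": 0, "wy": 0, "wz": 0},
    {"hand": 80, "x": -0.96, "y": -0.18, "z": 0, "wx": 0, "wy": 0, "wz": 0},
    {"hand": 80, "x": -0.96, "y": -0.18, "z": 0, "wx": 0, "wy": 0, "wz": 0},
    {"hand": 80, "x": -0.96, "y": -0.18, "z": 0, "wx": 0, "wy": 0, "wz": 0},
    {"hand": 80, "x": -0.96, "y": -0.18, "z": 0, "wx": 0, "wy": 0, "wz": 0},
    {"hand": 80, "x": -0.96, "y": -0.18, "z": 0, "wx": 0, "wy": 0, "wz": 0},
    {"hand": 80, "x": -0.96, "y": -0.18, "z": 0, "wx": 0, "wy": 0, "wz": 0},
    {"hand": 80, "x": -0.96, "y": -0.18, "z": 0, "wx": 0, "wy": 0, "wz": 0},
    {"hand": 80, "x": -0.96, "y": -0.18, "z": 0, "wx": 0, "wy": 0, "wz": 0},
    {"hand": 80, "x": -0.96, "y": -0.18, "z": 0, "wx": 0, "wy": 0, "wz": 0},
    {"hand": 80, "x": -0.96, "y": -0.18, "z": 0, "wx": 0, "wy": 0, "wz": 0},
    {"hand": 80, "x": -0.96, "y": -0.18, "z": 0, "wx": 0, "wy": 0, "wz": 0},
    {"hand": 80, "x": -0.96, "y": -0.18, "z": 0, "wx": 0, "wy": 0, "wz": 0},
    {"hand": 80, "x": -0.96, "y": -0.18, "z": 0, "wx": 0, "wy": 0, "wz": 0},
    {"hand": 80, "x": 0, "y": 0, "z": 0, "wx": 0, "wy": 0, "wz": 0},
    {"hand": 80, "x": 0, "y": 0, "z": 0, "wx": 0, "wy": 0, "wz": 0},
    {"hand": 80, "x": 0, "y": 0, "z": 0, "wx": 0, "wy": 0, "wz": 0},
  ],
)

```text
time_s: 25.7
position: [0.5728, -0.1095, 0.1627]
tcp_rot: [[-0.256, 0.967, -0.001], [0.967, 0.256, 0.001], [0.001, -0.001, -1.0]]
force: [-0.2, 0.2, 0.8]
opening: 0.924
```

```bash
cat >> h.py <<'E'
def plan(tx_,ty_):
    s=bot.read_state();d=np.array([tx_,ty_])-s["position"][:2];R=s["tcp_rot"][:2,:2]
    print("x,y units",(R.T@d/.025).round(2))
E
python3 -c "
from h import *
st();c=caps();plan(.578,-.11)"
```

```text
25.7 [ 0.5728 -0.1095  0.1627] [-0.2  0.2  0.8] 80.4 [[-0.256, 0.967, -0.001], [0.967, 0.256, 0.001], [0.001, -0.001, -1.0]] [-21.8  31.3  91.5   0.   57.2 -36.7]
scene [220. 185.] 0.1177 [ 0.4163 -0.2496] 0.0164
scene [516. 226.] 0.1226 [0.524  0.3145] 0.0159
scene [278. 238.] 0.118 [ 0.5925 -0.1064] 0.0306
scene [219. 304.] 0.118 [ 0.7409 -0.1788] 0.0162
scene [418. 309.] 0.1185 [0.7335 0.1218] 0.0166
scene [141. 318.] 0.118 [ 0.7771 -0.288 ] 0.0159
scene [312. 358.] 0.0593 [ 0.763  -0.0357] 0.011
x,y units [-0.08  0.19]
```

move_arm(
  moves=[
    {"hand": 80, "x": -0.08, "y": 0.19, "z": 0.2, "wx": 0, "wy": 0, "wz": 0},
    {"hand": 80, "x": 0, "y": 0, "z": 0.8, "wx": 0, "wy": 0, "wz": 0},
    {"hand": 80, "x": 0, "y": 0, "z": 0.8, "wx": 0, "wy": 0, "wz": 0},
    {"hand": 80, "x": 0, "y": 0, "z": 0.8, "wx": 0, "wy": 0, "wz": 0},
    {"hand": 80, "x": 0, "y": 0, "z": 0.8, "wx": 0, "wy": 0, "wz": 0},
    {"hand": 80, "x": 0, "y": 0, "z": 0.4, "wx": 0, "wy": 0, "wz": 0},
    {"hand": 40, "x": 0, "y": 0, "z": 0, "wx": 0, "wy": 0, "wz": 0},
    {"hand": 40, "x": 0, "y": 0, "z": 0, "wx": 0, "wy": 0, "wz": 0},
    {"hand": 40, "x": 0, "y": 0, "z": 0, "wx": 0, "wy": 0, "wz": 0},
    {"hand": 40, "x": 0, "y": 0, "z": 0, "wx": 0, "wy": 0, "wz": 0},
    {"hand": 40, "x": 0, "y": 0, "z": 0, "wx": 0, "wy": 0, "wz": 0},
    {"hand": 40, "x": 0, "y": 0, "z": 0, "wx": 0, "wy": 0, "wz": 0},
    {"hand": 40, "x": 0, "y": 0, "z": 0, "wx": 0, "wy": 0, "wz": 0},
  ],
)

```text
time_s: 27.05
position: [0.579, -0.1117, 0.0686]
tcp_rot: [[-0.255, 0.967, 0.002], [0.967, 0.255, -0.0], [-0.001, 0.001, -1.0]]
force: [-0.1, 0.6, 4.5]
opening: 0.542
```

```bash
python3 -c "
from h import *
st();plan(.5428,.2372)"
```

```text
27.05 [ 0.579  -0.1117  0.0686] [-0.1  0.6  4.5] 47.1 [[-0.255, 0.967, 0.002], [0.967, 0.255, -0.0], [-0.001, 0.001, -1.0]] [-21.8  39.6  94.2   0.   46.1 -36.6]
x,y units [13.86  2.16]
```

move_arm(
  moves=[
    {"hand": 40, "x": 0, "y": 0, "z": -0.5, "wx": 0, "wy": 0, "wz": 0},
    {"hand": 40, "x": 0, "y": 0, "z": -0.9, "wx": 0, "wy": 0, "wz": 0},
    {"hand": 40, "x": 0, "y": 0, "z": -0.9, "wx": 0, "wy": 0, "wz": 0},
    {"hand": 40, "x": 0, "y": 0, "z": -0.9, "wx": 0, "wy": 0, "wz": 0},
    {"hand": 40, "x": 0.5, "y": 0.08, "z": -0.9, "wx": 0, "wy": 0, "wz": 0},
    {"hand": 40, "x": 0.95, "y": 0.15, "z": 0, "wx": 0, "wy": 0, "wz": 0},
    {"hand": 40, "x": 0.95, "y": 0.15, "z": 0, "wx": 0, "wy": 0, "wz": 0},
    {"hand": 40, "x": 0.95, "y": 0.15, "z": 0, "wx": 0, "wy": 0, "wz": 0},
    {"hand": 40, "x": 0.95, "y": 0.15, "z": 0, "wx": 0, "wy": 0, "wz": 0},
    {"hand": 40, "x": 0.95, "y": 0.15, "z": 0, "wx": 0, "wy": 0, "wz": 0},
    {"hand": 40, "x": 0.95, "y": 0.15, "z": 0, "wx": 0, "wy": 0, "wz": 0},
    {"hand": 40, "x": 0.95, "y": 0.15, "z": 0, "wx": 0, "wy": 0, "wz": 0},
    {"hand": 40, "x": 0.95, "y": 0.15, "z": 0, "wx": 0, "wy": 0, "wz": 0},
    {"hand": 40, "x": 0.95, "y": 0.15, "z": 0, "wx": 0, "wy": 0, "wz": 0},
    {"hand": 40, "x": 0.95, "y": 0.15, "z": 0, "wx": 0, "wy": 0, "wz": 0},
    {"hand": 40, "x": 0.95, "y": 0.15, "z": 0, "wx": 0, "wy": 0, "wz": 0},
    {"hand": 40, "x": 0.95, "y": 0.15, "z": 0, "wx": 0, "wy": 0, "wz": 0},
    {"hand": 40, "x": 0.95, "y": 0.15, "z": 0, "wx": 0, "wy": 0, "wz": 0},
    {"hand": 40, "x": 0.5, "y": 0.08, "z": 0, "wx": 0, "wy": 0, "wz": 0},
    {"hand": 40, "x": 0, "y": 0, "z": 0, "wx": 0, "wy": 0, "wz": 0},
  ],
)

```text
time_s: 29.05
position: [0.5428, 0.2259, 0.1697]
tcp_rot: [[-0.258, 0.966, -0.002], [0.966, 0.258, -0.0], [0.0, -0.002, -1.0]]
force: [-0.3, -0.2, -5.7]
opening: 0.548
```

```bash
python3 -c "
from h import *
st();plan(.5428,.2372);c=vision.capture('wrist');cv2.imwrite('pics/w6.png',c['image'][:,:,::-1]);c=caps();cv2.imwrite('pics/s6.png',c['image'][:,:,::-1])"
```

```text
29.05 [0.5428 0.2259 0.1697] [-0.3 -0.2 -5.7] 47.7 [[-0.258, 0.966, -0.002], [0.966, 0.258, -0.0], [0.0, -0.002, -1.0]] [11.7 31.1 90.4  0.  58.5 -3.2]
x,y units [0.44 0.12]
scene [260. 155.] 0.1181 [ 0.2922 -0.185 ] 0.0159
scene [220. 185.] 0.1181 [ 0.4162 -0.2477] 0.0161
scene [472. 189.] 0.2447 [0.6    0.1999] 0.0062
scene [284. 196.] 0.118 [ 0.4486 -0.1116] 0.0161
scene [516. 226.] 0.1226 [0.5251 0.3155] 0.0165
scene [219. 304.] 0.1182 [ 0.7418 -0.1787] 0.0159
scene [418. 309.] 0.1186 [0.7338 0.1216] 0.0163
scene [141. 318.] 0.118 [ 0.777  -0.2876] 0.0163
scene [312. 358.] 0.0593 [ 0.7634 -0.0363] 0.0108
```

View pics/s6.png

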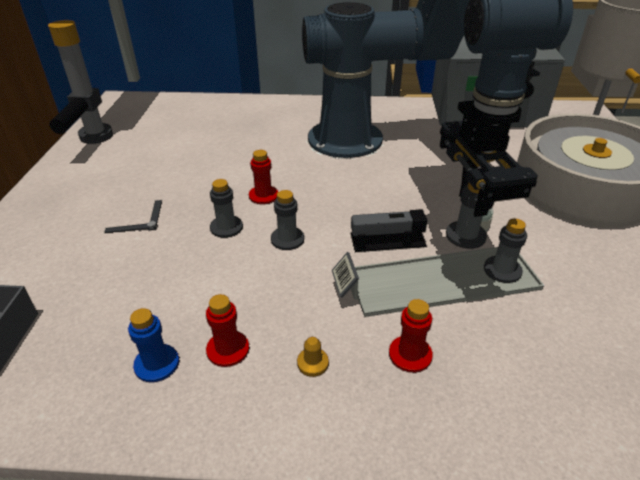

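View pics/w6.png

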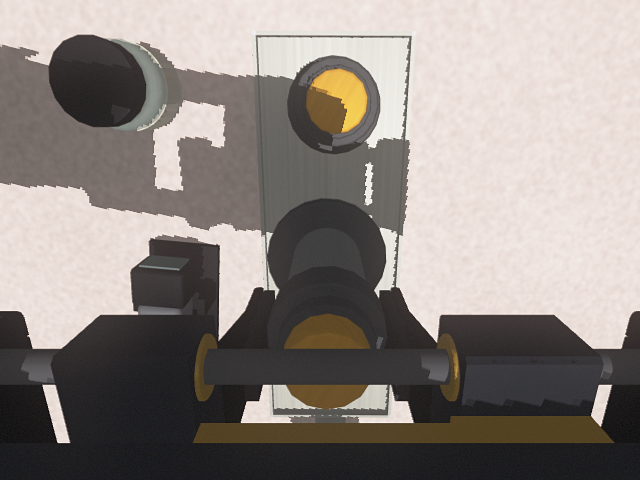

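move_arm(
  moves=[
    {"hand": 40, "x": 0.42, "y": 0.1, "z": 0, "wx": 0, "wy": 0, "wz": 0},
    {"hand": 40, "x": 0, "y": 0, "z": 0.4, "wx": 0, "wy": 0, "wz": 0},
    {"hand": 40, "x": 0, "y": 0, "z": 0.8, "wx": 0, "wy": 0, "wz": 0},
    {"hand": 40, "x": 0, "y": 0, "z": 0.8, "wx": 0, "wy": 0, "wz": 0},
    {"hand": 40, "x": 0, "y": 0, "z": 0.8, "wx": 0, "wy": 0, "wz": 0},
    {"hand": 40, "x": 0, "y": 0, "z": 0.5, "wx": 0, "wy": 0, "wz": 0},
    {"hand": 40, "x": 0, "y": 0, "z": 0.2, "wx": 0, "wy": 0, "wz": 0},
    {"hand": 40, "x": 0, "y": 0, "z": 0.1, "wx": 0, "wy": 0, "wz": 0},
    {"hand": 40, "x": 0, "y": 0, "z": 0, "wx": 0, "wy": 0, "wz": 0},
  ],
)

```text
time_s: 30.05
position: [0.5443, 0.2354, 0.0806]
tcp_rot: [[-0.255, 0.967, 0.001], [0.967, 0.255, 0.0], [-0.0, 0.001, -1.0]]
force: [0.1, -0.1, -5.8]
opening: 0.538
```

move_arm(
  moves=[
    {"hand": 40, "x": 0, "y": 0, "z": 0.16, "wx": 0, "wy": 0, "wz": 0},
    {"hand": 40, "x": 0, "y": 0, "z": 0.1, "wx": 0, "wy": 0, "wz": 0},
    {"hand": 40, "x": 0, "y": 0, "z": 0.04, "wx": 0, "wy": 0, "wz": 0},
    {"hand": 40, "x": 0, "y": 0, "z": 0.02, "wx": 0, "wy": 0, "wz": 0},
    {"hand": 40, "x": 0, "y": 0, "z": 0, "wx": 0, "wy": 0, "wz": 0},
  ],
)

```text
time_s: 30.55
position: [0.5438, 0.2355, 0.0727]
tcp_rot: [[-0.255, 0.967, 0.0], [0.967, 0.255, 0.0], [0.0, 0.0, -1.0]]
force: [-0.1, -0.0, -4.0]
opening: 0.541
```

move_arm(
  moves=[
    {"hand": 40, "x": 0, "y": 0, "z": 0.04, "wx": 0, "wy": 0, "wz": 0},
    {"hand": 80, "x": 0, "y": 0, "z": 0, "wx": 0, "wy": 0, "wz": 0},
    {"hand": 80, "x": 0, "y": 0, "z": 0, "wx": 0, "wy": 0, "wz": 0},
    {"hand": 80, "x": 0, "y": 0, "z": 0, "wx": 0, "wy": 0, "wz": 0},
    {"hand": 80, "x": 0, "y": 0, "z": 0, "wx": 0, "wy": 0, "wz": 0},
    {"hand": 80, "x": 0, "y": 0, "z": 0, "wx": 0, "wy": 0, "wz": 0},
    {"hand": 80, "x": 0, "y": 0, "z": -0.4, "wx": 0, "wy": 0, "wz": 0},
    {"hand": 80, "x": 0, "y": 0, "z": -0.8, "wx": 0, "wy": 0, "wz": 0},
    {"hand": 80, "x": 0, "y": 0, "z": -1, "wx": 0, "wy": 0, "wz": 0},
    {"hand": 80, "x": 0, "y": 0, "z": -1, "wx": 0, "wy": 0, "wz": 0},
    {"hand": 80, "x": -0.5, "y": -0.26, "z": -0.3, "wx": 0, "wy": 0, "wz": 0},
  ],
)

```text
time_s: 31.65
position: [0.5431, 0.2228, 0.1622]
tcp_rot: [[-0.257, 0.966, 0.007], [0.966, 0.257, 0.002], [-0.0, 0.008, -1.0]]
force: [0.8, 0.8, 0.9]
opening: 0.917
```

move_arm(
  moves=[
    {"hand": 80, "x": -1, "y": -0.58, "z": 0, "wx": 0, "wy": 0, "wz": 0},
    {"hand": 80, "x": -1, "y": -0.58, "z": 0, "wx": 0, "wy": 0, "wz": 0},
    {"hand": 80, "x": -1, "y": -0.58, "z": 0, "wx": 0, "wy": 0, "wz": 0},
    {"hand": 80, "x": -1, "y": -0.58, "z": 0, "wx": 0, "wy": 0, "wz": 0},
    {"hand": 80, "x": -1, "y": -0.58, "z": 0, "wx": 0, "wy": 0, "wz": 0},
    {"hand": 80, "x": -1, "y": -0.58, "z": 0, "wx": 0, "wy": 0, "wz": 0},
    {"hand": 80, "x": -1, "y": -0.58, "z": 0, "wx": 0, "wy": 0, "wz": 0},
    {"hand": 80, "x": -1, "y": -0.58, "z": 0, "wx": 0, "wy": 0, "wz": 0},
    {"hand": 80, "x": -1, "y": -0.58, "z": 0, "wx": 0, "wy": 0, "wz": 0},
    {"hand": 80, "x": -1, "y": -0.58, "z": 0, "wx": 0, "wy": 0, "wz": 0},
    {"hand": 80, "x": -1, "y": -0.58, "z": 0, "wx": 0, "wy": 0, "wz": 0},
    {"hand": 80, "x": -0.9, "y": -0.6, "z": 0, "wx": 0, "wy": 0, "wz": 0},
    {"hand": 80, "x": 0, "y": 0, "z": 0, "wx": 0, "wy": 0, "wz": 0},
    {"hand": 80, "x": 0, "y": 0, "z": 0, "wx": 0, "wy": 0, "wz": 0},
    {"hand": 80, "x": 0, "y": 0, "z": 0, "wx": 0, "wy": 0, "wz": 0},
  ],
)

```text
time_s: 33.15
position: [0.4475, -0.11, 0.1587]
tcp_rot: [[-0.256, 0.967, -0.001], [0.967, 0.256, 0.001], [0.001, -0.001, -1.0]]
force: [0.1, 0.5, -0.4]
opening: 0.918
```

```bash
python3 -c "
from h import *
st();c=caps();cv2.imwrite('pics/s7.png',c['image'][:,:,::-1]);plan(.4485,-.112)"
```

```text
33.15 [ 0.4475 -0.11    0.1587] [ 0.1  0.5 -0.4] 79.9 [[-0.256, 0.967, -0.001], [0.967, 0.256, 0.001], [0.001, -0.001, -1.0]] [-27.8  23.6 108.9   0.   47.6 -42.6]
scene [260. 155.] 0.2428 [ 0.5118 -0.1329] 0.0107
scene [220. 185.] 0.118 [ 0.4169 -0.2489] 0.0163
scene [285. 197.] 0.1181 [ 0.4498 -0.1145] 0.0171
scene [516. 226.] 0.1225 [0.5242 0.3155] 0.0174
scene [473. 231.] 0.1226 [0.5445 0.2363] 0.0162
scene [219. 304.] 0.1178 [ 0.7409 -0.1797] 0.0162
scene [418. 309.] 0.1182 [0.7342 0.1218] 0.0168
scene [141. 318.] 0.118 [ 0.7765 -0.2889] 0.0164
scene [312. 358.] 0.0592 [ 0.7631 -0.0366] 0.0111
x,y units [-0.09  0.01]
```

View pics/s7.png

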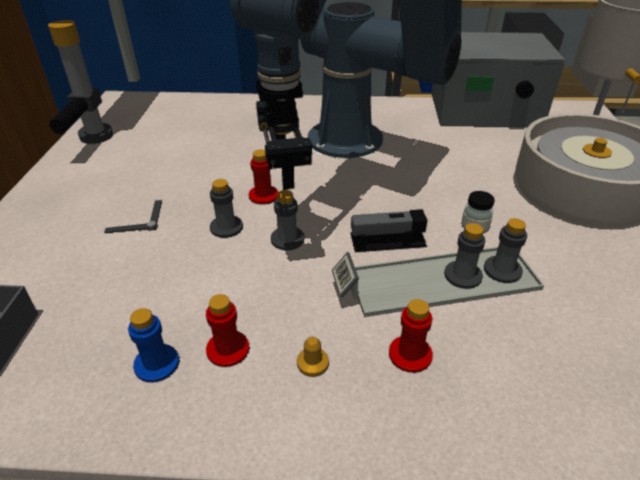

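move_arm(
  moves=[
    {"hand": 80, "x": -0.1, "y": 0, "z": 0.23, "wx": 0, "wy": 0, "wz": 0},
    {"hand": 80, "x": 0, "y": 0, "z": 0.8, "wx": 0, "wy": 0, "wz": 0},
    {"hand": 80, "x": 0, "y": 0, "z": 0.8, "wx": 0, "wy": 0, "wz": 0},
    {"hand": 80, "x": 0, "y": 0, "z": 0.8, "wx": 0, "wy": 0, "wz": 0},
    {"hand": 80, "x": 0, "y": 0, "z": 0.6, "wx": 0, "wy": 0, "wz": 0},
    {"hand": 80, "x": 0, "y": 0, "z": 0.4, "wx": 0, "wy": 0, "wz": 0},
    {"hand": 40, "x": 0, "y": 0, "z": 0, "wx": 0, "wy": 0, "wz": 0},
    {"hand": 40, "x": 0, "y": 0, "z": 0, "wx": 0, "wy": 0, "wz": 0},
    {"hand": 40, "x": 0, "y": 0, "z": 0, "wx": 0, "wy": 0, "wz": 0},
    {"hand": 40, "x": 0, "y": 0, "z": 0, "wx": 0, "wy": 0, "wz": 0},
    {"hand": 40, "x": 0, "y": 0, "z": 0, "wx": 0, "wy": 0, "wz": 0},
    {"hand": 40, "x": 0, "y": 0, "z": 0, "wx": 0, "wy": 0, "wz": 0},
    {"hand": 40, "x": 0, "y": 0, "z": 0, "wx": 0, "wy": 0, "wz": 0},
  ],
)

```text
time_s: 34.5
position: [0.4486, -0.1132, 0.0685]
tcp_rot: [[-0.256, 0.967, 0.0], [0.967, 0.256, -0.0], [-0.0, 0.0, -1.0]]
force: [-2.5, -1.2, 5.7]
opening: 0.546
```

```bash
python3 -c "
from h import *
st();plan(.5638,.1590)"
```

```text
34.5 [ 0.4486 -0.1132  0.0685] [-2.5 -1.2  5.7] 47.5 [[-0.256, 0.967, 0.0], [0.967, 0.256, -0.0], [-0.0, 0.0, -1.0]] [-28.   33.7 112.6  -0.   33.7 -42.8]
x,y units [9.35 7.24]
```

move_arm(
  moves=[
    {"hand": 40, "x": 0, "y": 0, "z": -0.5, "wx": 0, "wy": 0, "wz": 0},
    {"hand": 40, "x": 0, "y": 0, "z": -0.9, "wx": 0, "wy": 0, "wz": 0},
    {"hand": 40, "x": 0, "y": 0, "z": -0.9, "wx": 0, "wy": 0, "wz": 0},
    {"hand": 40, "x": 0, "y": 0, "z": -0.9, "wx": 0, "wy": 0, "wz": 0},
    {"hand": 40, "x": 0.5, "y": 0.4, "z": -0.9, "wx": 0, "wy": 0, "wz": 0},
    {"hand": 40, "x": 0.8, "y": 0.62, "z": 0, "wx": 0, "wy": 0, "wz": 0},
    {"hand": 40, "x": 0.8, "y": 0.62, "z": 0, "wx": 0, "wy": 0, "wz": 0},
    {"hand": 40, "x": 0.8, "y": 0.62, "z": 0, "wx": 0, "wy": 0, "wz": 0},
    {"hand": 40, "x": 0.8, "y": 0.62, "z": 0, "wx": 0, "wy": 0, "wz": 0},
    {"hand": 40, "x": 0.8, "y": 0.62, "z": 0, "wx": 0, "wy": 0, "wz": 0},
    {"hand": 40, "x": 0.8, "y": 0.62, "z": 0, "wx": 0, "wy": 0, "wz": 0},
    {"hand": 40, "x": 0.8, "y": 0.62, "z": 0, "wx": 0, "wy": 0, "wz": 0},
    {"hand": 40, "x": 0.8, "y": 0.62, "z": 0, "wx": 0, "wy": 0, "wz": 0},
    {"hand": 40, "x": 0.8, "y": 0.62, "z": 0, "wx": 0, "wy": 0, "wz": 0},
    {"hand": 40, "x": 0.8, "y": 0.62, "z": 0, "wx": 0, "wy": 0, "wz": 0},
    {"hand": 40, "x": 0.7, "y": 0.5, "z": 0, "wx": 0, "wy": 0, "wz": 0},
    {"hand": 40, "x": 0, "y": 0, "z": 0, "wx": 0, "wy": 0, "wz": 0},
    {"hand": 40, "x": 0, "y": 0, "z": 0, "wx": 0, "wy": 0, "wz": 0},
  ],
)

```text
time_s: 36.3
position: [0.5599, 0.1548, 0.1688]
tcp_rot: [[-0.257, 0.966, -0.004], [0.966, 0.257, -0.001], [-0.0, -0.004, -1.0]]
force: [0.4, -0.0, -6.8]
opening: 0.54
```

```bash
python3 -c "
from h import *
st();plan(.5638,.1590);c=vision.capture('wrist');cv2.imwrite('pics/w8.png',c['image'][:,:,::-1]);caps()"
```

```text
36.3 [0.5599 0.1548 0.1688] [ 0.4 -0.  -6.8] 47.0 [[-0.257, 0.966, -0.004], [0.966, 0.257, -0.001], [-0.0, -0.004, -1.0]] [  4.5  30.8  91.4  -0.1  58.1 -10.4]
x,y units [0.12 0.19]
scene [260. 155.] 0.1183 [ 0.291  -0.1873] 0.0169
scene [220. 185.] 0.1182 [ 0.4165 -0.25  ] 0.0165
scene [516. 226.] 0.1228 [0.5258 0.3152] 0.0162
scene [473. 231.] 0.1222 [0.5448 0.2365] 0.0172
scene [219. 304.] 0.118 [ 0.7411 -0.1792] 0.0164
scene [418. 309.] 0.1185 [0.7342 0.1221] 0.016
scene [141. 318.] 0.1181 [ 0.7763 -0.2878] 0.0161
scene [312. 358.] 0.0594 [ 0.7626 -0.0359] 0.0108
```

View pics/w8.png

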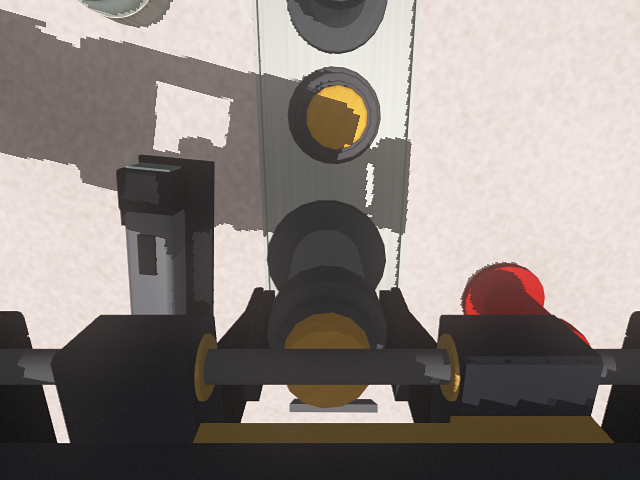

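move_arm(
  moves=[
    {"hand": 40, "x": 0.06, "y": 0.08, "z": 0, "wx": 0, "wy": 0, "wz": 0},
    {"hand": 40, "x": 0, "y": 0, "z": 0.4, "wx": 0, "wy": 0, "wz": 0},
    {"hand": 40, "x": 0, "y": 0, "z": 0.8, "wx": 0, "wy": 0, "wz": 0},
    {"hand": 40, "x": 0, "y": 0, "z": 0.8, "wx": 0, "wy": 0, "wz": 0},
    {"hand": 40, "x": 0, "y": 0, "z": 0.8, "wx": 0, "wy": 0, "wz": 0},
    {"hand": 40, "x": 0, "y": 0, "z": 0.5, "wx": 0, "wy": 0, "wz": 0},
    {"hand": 40, "x": 0, "y": 0, "z": 0.3, "wx": 0, "wy": 0, "wz": 0},
    {"hand": 40, "x": 0, "y": 0, "z": 0.06, "wx": 0, "wy": 0, "wz": 0},
    {"hand": 40, "x": 0, "y": 0, "z": 0.06, "wx": 0, "wy": 0, "wz": 0},
    {"hand": 40, "x": 0, "y": 0, "z": 0, "wx": 0, "wy": 0, "wz": 0},
  ],
)

```text
time_s: 37.4
position: [0.5638, 0.1567, 0.0782]
tcp_rot: [[-0.255, 0.967, 0.002], [0.967, 0.255, 0.0], [-0.0, 0.002, -1.0]]
force: [0.7, -0.0, -7.2]
opening: 0.538
```

move_arm(
  moves=[
    {"hand": 40, "x": 0, "y": 0, "z": 0.12, "wx": 0, "wy": 0, "wz": 0},
    {"hand": 40, "x": 0, "y": 0, "z": 0.08, "wx": 0, "wy": 0, "wz": 0},
    {"hand": 40, "x": 0, "y": 0, "z": 0.03, "wx": 0, "wy": 0, "wz": 0},
    {"hand": 40, "x": 0, "y": 0, "z": 0, "wx": 0, "wy": 0, "wz": 0},
  ],
)

```text
time_s: 37.8
position: [0.5633, 0.1568, 0.0726]
tcp_rot: [[-0.256, 0.967, 0.001], [0.967, 0.256, 0.0], [-0.0, 0.001, -1.0]]
force: [-1.7, 0.5, 0.1]
opening: 0.543
```

move_arm(
  moves=[
    {"hand": 80, "x": 0, "y": 0, "z": 0, "wx": 0, "wy": 0, "wz": 0},
    {"hand": 80, "x": 0, "y": 0, "z": 0, "wx": 0, "wy": 0, "wz": 0},
    {"hand": 80, "x": 0, "y": 0, "z": 0, "wx": 0, "wy": 0, "wz": 0},
    {"hand": 80, "x": 0, "y": 0, "z": 0, "wx": 0, "wy": 0, "wz": 0},
    {"hand": 80, "x": 0, "y": 0, "z": 0, "wx": 0, "wy": 0, "wz": 0},
    {"hand": 80, "x": 0, "y": 0, "z": -0.4, "wx": 0, "wy": 0, "wz": 0},
    {"hand": 80, "x": 0, "y": 0, "z": -0.8, "wx": 0, "wy": 0, "wz": 0},
    {"hand": 80, "x": 0, "y": 0, "z": -1, "wx": 0, "wy": 0, "wz": 0},
    {"hand": 80, "x": 0, "y": 0, "z": -1, "wx": 0, "wy": 0, "wz": 0},
    {"hand": 80, "x": -0.5, "y": -0.35, "z": -0.3, "wx": 0, "wy": 0, "wz": 0},
  ],
)

```text
time_s: 38.8
position: [0.5603, 0.1433, 0.1627]
tcp_rot: [[-0.257, 0.966, 0.008], [0.966, 0.257, 0.001], [-0.001, 0.008, -1.0]]
force: [0.4, -0.4, -0.2]
opening: 0.918
```

move_arm(
  moves=[
    {"hand": 80, "x": -0.98, "y": -0.68, "z": 0, "wx": 0, "wy": 0, "wz": 0},
    {"hand": 80, "x": -0.98, "y": -0.68, "z": 0, "wx": 0, "wy": 0, "wz": 0},
    {"hand": 80, "x": -0.98, "y": -0.68, "z": 0, "wx": 0, "wy": 0, "wz": 0},
    {"hand": 80, "x": -0.98, "y": -0.68, "z": 0, "wx": 0, "wy": 0, "wz": 0},
    {"hand": 80, "x": -0.98, "y": -0.68, "z": 0, "wx": 0, "wy": 0, "wz": 0},
    {"hand": 80, "x": -0.98, "y": -0.68, "z": 0, "wx": 0, "wy": 0, "wz": 0},
    {"hand": 80, "x": -0.98, "y": -0.68, "z": 0, "wx": 0, "wy": 0, "wz": 0},
    {"hand": 80, "x": -0.98, "y": -0.68, "z": 0, "wx": 0, "wy": 0, "wz": 0},
    {"hand": 80, "x": -0.98, "y": -0.68, "z": 0, "wx": 0, "wy": 0, "wz": 0},
    {"hand": 80, "x": -0.98, "y": -0.68, "z": 0, "wx": 0, "wy": 0, "wz": 0},
    {"hand": 80, "x": -0.98, "y": -0.68, "z": 0, "wx": 0, "wy": 0, "wz": 0},
    {"hand": 80, "x": -0.98, "y": -0.68, "z": 0, "wx": 0, "wy": 0, "wz": 0},
    {"hand": 80, "x": -0.98, "y": -0.68, "z": 0, "wx": 0, "wy": 0, "wz": 0},
    {"hand": 80, "x": -0.96, "y": -0.64, "z": 0, "wx": 0, "wy": 0, "wz": 0},
    {"hand": 80, "x": 0, "y": 0, "z": 0, "wx": 0, "wy": 0, "wz": 0},
    {"hand": 80, "x": 0, "y": 0, "z": 0, "wx": 0, "wy": 0, "wz": 0},
    {"hand": 80, "x": 0, "y": 0, "z": 0, "wx": 0, "wy": 0, "wz": 0},
  ],
)

```text
time_s: 40.5
position: [0.4154, -0.2482, 0.159]
tcp_rot: [[-0.256, 0.967, -0.001], [0.967, 0.256, 0.001], [0.002, -0.001, -1.0]]
force: [0.3, 1.1, 0.1]
opening: 0.921
```

```bash
python3 -c "
from h import *
st();c=caps();cv2.imwrite('pics/s9.png',c['image'][:,:,::-1]);plan(.4165,-.249)"
```

```text
40.5 [ 0.4154 -0.2482  0.159 ] [0.3 1.1 0.1] 80.2 [[-0.256, 0.967, -0.001], [0.967, 0.256, 0.001], [0.002, -0.001, -1.0]] [-44.1  25.1 105.7   0.   49.3 -58.9]
scene [260. 155.] 0.1182 [ 0.2932 -0.1858] 0.0156
scene [220. 186.] 0.1178 [ 0.4185 -0.248 ] 0.0158
scene [516. 226.] 0.1227 [0.525  0.3151] 0.0168
scene [473. 231.] 0.1225 [0.5441 0.2364] 0.0164
scene [430. 236.] 0.1224 [0.5632 0.1569] 0.0171
scene [219. 304.] 0.1181 [ 0.7412 -0.1794] 0.0163
scene [418. 309.] 0.1185 [0.7343 0.1213] 0.0161
scene [141. 318.] 0.1179 [ 0.7765 -0.2879] 0.0163
scene [312. 358.] 0.0596 [ 0.7622 -0.036 ] 0.011
x,y units [-0.04  0.02]
```

View pics/s9.png

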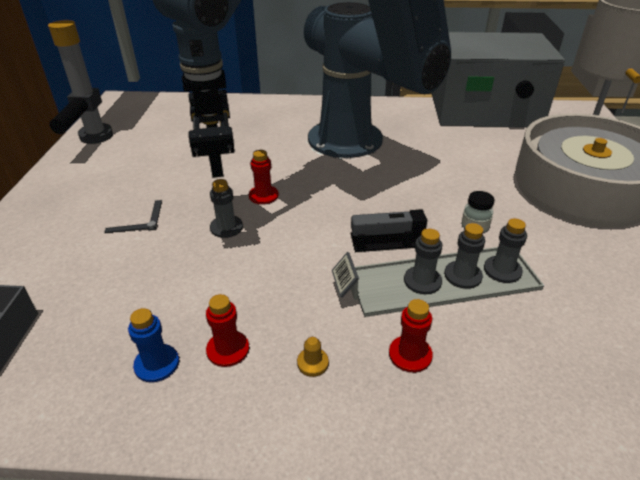

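move_arm(
  moves=[
    {"hand": 80, "x": -0.04, "y": 0.02, "z": 0.23, "wx": 0, "wy": 0, "wz": 0},
    {"hand": 80, "x": 0, "y": 0, "z": 0.8, "wx": 0, "wy": 0, "wz": 0},
    {"hand": 80, "x": 0, "y": 0, "z": 0.8, "wx": 0, "wy": 0, "wz": 0},
    {"hand": 80, "x": 0, "y": 0, "z": 0.8, "wx": 0, "wy": 0, "wz": 0},
    {"hand": 80, "x": 0, "y": 0, "z": 0.6, "wx": 0, "wy": 0, "wz": 0},
    {"hand": 80, "x": 0, "y": 0, "z": 0.4, "wx": 0, "wy": 0, "wz": 0},
    {"hand": 40, "x": 0, "y": 0, "z": 0, "wx": 0, "wy": 0, "wz": 0},
    {"hand": 40, "x": 0, "y": 0, "z": 0, "wx": 0, "wy": 0, "wz": 0},
    {"hand": 40, "x": 0, "y": 0, "z": 0, "wx": 0, "wy": 0, "wz": 0},
    {"hand": 40, "x": 0, "y": 0, "z": 0, "wx": 0, "wy": 0, "wz": 0},
    {"hand": 40, "x": 0, "y": 0, "z": 0, "wx": 0, "wy": 0, "wz": 0},
    {"hand": 40, "x": 0, "y": 0, "z": 0, "wx": 0, "wy": 0, "wz": 0},
    {"hand": 40, "x": 0, "y": 0, "z": 0, "wx": 0, "wy": 0, "wz": 0},
  ],
)

```text
time_s: 41.85
position: [0.4164, -0.2504, 0.0691]
tcp_rot: [[-0.256, 0.967, -0.001], [0.967, 0.256, -0.001], [-0.0, -0.001, -1.0]]
force: [-4.4, -1.4, 6.0]
opening: 0.542
```

```bash
python3 -c "
from h import *
st();plan(.5835,.0785)"
```

```text
41.85 [ 0.4164 -0.2504  0.0691] [-4.4 -1.4  6. ] 47.1 [[-0.256, 0.967, -0.001], [0.967, 0.256, -0.001], [-0.0, -0.001, -1.0]] [-4.420e+01  3.460e+01  1.092e+02 -1.000e-01  3.620e+01 -5.900e+01]
x,y units [11.01  9.83]
```

move_arm(
  moves=[
    {"hand": 40, "x": 0, "y": 0, "z": -0.5, "wx": 0, "wy": 0, "wz": 0},
    {"hand": 40, "x": 0, "y": 0, "z": -0.9, "wx": 0, "wy": 0, "wz": 0},
    {"hand": 40, "x": 0, "y": 0, "z": -0.9, "wx": 0, "wy": 0, "wz": 0},
    {"hand": 40, "x": 0, "y": 0, "z": -0.9, "wx": 0, "wy": 0, "wz": 0},
    {"hand": 40, "x": 0.5, "y": 0.45, "z": -0.9, "wx": 0, "wy": 0, "wz": 0},
    {"hand": 40, "x": 0.85, "y": 0.75, "z": 0, "wx": 0, "wy": 0, "wz": 0},
    {"hand": 40, "x": 0.85, "y": 0.75, "z": 0, "wx": 0, "wy": 0, "wz": 0},
    {"hand": 40, "x": 0.85, "y": 0.75, "z": 0, "wx": 0, "wy": 0, "wz": 0},
    {"hand": 40, "x": 0.85, "y": 0.75, "z": 0, "wx": 0, "wy": 0, "wz": 0},
    {"hand": 40, "x": 0.85, "y": 0.75, "z": 0, "wx": 0, "wy": 0, "wz": 0},
    {"hand": 40, "x": 0.85, "y": 0.75, "z": 0, "wx": 0, "wy": 0, "wz": 0},
    {"hand": 40, "x": 0.85, "y": 0.75, "z": 0, "wx": 0, "wy": 0, "wz": 0},
    {"hand": 40, "x": 0.85, "y": 0.75, "z": 0, "wx": 0, "wy": 0, "wz": 0},
    {"hand": 40, "x": 0.85, "y": 0.75, "z": 0, "wx": 0, "wy": 0, "wz": 0},
    {"hand": 40, "x": 0.85, "y": 0.75, "z": 0, "wx": 0, "wy": 0, "wz": 0},
    {"hand": 40, "x": 0.85, "y": 0.75, "z": 0, "wx": 0, "wy": 0, "wz": 0},
    {"hand": 40, "x": 0.85, "y": 0.8, "z": 0, "wx": 0, "wy": 0, "wz": 0},
    {"hand": 40, "x": 0.2, "y": 0.3, "z": 0, "wx": 0, "wy": 0, "wz": 0},
    {"hand": 40, "x": 0, "y": 0, "z": 0, "wx": 0, "wy": 0, "wz": 0},
    {"hand": 40, "x": 0, "y": 0, "z": 0, "wx": 0, "wy": 0, "wz": 0},
  ],
)

```text
time_s: 43.85
position: [0.5826, 0.0755, 0.1697]
tcp_rot: [[-0.256, 0.967, -0.004], [0.967, 0.256, -0.0], [0.001, -0.004, -1.0]]
force: [-0.6, 0.1, -6.9]
opening: 0.544
```

```bash
python3 -c "
from h import *
st();plan(.584,.08);c=vision.capture('wrist');cv2.imwrite('pics/w10.png',c['image'][:,:,::-1]);caps()"
```

```text
43.85 [0.5826 0.0755 0.1697] [-0.6  0.1 -6.9] 47.3 [[-0.256, 0.967, -0.004], [0.967, 0.256, -0.0], [0.001, -0.004, -1.0]] [ -3.5  31.1  90.4  -0.   58.6 -18.3]
x,y units [0.16 0.1 ]
scene [260. 155.] 0.1184 [ 0.2933 -0.185 ] 0.0168
scene [516. 226.] 0.1226 [0.5243 0.3145] 0.0166
scene [469. 235.] 0.1224 [0.5569 0.2282] 0.0167
scene [428. 237.] 0.1222 [0.5638 0.1533] 0.0171
scene [219. 304.] 0.1179 [ 0.7403 -0.1793] 0.0167
scene [418. 309.] 0.1183 [0.733 0.121] 0.0169
scene [141. 318.] 0.1179 [ 0.7762 -0.2877] 0.0161
scene [312. 358.] 0.0597 [ 0.763  -0.0369] 0.0107
```

View pics/w10.png

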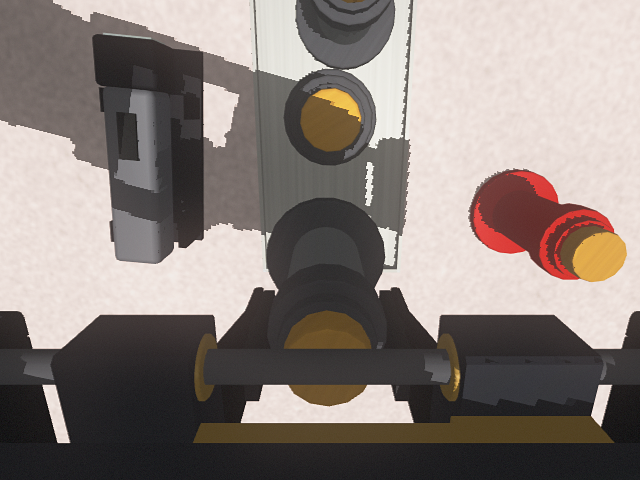

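The wrist view shows two tray rests have moved: the second went from (0.545,0.2365) to (0.557,0.228) and nudged the third by 4 mm, which is the announced knock. Both are upright and still inside. Before placing the last rest I'll check the tray's near end, whose rim corner is at about (396,268) in the wrist view.

```bash
python3 - <<'E'
from h import *
s=bot.read_state();c=vision.capture("wrist");T=Tt(s)@c["hand_eye"]
def r(u,v,z):
    d=T[:3,:3]@np.array([(u-c["cx"])/c["fx"],(v-c["cy"])/c["fy"],1]);o=T[:3,3];return o+d*(z-o[2])/d[2]
P=r(396,268,.012);print("corner",P)
ctr=np.array([.553,.1985]);a=np.radians(14.8);ty=np.array([-np.sin(a),np.cos(a)]);tx=np.array([np.cos(a),np.sin(a)])
print("tray coords",(P[:2]-ctr)@tx,(P[:2]-ctr)@ty)
# left/right rim lines at v=100
for u,v in((257,100),(408,100),(265,235)): 
    q=r(u,v,.012)[:2]-ctr;print(q@tx,q@ty)
cv2.imwrite("pics/w10c.png",cv2.resize(c["image"][200:300,230:430,::-1],None,fx=4,fy=4))
d=vision.capture("side");cv2.imwrite("pics/sd10.png",cv2.resize(d["image"][140:280,200:400,::-1],None,fx=4,fy=4))
E
```

```text
corner [0.65182325 0.04730281 0.012     ]
tray coords 0.0569219444245687 -0.17142495694121462
-0.05725869778483324 -0.03275724800383162
0.058803233722362465 -0.03287697629244204
-0.05640036591862106 -0.14123506103325234
```

View pics/w10c.png

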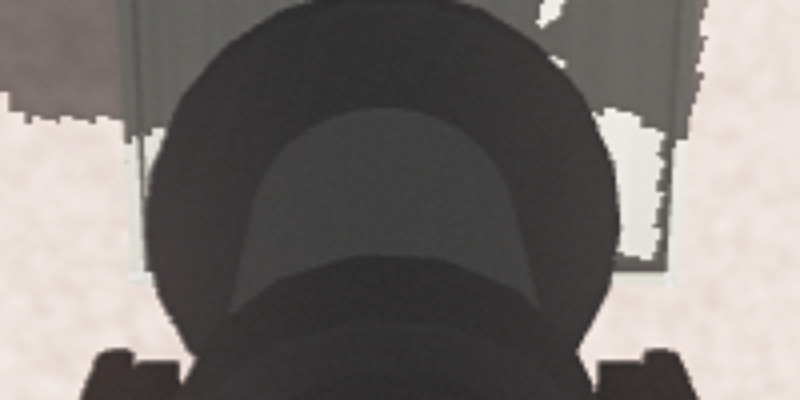

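View pics/sd10.png

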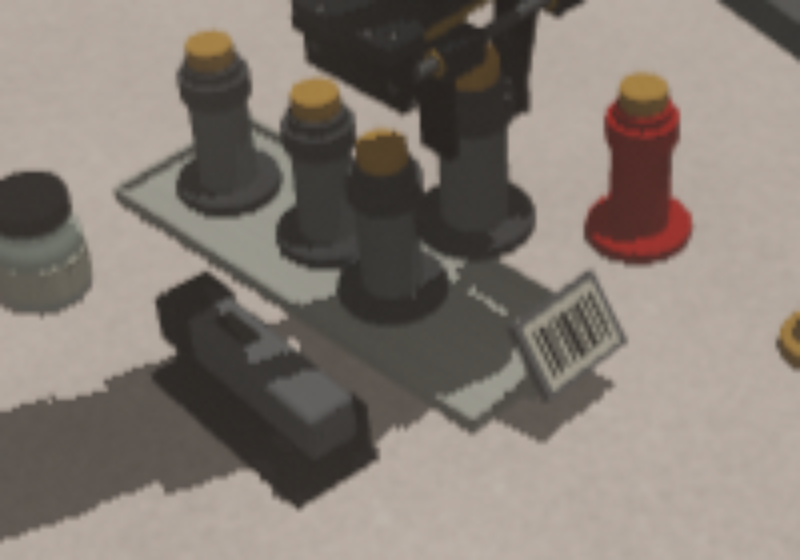

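move_arm(
  moves=[
    {"hand": 40, "x": 0.03, "y": 0.2, "z": 0, "wx": 0, "wy": 0, "wz": 0},
    {"hand": 40, "x": 0, "y": 0, "z": 0.4, "wx": 0, "wy": 0, "wz": 0},
    {"hand": 40, "x": 0, "y": 0, "z": 0.8, "wx": 0, "wy": 0, "wz": 0},
    {"hand": 40, "x": 0, "y": 0, "z": 0.8, "wx": 0, "wy": 0, "wz": 0},
    {"hand": 40, "x": 0, "y": 0, "z": 0.5, "wx": 0, "wy": 0, "wz": 0},
    {"hand": 40, "x": 0, "y": 0, "z": 0.3, "wx": 0, "wy": 0, "wz": 0},
    {"hand": 40, "x": 0, "y": 0, "z": 0, "wx": 0, "wy": 0, "wz": 0},
  ],
)

```text
time_s: 44.75
position: [0.5882, 0.0779, 0.0998]
tcp_rot: [[-0.255, 0.967, -0.002], [0.967, 0.255, 0.0], [0.001, -0.002, -1.0]]
force: [0.7, -0.1, -7.2]
opening: 0.545
```

```bash
python3 -c "
from h import *
st();plan(.589,.0785)"
```

```text
44.75 [0.5882 0.0779 0.0998] [ 0.7 -0.1 -7.2] 47.4 [[-0.255, 0.967, -0.002], [0.967, 0.255, 0.0], [0.001, -0.002, -1.0]] [ -3.2  37.1  92.5  -0.   50.5 -18. ]
x,y units [0.02 0.04]
```

Target floor TCP is about 0.073.

move_arm(
  moves=[
    {"hand": 40, "x": 0.02, "y": 0, "z": 0.4, "wx": 0, "wy": 0, "wz": 0},
    {"hand": 40, "x": 0, "y": 0, "z": 0.3, "wx": 0, "wy": 0, "wz": 0},
    {"hand": 40, "x": 0, "y": 0, "z": 0.16, "wx": 0, "wy": 0, "wz": 0},
    {"hand": 40, "x": 0, "y": 0, "z": 0.08, "wx": 0, "wy": 0, "wz": 0},
    {"hand": 40, "x": 0, "y": 0, "z": 0.06, "wx": 0, "wy": 0, "wz": 0},
    {"hand": 40, "x": 0, "y": 0, "z": 0, "wx": 0, "wy": 0, "wz": 0},
  ],
)

```text
time_s: 45.35
position: [0.5887, 0.0784, 0.0761]
tcp_rot: [[-0.255, 0.967, 0.0], [0.967, 0.255, -0.0], [-0.0, 0.0, -1.0]]
force: [-0.4, 0.4, -7.5]
opening: 0.541
```

move_arm(
  moves=[
    {"hand": 40, "x": 0, "y": 0, "z": 0.08, "wx": 0, "wy": 0, "wz": 0},
    {"hand": 40, "x": 0, "y": 0, "z": 0.05, "wx": 0, "wy": 0, "wz": 0},
    {"hand": 40, "x": 0, "y": 0, "z": 0.02, "wx": 0, "wy": 0, "wz": 0},
    {"hand": 40, "x": 0, "y": 0, "z": 0, "wx": 0, "wy": 0, "wz": 0},
  ],
)

```text
time_s: 45.75
position: [0.5889, 0.0785, 0.0732]
tcp_rot: [[-0.256, 0.967, 0.001], [0.967, 0.256, 0.0], [-0.0, 0.001, -1.0]]
force: [-2.4, 0.6, 0.9]
opening: 0.54
```

move_arm(
  moves=[
    {"hand": 80, "x": 0, "y": 0, "z": 0, "wx": 0, "wy": 0, "wz": 0},
    {"hand": 80, "x": 0, "y": 0, "z": 0, "wx": 0, "wy": 0, "wz": 0},
    {"hand": 80, "x": 0, "y": 0, "z": 0, "wx": 0, "wy": 0, "wz": 0},
    {"hand": 80, "x": 0, "y": 0, "z": 0, "wx": 0, "wy": 0, "wz": 0},
    {"hand": 80, "x": 0, "y": 0, "z": 0, "wx": 0, "wy": 0, "wz": 0},
    {"hand": 80, "x": 0, "y": 0, "z": -0.4, "wx": 0, "wy": 0, "wz": 0},
    {"hand": 80, "x": 0, "y": 0, "z": -0.8, "wx": 0, "wy": 0, "wz": 0},
    {"hand": 80, "x": 0, "y": 0, "z": -1, "wx": 0, "wy": 0, "wz": 0},
    {"hand": 80, "x": 0, "y": 0, "z": -1, "wx": 0, "wy": 0, "wz": 0},
    {"hand": 80, "x": -0.5, "y": -0.5, "z": -1, "wx": 0, "wy": 0, "wz": 0},
    {"hand": 80, "x": -0.8, "y": -0.8, "z": 0, "wx": 0, "wy": 0, "wz": 0},
    {"hand": 80, "x": -0.8, "y": -0.8, "z": 0, "wx": 0, "wy": 0, "wz": 0},
    {"hand": 80, "x": -0.8, "y": -0.8, "z": 0, "wx": 0, "wy": 0, "wz": 0},
    {"hand": 80, "x": -0.8, "y": -0.8, "z": 0, "wx": 0, "wy": 0, "wz": 0},
    {"hand": 80, "x": 0, "y": 0, "z": 0, "wx": 0, "wy": 0, "wz": 0},
    {"hand": 80, "x": 0, "y": 0, "z": 0, "wx": 0, "wy": 0, "wz": 0},
    {"hand": 80, "x": 0, "y": 0, "z": 0, "wx": 0, "wy": 0, "wz": 0},
  ],
)

```text
time_s: 47.45
position: [0.5236, -0.0342, 0.1778]
tcp_rot: [[-0.256, 0.967, 0.001], [0.967, 0.256, 0.0], [-0.0, 0.001, -1.0]]
force: [0.7, -0.4, 0.1]
opening: 0.922
```

```bash
python3 - <<'E'
from h import *
st();c=caps();cv2.imwrite('pics/s11.png',c['image'][:,:,::-1])
s=bot.read_state();c=vision.capture('wrist');cv2.imwrite('pics/w11.png',c['image'][:,:,::-1]);np.savez("pics/w11.npz",pos=s["position"],rot=s["tcp_rot"],**c)
W=cloud(c,Tt(s)@c["hand_eye"])
m=(W[...,2]>.055)&(W[...,2]<.075)&(W[...,0]>.36)&(W[...,0]<.5)&(W[...,1]>0)&(W[...,1]<.2)
p=W[m];print(len(p),cv2.minAreaRect(p[:,:2].astype(np.float32)),np.median(p[:,2]))
E
```

```text
47.45 [ 0.5236 -0.0342  0.1778] [ 0.7 -0.4  0.1] 80.2 [[-0.256, 0.967, 0.001], [0.967, 0.256, 0.0], [-0.0, 0.001, -1.0]] [-16.   26.1  99.2   0.   54.7 -30.8]
scene [260. 155.] 0.1182 [ 0.2912 -0.1843] 0.0169
scene [516. 226.] 0.1226 [0.525  0.3145] 0.0168
scene [469. 235.] 0.1225 [0.5555 0.2263] 0.0162
scene [428. 236.] 0.1225 [0.5644 0.1539] 0.0164
scene [387. 243.] 0.1224 [0.5878 0.0809] 0.0172
scene [219. 304.] 0.1181 [ 0.7412 -0.1783] 0.0159
scene [418. 309.] 0.1185 [0.734  0.1214] 0.0166
scene [141. 318.] 0.1179 [ 0.7767 -0.288 ] 0.016
scene [312. 358.] 0.0596 [ 0.7628 -0.0362] 0.0105
7120 ((0.4450736343860626, 0.06095437705516815), (0.03449667990207672, 0.08369255810976028), 9.488309860229492) 0.06478540040130032
```

View pics/s11.png

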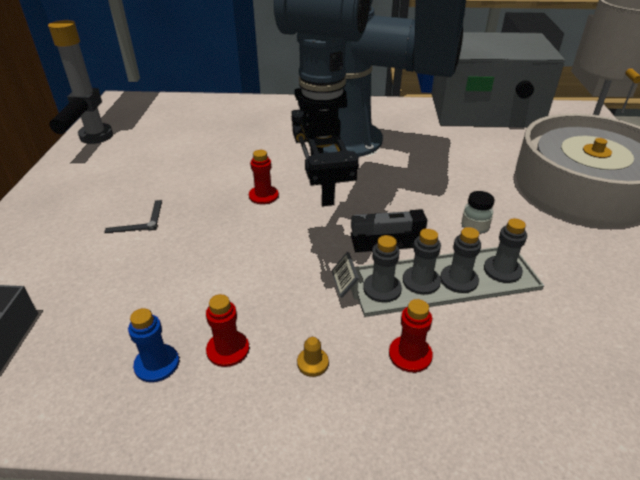

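View pics/w11.png

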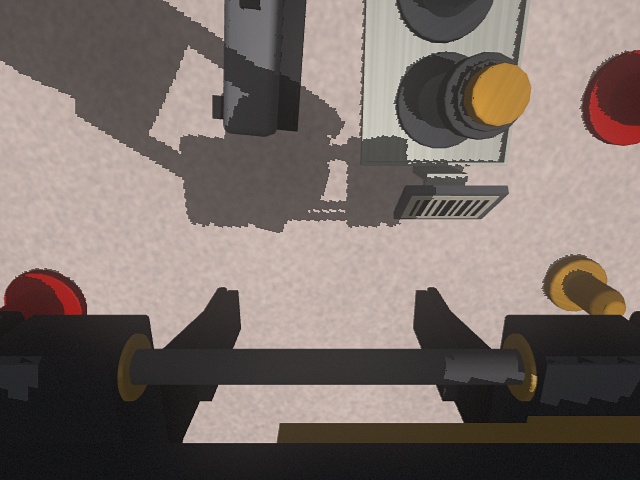

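All four rests stand in the tray, with caps at (516,226), (469,235), (428,236) and (387,243), each at z≈0.1225. Now a better view of the scanner.

move_arm(
  moves=[
    {"hand": 80, "x": -0.4, "y": -0.65, "z": 0, "wx": 0, "wy": 0, "wz": 2},
    {"hand": 80, "x": -0.4, "y": -0.65, "z": 0, "wx": 0, "wy": 0, "wz": 2},
    {"hand": 80, "x": -0.2, "y": -0.65, "z": 0, "wx": 0, "wy": 0, "wz": 1},
    {"hand": 80, "x": 0, "y": 0, "z": 0, "wx": 0, "wy": 0, "wz": 0},
    {"hand": 80, "x": 0, "y": 0, "z": 0, "wx": 0, "wy": 0, "wz": 0},
    {"hand": 80, "x": 0, "y": 0, "z": 0, "wx": 0, "wy": 0, "wz": 0},
  ],
)

```text
time_s: 48.15
position: [0.4822, -0.0694, 0.1774]
tcp_rot: [[-0.171, 0.985, 0.001], [0.985, 0.171, -0.0], [-0.0, 0.001, -1.0]]
force: [0.2, 0.2, -0.7]
opening: 0.923
```

```bash
python3 - <<'E'
from h import *
st()
s=bot.read_state();c=vision.capture('wrist');cv2.imwrite('pics/w12.png',c['image'][:,:,::-1]);np.savez("pics/w12.npz",pos=s["position"],rot=s["tcp_rot"],**c)
W=cloud(c,Tt(s)@c["hand_eye"])
m=(W[...,2]>.06)&(W[...,2]<.07)&(W[...,0]>.36)&(W[...,0]<.5)&(W[...,1]>0)&(W[...,1]<.2)
p=W[m];print(len(p),cv2.minAreaRect(p[:,:2].astype(np.float32)),np.median(p[:,2]))
n=W[(W[...,2]>.04)&(W[...,2]<.08)&(W[...,0]>.55)&(W[...,1]<.04)];print("tag",len(n),np.nanmean(n,0) if len(n) else 0)
for v in range(0,480,20):
    k=m[v];u=np.where(k)[0]
    if len(u)>20: q=W[v][u];print(v,u.min(),u.max(),q[0,:2].round(4),q[-1,:2].round(4))
E
```

```text
48.15 [ 0.4822 -0.0694  0.1774] [ 0.2  0.2 -0.7] 80.3 [[-0.171, 0.985, 0.001], [0.985, 0.171, -0.0], [-0.0, 0.001, -1.0]] [-21.4  23.5 104.3   0.   52.1 -31.2]
5162 ((0.44697555899620056, 0.04858282953500748), (0.0338011309504509, 0.05814296752214432), 9.971616744995117) 0.06469389035545062
tag 4589 [0.59994883 0.01294766 0.06183718]
0 278 331 [0.426  0.0744] [0.4585 0.0801]
20 279 331 [0.4282 0.0633] [0.4605 0.0688]
40 279 331 [0.4297 0.0522] [0.4624 0.0579]
60 280 331 [0.4319 0.0406] [0.4645 0.0464]
80 280 331 [0.4334 0.0288] [0.4666 0.0345]
```

View pics/w12.png

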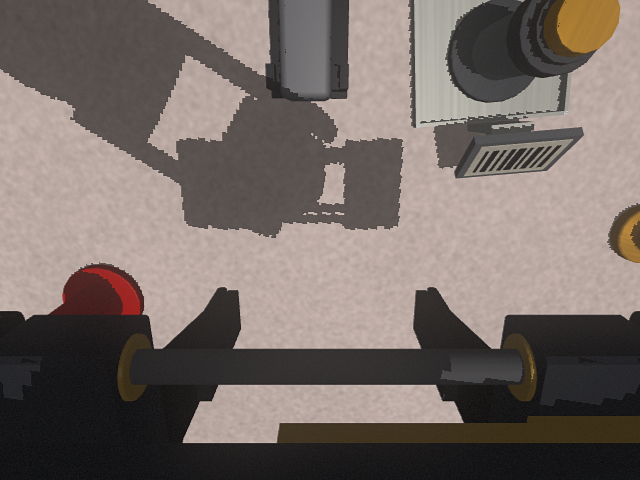

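The wrist view shows the scanner's rear end at (310,97). That gives yaw 10.0° and mid (0.439, 0.095), which agrees with the other cameras. Moving above it.

move_arm(
  moves=[
    {"hand": 62, "x": 0.5, "y": -0.05, "z": 0, "wx": 0, "wy": 0, "wz": 0},
    {"hand": 62, "x": 0.9, "y": -0.08, "z": 0, "wx": 0, "wy": 0, "wz": 0},
    {"hand": 62, "x": 0.9, "y": -0.08, "z": 0, "wx": 0, "wy": 0, "wz": 0},
    {"hand": 62, "x": 0.9, "y": -0.08, "z": 0, "wx": 0, "wy": 0, "wz": 0},
    {"hand": 62, "x": 0.9, "y": -0.08, "z": 0, "wx": 0, "wy": 0, "wz": 0},
    {"hand": 62, "x": 0.9, "y": -0.08, "z": 0, "wx": 0, "wy": 0, "wz": 0},
    {"hand": 62, "x": 0.9, "y": -0.08, "z": 0, "wx": 0, "wy": 0, "wz": 0},
    {"hand": 62, "x": 0.8, "y": -0.05, "z": 0, "wx": 0, "wy": 0, "wz": 0},
    {"hand": 62, "x": 0, "y": 0, "z": 0, "wx": 0, "wy": 0, "wz": 0},
    {"hand": 62, "x": 0, "y": 0, "z": 0, "wx": 0, "wy": 0, "wz": 0},
    {"hand": 62, "x": 0, "y": 0, "z": 0, "wx": 0, "wy": 0, "wz": 0},
  ],
)

```text
time_s: 49.3
position: [0.4386, 0.0926, 0.1774]
tcp_rot: [[-0.17, 0.985, 0.001], [0.985, 0.17, -0.0], [-0.0, 0.0, -1.0]]
force: [-0.0, 0.9, 0.2]
opening: 0.713
```

```bash
python3 - <<'E'
from h import *
st();plan(.439,.0952)
for n in("scene","side"):
    c=vision.capture(n);y,x=(150,330) if n=="scene" else(180,210)
    cv2.imwrite(f'pics/{n}13.png',cv2.resize(c['image'][y:y+120,x:x+160,::-1],None,fx=5,fy=5))
E
```

```text
49.3 [0.4386 0.0926 0.1774] [-0.   0.9  0.2] 62.0 [[-0.17, 0.985, 0.001], [0.985, 0.17, -0.0], [-0.0, 0.0, -1.0]] [ -2.4  20.9 109.5  -0.   49.6 -12.2]
x,y units [0.1  0.03]
```

View pics/side13.png

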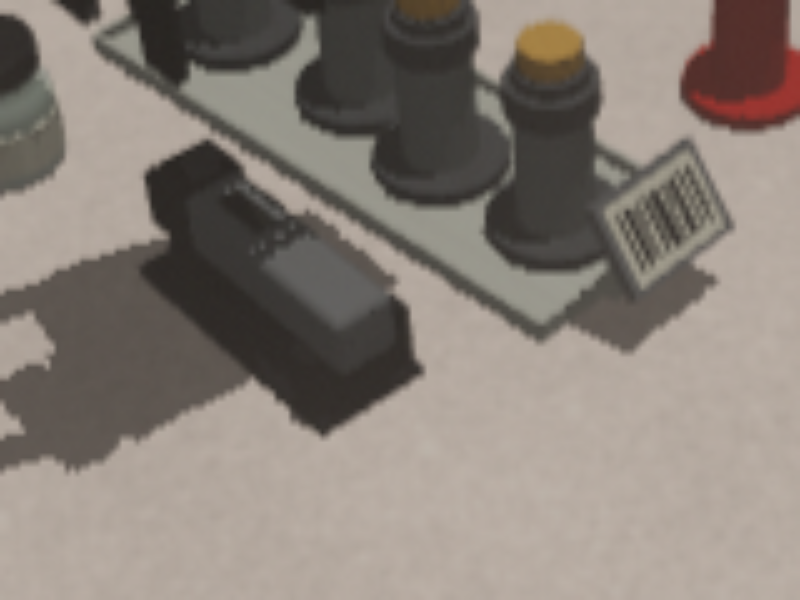

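View pics/scene13.png

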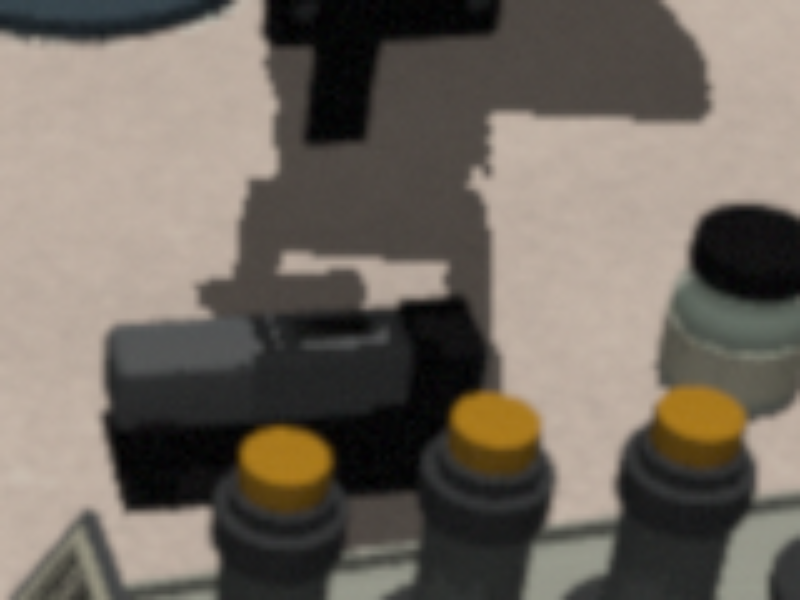

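move_arm(
  moves=[
    {"hand": 62, "x": 0.1, "y": 0.02, "z": 0.4, "wx": 0, "wy": 0, "wz": 0},
    {"hand": 62, "x": 0, "y": 0, "z": 0.9, "wx": 0, "wy": 0, "wz": 0},
    {"hand": 62, "x": 0, "y": 0, "z": 0.9, "wx": 0, "wy": 0, "wz": 0},
    {"hand": 62, "x": 0, "y": 0, "z": 0.9, "wx": 0, "wy": 0, "wz": 0},
    {"hand": 62, "x": 0, "y": 0, "z": 0.8, "wx": 0, "wy": 0, "wz": 0},
    {"hand": 62, "x": 0, "y": 0, "z": 0.6, "wx": 0, "wy": 0, "wz": 0},
    {"hand": 62, "x": 0, "y": 0, "z": 0.4, "wx": 0, "wy": 0, "wz": 0},
    {"hand": 62, "x": 0, "y": 0, "z": 0.3, "wx": 0, "wy": 0, "wz": 0},
    {"hand": 62, "x": 0, "y": 0, "z": 0.3, "wx": 0, "wy": 0, "wz": 0},
    {"hand": 62, "x": 0, "y": 0, "z": 0, "wx": 0, "wy": 0, "wz": 0},
  ],
)

```text
time_s: 50.4
position: [0.4381, 0.0953, 0.0392]
tcp_rot: [[-0.17, 0.985, -0.001], [0.985, 0.17, 0.0], [0.0, -0.001, -1.0]]
force: [-1.0, 0.2, 0.3]
opening: 0.714
```

move_arm(
  moves=[
    {"hand": 62, "x": 0, "y": 0, "z": 0.3, "wx": 0, "wy": 0, "wz": 0},
    {"hand": 62, "x": 0, "y": 0.02, "z": 0.12, "wx": 0, "wy": 0, "wz": 0},
    {"hand": 62, "x": 0, "y": 0, "z": 0, "wx": 0, "wy": 0, "wz": 0},
    {"hand": 25, "x": 0, "y": 0, "z": 0, "wx": 0, "wy": 0, "wz": 0},
    {"hand": 25, "x": 0, "y": 0, "z": 0, "wx": 0, "wy": 0, "wz": 0},
    {"hand": 25, "x": 0, "y": 0, "z": 0, "wx": 0, "wy": 0, "wz": 0},
    {"hand": 25, "x": 0, "y": 0, "z": 0, "wx": 0, "wy": 0, "wz": 0},
    {"hand": 25, "x": 0, "y": 0, "z": 0, "wx": 0, "wy": 0, "wz": 0},
    {"hand": 25, "x": 0, "y": 0, "z": 0, "wx": 0, "wy": 0, "wz": 0},
    {"hand": 25, "x": 0, "y": 0, "z": 0, "wx": 0, "wy": 0, "wz": 0},
  ],
)

```text
time_s: 51.4
position: [0.4391, 0.0954, 0.0294]
tcp_rot: [[-0.17, 0.985, 0.001], [0.985, 0.17, 0.0], [-0.0, 0.001, -1.0]]
force: [0.4, 1.0, 1.9]
opening: 0.387
```

```bash
python3 -c "
from h import *
st()"
```

```text
51.4 [0.4391 0.0954 0.0294] [0.4 1.  1.9] 33.7 [[-0.17, 0.985, 0.001], [0.985, 0.17, 0.0], [-0.0, 0.001, -1.0]] [ -2.   38.2 115.4   0.   26.4 -11.8]
```

move_arm(
  moves=[
    {"hand": 25, "x": 0, "y": 0, "z": -0.2, "wx": 0, "wy": 0, "wz": 0},
    {"hand": 25, "x": 0, "y": 0, "z": -0.5, "wx": 0, "wy": 0, "wz": 0},
    {"hand": 25, "x": 0, "y": 0, "z": -0.9, "wx": 0, "wy": 0, "wz": 0},
    {"hand": 25, "x": 0, "y": 0, "z": -0.9, "wx": 0, "wy": 0, "wz": 0},
    {"hand": 25, "x": 0, "y": 0, "z": -0.9, "wx": 0, "wy": 0, "wz": 0},
    {"hand": 25, "x": 0, "y": 0, "z": -0.9, "wx": 0, "wy": 0, "wz": 0},
    {"hand": 25, "x": 0, "y": 0, "z": -0.9, "wx": 0, "wy": 0, "wz": 0},
    {"hand": 25, "x": 0, "y": 0, "z": -0.9, "wx": 0, "wy": 0, "wz": 0},
    {"hand": 25, "x": 0, "y": 0, "z": -0.6, "wx": 0, "wy": 0, "wz": 0},
    {"hand": 25, "x": 0, "y": 0, "z": 0, "wx": 0, "wy": 0, "wz": 0},
  ],
)

```text
time_s: 52.4
position: [0.4396, 0.0954, 0.1985]
tcp_rot: [[-0.17, 0.985, 0.004], [0.985, 0.17, -0.0], [-0.001, 0.004, -1.0]]
force: [-0.3, 0.5, -2.9]
opening: 0.387
```

```bash
cat > goal.py <<'E'
from h import *
from scipy.spatial.transform import Rotation as Ro
a=np.radians(14.8);ty=np.array([-np.sin(a),np.cos(a),0]);z=np.array([0,0,1.]);txv=np.array([np.cos(a),np.sin(a),0])
e=np.radians(35);n=-ty*np.cos(e)+z*np.sin(e)
tag=np.array([.6032,.0085,.055])
mid=tag+n*.175
Rg=np.stack([-n,txv,np.cross(-n,txv)],1)
tcp=mid+.0176*Rg[:,2]
def go(tcp=tcp,Rg=Rg):
    s=bot.read_state();R=s["tcp_rot"]
    print("goal",tcp.round(4),"shift tool",(R.T@(tcp-s["position"])/.025).round(2),"rotvec",Ro.from_matrix(R.T@Rg).as_rotvec(degrees=True).round(1))
E
python3 -c "
from goal import *
print(Rg.round(3));st();go()
for n in('scene','side'):
    c=vision.capture(n);cv2.imwrite(f'pics/{n}14.png',c['image'][:,:,::-1])"
```

```text
[[-0.209  0.967  0.147]
 [ 0.792  0.255 -0.555]
 [-0.574  0.    -0.819]]
52.4 [0.4396 0.0954 0.1985] [-0.3  0.5 -2.9] 33.6 [[-0.17, 0.985, 0.004], [0.985, 0.17, -0.0], [-0.001, 0.004, -1.0]] [ -2.   18.9 108.1  -0.   52.8 -11.8]
goal [ 0.6424 -0.1399  0.141 ] shift tool [-10.65   6.38   2.33] rotvec [ -1.3 -34.9  -4.9]
```

View pics/side14.png

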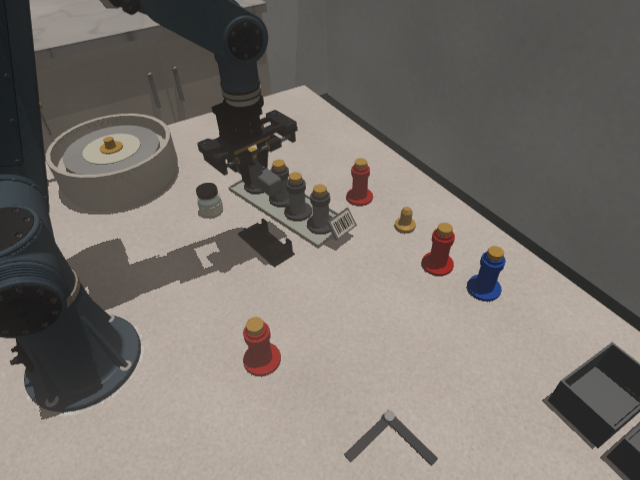

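View pics/scene14.png

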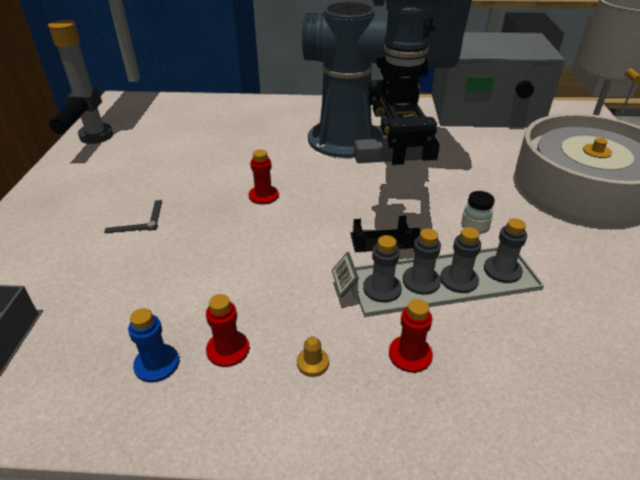

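The scanner is held level and the empty cradle shows at (388,235). Moving clear of the tag at height, then tilting.

move_arm(
  moves=[
    {"hand": 25, "x": -0.5, "y": 0.3, "z": -0.3, "wx": 0, "wy": 0, "wz": 0},
    {"hand": 25, "x": -0.9, "y": 0.54, "z": -0.3, "wx": 0, "wy": 0, "wz": 0},
    {"hand": 25, "x": -0.9, "y": 0.54, "z": -0.2, "wx": 0, "wy": 0, "wz": 0},
    {"hand": 25, "x": -0.9, "y": 0.54, "z": 0, "wx": 0, "wy": 0, "wz": 0},
    {"hand": 25, "x": -0.9, "y": 0.54, "z": 0, "wx": 0, "wy": 0, "wz": 0},
    {"hand": 25, "x": -0.9, "y": 0.54, "z": 0, "wx": 0, "wy": 0, "wz": 0},
    {"hand": 25, "x": -0.9, "y": 0.54, "z": 0, "wx": 0, "wy": 0, "wz": 0},
    {"hand": 25, "x": -0.9, "y": 0.54, "z": 0, "wx": 0, "wy": 0, "wz": 0},
    {"hand": 25, "x": -0.9, "y": 0.54, "z": 0, "wx": 0, "wy": 0, "wz": 0},
    {"hand": 25, "x": -0.9, "y": 0.54, "z": 0, "wx": 0, "wy": 0, "wz": 0},
    {"hand": 25, "x": -0.9, "y": 0.54, "z": 0, "wx": 0, "wy": 0, "wz": 0},
    {"hand": 25, "x": -0.9, "y": 0.54, "z": 0, "wx": 0, "wy": 0, "wz": 0},
    {"hand": 25, "x": -0.3, "y": 0.2, "z": 0, "wx": 0, "wy": 0, "wz": -2.5},
    {"hand": 25, "x": 0, "y": 0, "z": 0, "wx": 0, "wy": 0, "wz": -2.5},
    {"hand": 25, "x": 0, "y": 0, "z": 0, "wx": 0, "wy": 0, "wz": 0},
  ],
)

```text
time_s: 54.0
position: [0.6427, -0.1422, 0.2151]
tcp_rot: [[-0.254, 0.967, -0.003], [0.967, 0.254, 0.001], [0.001, -0.002, -1.0]]
force: [-0.9, 0.0, -2.6]
opening: 0.39
```

move_arm(
  moves=[
    {"hand": 25, "x": 0, "y": 0, "z": 0, "wx": 0, "wy": -4, "wz": 0},
    {"hand": 25, "x": 0, "y": 0, "z": 0, "wx": 0, "wy": -6, "wz": 0},
    {"hand": 25, "x": 0, "y": 0, "z": 0, "wx": 0, "wy": -6, "wz": 0},
    {"hand": 25, "x": 0, "y": 0, "z": 0, "wx": 0, "wy": -6, "wz": 0},
    {"hand": 25, "x": 0, "y": 0, "z": 0, "wx": 0, "wy": -6, "wz": 0},
    {"hand": 25, "x": 0, "y": 0, "z": 0, "wx": 0, "wy": -4, "wz": 0},
    {"hand": 25, "x": 0, "y": 0, "z": 0, "wx": 0, "wy": -3, "wz": 0},
    {"hand": 25, "x": 0, "y": 0, "z": 0, "wx": 0, "wy": 0, "wz": 0},
    {"hand": 25, "x": 0, "y": 0, "z": 0, "wx": 0, "wy": 0, "wz": 0},
  ],
)

```text
time_s: 54.9
position: [0.6429, -0.1407, 0.2162]
tcp_rot: [[-0.21, 0.967, 0.145], [0.793, 0.255, -0.553], [-0.572, -0.001, -0.82]]
force: [0.4, -0.5, -1.5]
opening: 0.388
```

```bash
python3 -c "
from goal import *
st();go()
for n in('scene','side'):
    c=vision.capture(n);cv2.imwrite(f'pics/{n}15.png',c['image'][:,:,::-1])"
```

```text
54.9 [ 0.6429 -0.1407  0.2162] [ 0.4 -0.5 -1.5] 33.7 [[-0.21, 0.967, 0.145], [0.793, 0.255, -0.553], [-0.572, -0.001, -0.82]] [ -8.   32.5  89.3 -42.3  51.7   2.3]
goal [ 0.6424 -0.1399  0.141 ] shift tool [ 1.75 -0.01  2.45] rotvec [-0.  -0.1  0. ]
```

View pics/side15.png

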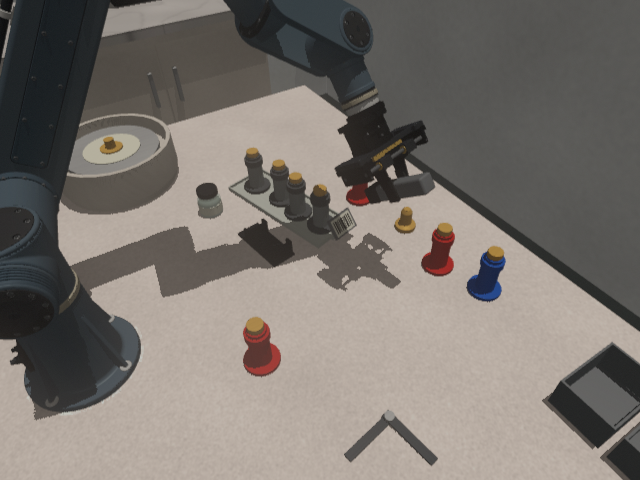

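View pics/scene15.png

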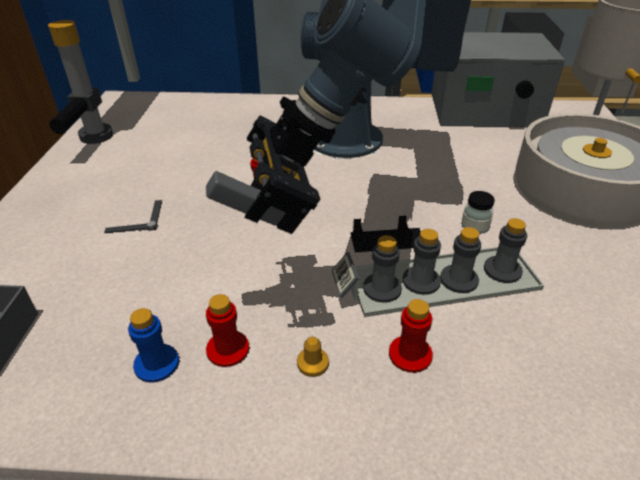

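move_arm(
  moves=[
    {"hand": 25, "x": 0.25, "y": 0, "z": 0.35, "wx": 0, "wy": 0, "wz": 0},
    {"hand": 25, "x": 0.35, "y": 0, "z": 0.5, "wx": 0, "wy": 0, "wz": 0},
    {"hand": 25, "x": 0.35, "y": 0, "z": 0.5, "wx": 0, "wy": 0, "wz": 0},
    {"hand": 25, "x": 0.35, "y": 0, "z": 0.5, "wx": 0, "wy": 0, "wz": 0},
    {"hand": 25, "x": 0.25, "y": 0, "z": 0.35, "wx": 0, "wy": 0, "wz": 0},
    {"hand": 25, "x": 0.15, "y": 0, "z": 0.2, "wx": 0, "wy": 0, "wz": 0},
    {"hand": 25, "x": 0.05, "y": 0, "z": 0.05, "wx": 0, "wy": 0, "wz": 0},
    {"hand": 25, "x": 0, "y": 0, "z": 0, "wx": 0, "wy": 0, "wz": 0},
    {"hand": 25, "x": 0, "y": 0, "z": 0, "wx": 0, "wy": 0, "wz": 0},
  ],
)

```text
time_s: 55.9
position: [0.6433, -0.1401, 0.1422]
tcp_rot: [[-0.209, 0.967, 0.148], [0.792, 0.256, -0.555], [-0.574, 0.001, -0.819]]
force: [0.3, 0.2, -1.4]
opening: 0.388
```

```bash
python3 -c "
from goal import *
st();go()
for n in('scene','side'):
    c=vision.capture(n);y,x=(150,200) if n=='scene' else(140,290)
    np.savez(f'pics/{n}16.npz',**c)
    cv2.imwrite(f'pics/{n}16.png',cv2.resize(c['image'][y:y+150,x:x+200,::-1],None,fx=4,fy=4))"
```

```text
55.9 [ 0.6433 -0.1401  0.1422] [ 0.3  0.2 -1.4] 33.8 [[-0.209, 0.967, 0.148], [0.792, 0.256, -0.555], [-0.574, 0.001, -0.819]] [ -7.9  38.5  92.2 -48.1  45.4  11. ]
goal [ 0.6424 -0.1399  0.141 ] shift tool [ 0.04 -0.03  0.03] rotvec [ 0.1  0.  -0. ]
```

View pics/side16.png

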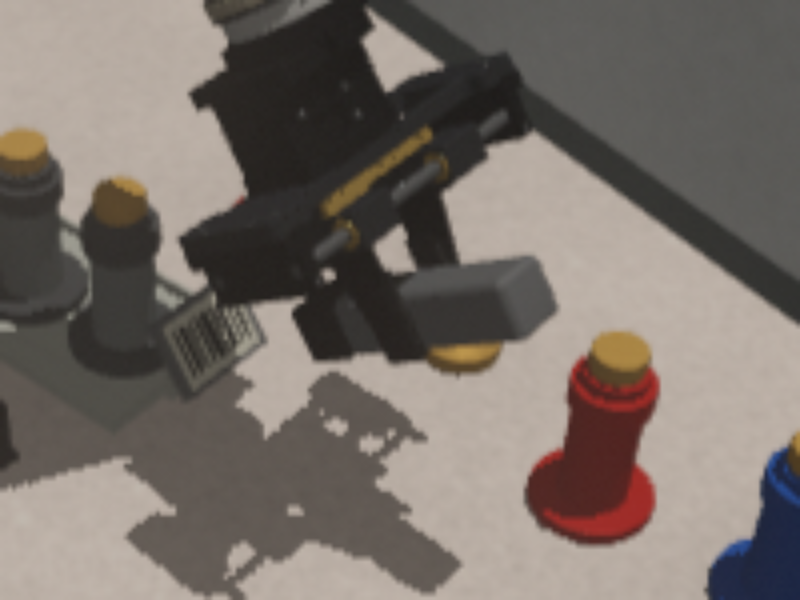

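View pics/scene16.png

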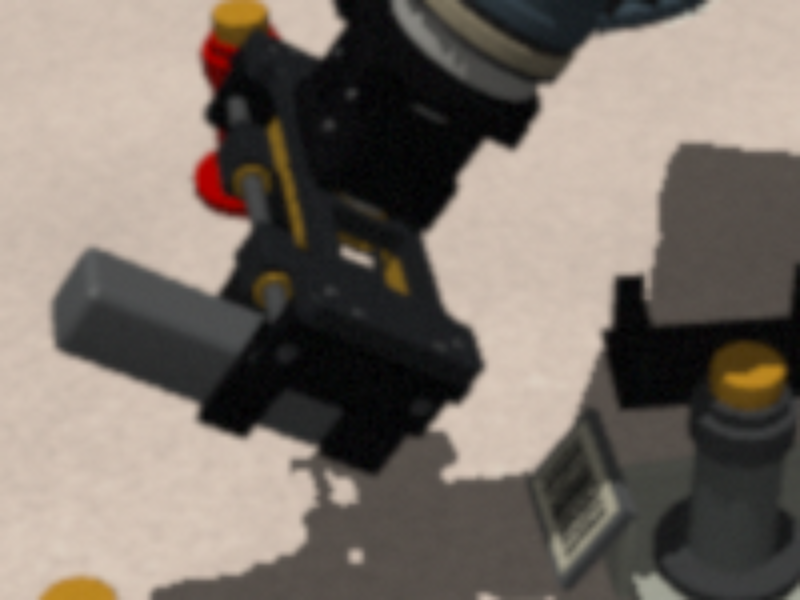

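```bash
python3 - <<'E'
from goal import *
s=bot.read_state();m0=s["position"]-.0176*s["tcp_rot"][:,2]
R=s["tcp_rot"]
for n in("scene","side"):
    c=dict(np.load(f"pics/{n}16.npz"));W=cloud(c);q=(W-m0)@R   # x fwd, y across, z down
    m=(q[...,0]>-.09)&(q[...,0]<-.02)&(abs(q[...,1])<.03)&(abs(q[...,2])<.04)
    p=q[m];print(n,len(p),"xmin",p[:,0].min().round(4),"y",np.percentile(p[:,1],[1,99]).round(4))
    for x0 in np.arange(-.08,-.02,.01):
        k=(p[:,0]>=x0)&(p[:,0]<x0+.01)
        if k.sum()>10: print(round(x0,3),k.sum(),"z",np.percentile(p[k,2],[1,99]).round(4),"y",np.percentile(p[k,1],[1,99]).round(4))
E
```

```text
scene 1031 xmin -0.0764 y [-0.0137  0.0183]
-0.08 201 z [-0.0163  0.0147] y [-0.0135  0.0176]
-0.07 175 z [-0.0177  0.0154] y [-0.0131  0.0189]
-0.06 166 z [-0.0179  0.0153] y [-0.0137  0.0184]
-0.05 167 z [-0.0172  0.0151] y [-0.012   0.0181]
-0.04 160 z [-0.0175  0.0149] y [-0.0138  0.0179]
-0.03 162 z [-0.0174  0.0154] y [-0.0138  0.0183]
side 602 xmin -0.0762 y [-0.0191  0.0133]
-0.08 208 z [-0.0169  0.0146] y [-0.0174  0.015 ]
-0.07 90 z [-0.0181  0.0138] y [-0.0191  0.0114]
-0.06 76 z [-0.0181  0.013 ] y [-0.0194  0.0087]
-0.05 80 z [-0.0181  0.0151] y [-0.0193  0.0113]
-0.04 73 z [-0.0182  0.014 ] y [-0.0187  0.0098]
-0.03 75 z [-0.0179  0.0135] y [-0.0195  0.0113]
```

The measured bar matches the expected pose to within 1–2 mm. Holding still for over 2 s.

move_arm(
  moves=[
    {"hand": 25, "x": 0, "y": 0, "z": 0, "wx": 0, "wy": 0, "wz": 0},
    {"hand": 25, "x": 0, "y": 0, "z": 0, "wx": 0, "wy": 0, "wz": 0},
    {"hand": 25, "x": 0, "y": 0, "z": 0, "wx": 0, "wy": 0, "wz": 0},
    {"hand": 25, "x": 0, "y": 0, "z": 0, "wx": 0, "wy": 0, "wz": 0},
    {"hand": 25, "x": 0, "y": 0, "z": 0, "wx": 0, "wy": 0, "wz": 0},
    {"hand": 25, "x": 0, "y": 0, "z": 0, "wx": 0, "wy": 0, "wz": 0},
    {"hand": 25, "x": 0, "y": 0, "z": 0, "wx": 0, "wy": 0, "wz": 0},
    {"hand": 25, "x": 0, "y": 0, "z": 0, "wx": 0, "wy": 0, "wz": 0},
    {"hand": 25, "x": 0, "y": 0, "z": 0, "wx": 0, "wy": 0, "wz": 0},
    {"hand": 25, "x": 0, "y": 0, "z": 0, "wx": 0, "wy": 0, "wz": 0},
    {"hand": 25, "x": 0, "y": 0, "z": 0, "wx": 0, "wy": 0, "wz": 0},
    {"hand": 25, "x": 0, "y": 0, "z": 0, "wx": 0, "wy": 0, "wz": 0},
    {"hand": 25, "x": 0, "y": 0, "z": 0, "wx": 0, "wy": 0, "wz": 0},
    {"hand": 25, "x": 0, "y": 0, "z": 0, "wx": 0, "wy": 0, "wz": 0},
    {"hand": 25, "x": 0, "y": 0, "z": 0, "wx": 0, "wy": 0, "wz": 0},
    {"hand": 25, "x": 0, "y": 0, "z": 0, "wx": 0, "wy": 0, "wz": 0},
    {"hand": 25, "x": 0, "y": 0, "z": 0, "wx": 0, "wy": 0, "wz": 0},
    {"hand": 25, "x": 0, "y": 0, "z": 0, "wx": 0, "wy": 0, "wz": 0},
    {"hand": 25, "x": 0, "y": 0, "z": 0, "wx": 0, "wy": 0, "wz": 0},
    {"hand": 25, "x": 0, "y": 0, "z": 0, "wx": 0, "wy": 0, "wz": 0},
  ],
)

```text
time_s: 58.0
position: [0.6428, -0.1401, 0.1415]
tcp_rot: [[-0.209, 0.967, 0.147], [0.792, 0.255, -0.555], [-0.574, 0.0, -0.819]]
force: [-0.0, -0.3, -0.9]
opening: 0.387
```

move_arm(
  moves=[
    {"hand": 25, "x": 0, "y": 0, "z": 0, "wx": 0, "wy": 0, "wz": 0},
    {"hand": 25, "x": 0, "y": 0, "z": 0, "wx": 0, "wy": 0, "wz": 0},
    {"hand": 25, "x": 0, "y": 0, "z": 0, "wx": 0, "wy": 0, "wz": 0},
    {"hand": 25, "x": 0, "y": 0, "z": 0, "wx": 0, "wy": 0, "wz": 0},
    {"hand": 25, "x": 0, "y": 0, "z": 0, "wx": 0, "wy": 0, "wz": 0},
    {"hand": 25, "x": 0, "y": 0, "z": 0, "wx": 0, "wy": 0, "wz": 0},
    {"hand": 25, "x": 0, "y": 0, "z": 0, "wx": 0, "wy": 0, "wz": 0},
    {"hand": 25, "x": 0, "y": 0, "z": 0, "wx": 0, "wy": 0, "wz": 0},
    {"hand": 25, "x": 0, "y": 0, "z": 0, "wx": 0, "wy": 0, "wz": 0},
    {"hand": 25, "x": 0, "y": 0, "z": 0, "wx": 0, "wy": 0, "wz": 0},
  ],
)

```text
time_s: 59.0
position: [0.6428, -0.1401, 0.1415]
tcp_rot: [[-0.209, 0.967, 0.147], [0.792, 0.256, -0.555], [-0.574, -0.0, -0.819]]
force: [0.1, -0.3, -1.6]
opening: 0.389
```

```bash
python3 - <<'E'
from goal import *
st();go();caps()
s=bot.read_state();m0=s["position"]-.0176*s["tcp_rot"][:,2];R=s["tcp_rot"]
c=vision.capture("side");W=cloud(c);q=(W-m0)@R
m=(q[...,0]>-.09)&(q[...,0]<-.02)&(abs(q[...,1])<.03)&(abs(q[...,2])<.04);p=q[m];print(p[:,0].min(),np.percentile(p[:,2],[1,99]))
E
```

```text
59.0 [ 0.6428 -0.1401  0.1415] [ 0.1 -0.3 -1.6] 33.9 [[-0.209, 0.967, 0.147], [0.792, 0.256, -0.555], [-0.574, -0.0, -0.819]] [ -7.9  38.6  92.2 -48.1  45.4  11. ]
goal [ 0.6424 -0.1399  0.141 ] shift tool [ 0.02 -0.01  0.01] rotvec [0. 0. 0.]
scene [259. 155.] 0.1179 [ 0.2917 -0.1865] 0.0162
scene [271. 195.] 0.2415 [ 0.6325 -0.1035] 0.0418
scene [516. 226.] 0.1225 [0.525 0.314] 0.016
scene [469. 235.] 0.1224 [0.5566 0.227 ] 0.0168
scene [428. 236.] 0.1222 [0.5635 0.1543] 0.0172
scene [387. 243.] 0.1224 [0.5871 0.0802] 0.0174
scene [219. 304.] 0.118 [ 0.7417 -0.1788] 0.0164
scene [418. 309.] 0.1184 [0.734  0.1216] 0.016
scene [141. 318.] 0.1177 [ 0.7765 -0.2867] 0.0162
scene [312. 358.] 0.0593 [ 0.7635 -0.0362] 0.0111
-0.0765397194647167 [-0.01814103  0.01413063]
```

Scan held and all four rests stayed put. Backing off the way I came.

move_arm(
  moves=[
    {"hand": 25, "x": -0.2, "y": 0, "z": -0.3, "wx": 0, "wy": 0, "wz": 0},
    {"hand": 25, "x": -0.4, "y": 0, "z": -0.55, "wx": 0, "wy": 0, "wz": 0},
    {"hand": 25, "x": -0.4, "y": 0, "z": -0.55, "wx": 0, "wy": 0, "wz": 0},
    {"hand": 25, "x": -0.4, "y": 0, "z": -0.55, "wx": 0, "wy": 0, "wz": 0},
    {"hand": 25, "x": -0.35, "y": 0, "z": -0.5, "wx": 0, "wy": 0, "wz": 0},
    {"hand": 25, "x": 0, "y": 0, "z": 0, "wx": 0, "wy": 4, "wz": 0},
    {"hand": 25, "x": 0, "y": 0, "z": 0, "wx": 0, "wy": 6, "wz": 0},
    {"hand": 25, "x": 0, "y": 0, "z": 0, "wx": 0, "wy": 6, "wz": 0},
    {"hand": 25, "x": 0, "y": 0, "z": 0, "wx": 0, "wy": 6, "wz": 0},
    {"hand": 25, "x": 0, "y": 0, "z": 0, "wx": 0, "wy": 6, "wz": 0},
    {"hand": 25, "x": 0, "y": 0, "z": 0, "wx": 0, "wy": 4, "wz": 0},
    {"hand": 25, "x": 0, "y": 0, "z": 0, "wx": 0, "wy": 3, "wz": 0},
    {"hand": 25, "x": 0, "y": 0, "z": 0, "wx": 0, "wy": 0, "wz": 2.5},
    {"hand": 25, "x": 0, "y": 0, "z": 0, "wx": 0, "wy": 0, "wz": 2.5},
    {"hand": 25, "x": 0, "y": 0, "z": 0, "wx": 0, "wy": 0, "wz": 0},
  ],
)

```text
time_s: 60.6
position: [0.6428, -0.1411, 0.2173]
tcp_rot: [[-0.171, 0.985, -0.0], [0.985, 0.171, -0.0], [-0.0, -0.0, -1.0]]
force: [-0.7, -0.2, -2.1]
opening: 0.389
```

```bash
cat >> goal.py <<'E'
b=np.radians(9.8)
Rc=np.array([[-np.sin(b),np.cos(b),0],[np.cos(b),np.sin(b),0],[0,0,-1]])
E
python3 -c "
from goal import *
st();go(np.array([.4391,.0954,.2]),Rc)"
```

```text
60.6 [ 0.6428 -0.1411  0.2173] [-0.7 -0.2 -2.1] 33.8 [[-0.171, 0.985, -0.0], [0.985, 0.171, -0.0], [-0.0, -0.0, -1.0]] [-22.1  33.2  77.3  -0.   69.5 -31.9]
goal [0.4391 0.0954 0.2   ] shift tool [10.71 -6.42  0.69] rotvec [-0.  0.  0.]
```

move_arm(
  moves=[
    {"hand": 25, "x": 0.5, "y": -0.3, "z": 0, "wx": 0, "wy": 0, "wz": 0},
    {"hand": 25, "x": 0.9, "y": -0.54, "z": 0, "wx": 0, "wy": 0, "wz": 0},
    {"hand": 25, "x": 0.9, "y": -0.54, "z": 0, "wx": 0, "wy": 0, "wz": 0},
    {"hand": 25, "x": 0.9, "y": -0.54, "z": 0, "wx": 0, "wy": 0, "wz": 0},
    {"hand": 25, "x": 0.9, "y": -0.54, "z": 0, "wx": 0, "wy": 0, "wz": 0},
    {"hand": 25, "x": 0.9, "y": -0.54, "z": 0, "wx": 0, "wy": 0, "wz": 0},
    {"hand": 25, "x": 0.9, "y": -0.54, "z": 0, "wx": 0, "wy": 0, "wz": 0},
    {"hand": 25, "x": 0.9, "y": -0.54, "z": 0, "wx": 0, "wy": 0, "wz": 0},
    {"hand": 25, "x": 0.9, "y": -0.54, "z": 0, "wx": 0, "wy": 0, "wz": 0},
    {"hand": 25, "x": 0.9, "y": -0.54, "z": 0, "wx": 0, "wy": 0, "wz": 0},
    {"hand": 25, "x": 0.9, "y": -0.54, "z": 0.2, "wx": 0, "wy": 0, "wz": 0},
    {"hand": 25, "x": 0.9, "y": -0.54, "z": 0.2, "wx": 0, "wy": 0, "wz": 0},
    {"hand": 25, "x": 0.3, "y": -0.2, "z": 0.2, "wx": 0, "wy": 0, "wz": 0},
    {"hand": 25, "x": 0, "y": 0, "z": 0, "wx": 0, "wy": 0, "wz": 0},
    {"hand": 25, "x": 0, "y": 0, "z": 0, "wx": 0, "wy": 0, "wz": 0},
    {"hand": 25, "x": 0, "y": 0, "z": 0, "wx": 0, "wy": 0, "wz": 0},
  ],
)

```text
time_s: 62.2
position: [0.4405, 0.0947, 0.2022]
tcp_rot: [[-0.17, 0.985, 0.002], [0.985, 0.17, -0.0], [-0.001, 0.002, -1.0]]
force: [0.8, -0.3, -2.0]
opening: 0.387
```

```bash
python3 -c "
from goal import *
st();go(np.array([.4391,.0954,.0294]),Rc)
c=vision.capture('side');cv2.imwrite('pics/side17.png',cv2.resize(c['image'][100:280,180:400,::-1],None,fx=3,fy=3))
s=bot.read_state();m0=s['position']-.0176*s['tcp_rot'][:,2];R=s['tcp_rot']
for n in('side','scene'):
    c=vision.capture(n);W=cloud(c);q=(W-m0)@R
    m=(q[...,0]>-.09)&(q[...,0]<-.02)&(abs(q[...,1])<.03)&(abs(q[...,2])<.04);p=q[m]
    for x0 in (-.075,-.055,-.035):
        k=abs(p[:,0]-x0)<.006
        if k.sum()>10: print(n,x0,k.sum(),np.percentile(p[k,2],[1,99]).round(4),np.percentile(p[k,1],[1,99]).round(4))
    print(p[:,0].min())
"
```

```text
62.2 [0.4405 0.0947 0.2022] [ 0.8 -0.3 -2. ] 33.7 [[-0.17, 0.985, 0.002], [0.985, 0.17, -0.0], [-0.001, 0.002, -1.0]] [ -2.1  18.6 107.7  -0.   53.6 -11.9]
goal [0.4391 0.0954 0.0294] shift tool [ 0.04 -0.06  6.91] rotvec [ 0.1  0.  -0. ]
side -0.075 202 [-0.0184  0.0142] [-0.0175  0.0145]
side -0.055 90 [-0.0181  0.0125] [-0.0188  0.0135]
side -0.035 93 [-0.0187  0.0128] [-0.0185  0.0135]
-0.07685728604398122
scene -0.075 135 [-0.0177  0.0136] [-0.0133  0.0176]
scene -0.055 158 [-0.0182  0.0152] [-0.0138  0.019 ]
scene -0.035 152 [-0.0182  0.0141] [-0.0114  0.018 ]
-0.07659261045139858
```

View pics/side17.png

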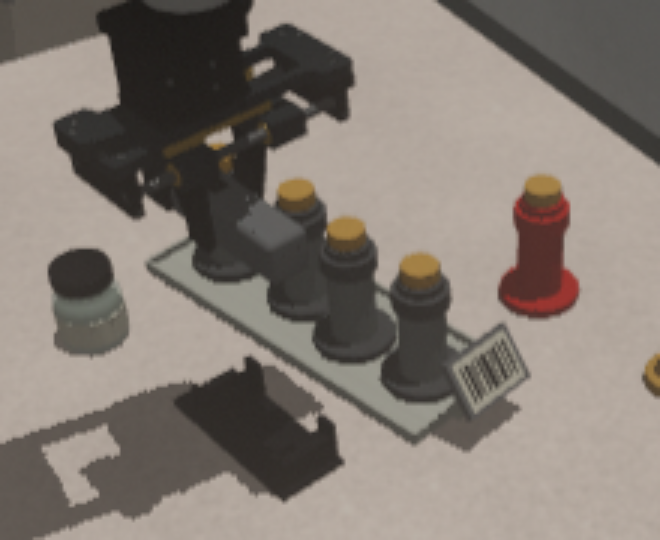

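move_arm(
  moves=[
    {"hand": 25, "x": 0.04, "y": -0.04, "z": 0.4, "wx": 0, "wy": 0, "wz": 0},
    {"hand": 25, "x": 0, "y": 0, "z": 0.9, "wx": 0, "wy": 0, "wz": 0},
    {"hand": 25, "x": 0, "y": 0, "z": 0.9, "wx": 0, "wy": 0, "wz": 0},
    {"hand": 25, "x": 0, "y": 0, "z": 0.9, "wx": 0, "wy": 0, "wz": 0},
    {"hand": 25, "x": 0, "y": 0, "z": 0.9, "wx": 0, "wy": 0, "wz": 0},
    {"hand": 25, "x": 0, "y": 0, "z": 0.9, "wx": 0, "wy": 0, "wz": 0},
    {"hand": 25, "x": 0, "y": 0, "z": 0.6, "wx": 0, "wy": 0, "wz": 0},
    {"hand": 25, "x": 0, "y": 0, "z": 0.4, "wx": 0, "wy": 0, "wz": 0},
    {"hand": 25, "x": 0, "y": 0, "z": 0, "wx": 0, "wy": 0, "wz": 0},
    {"hand": 25, "x": 0, "y": 0, "z": 0, "wx": 0, "wy": 0, "wz": 0},
  ],
)

```text
time_s: 63.35
position: [0.4379, 0.0962, 0.0543]
tcp_rot: [[-0.17, 0.985, 0.0], [0.985, 0.17, -0.0], [-0.0, 0.0, -1.0]]
force: [-0.9, 0.3, -0.7]
opening: 0.389
```

```bash
python3 -c "
from goal import *
st();go(np.array([.4391,.0954,.0294]),Rc)"
```

```text
63.35 [0.4379 0.0962 0.0543] [-0.9  0.3 -0.7] 33.8 [[-0.17, 0.985, 0.0], [0.985, 0.17, -0.0], [-0.0, 0.0, -1.0]] [ -1.9  35.  115.   -0.   30.  -11.7]
goal [0.4391 0.0954 0.0294] shift tool [-0.04  0.04  0.99] rotvec [ 0.  0. -0.]
```

move_arm(
  moves=[
    {"hand": 25, "x": -0.04, "y": 0.04, "z": 0.2, "wx": 0, "wy": 0, "wz": 0},
    {"hand": 25, "x": 0, "y": 0, "z": 0.3, "wx": 0, "wy": 0, "wz": 0},
    {"hand": 25, "x": 0, "y": 0, "z": 0.2, "wx": 0, "wy": 0, "wz": 0},
    {"hand": 25, "x": 0, "y": 0, "z": 0.14, "wx": 0, "wy": 0, "wz": 0},
    {"hand": 25, "x": 0, "y": 0, "z": 0.08, "wx": 0, "wy": 0, "wz": 0},
    {"hand": 25, "x": 0, "y": 0, "z": 0, "wx": 0, "wy": 0, "wz": 0},
  ],
)

```text
time_s: 63.95
position: [0.4386, 0.0954, 0.031]
tcp_rot: [[-0.17, 0.985, -0.001], [0.985, 0.17, 0.0], [0.0, -0.001, -1.0]]
force: [0.4, 0.0, -2.4]
opening: 0.39
```

move_arm(
  moves=[
    {"hand": 25, "x": 0, "y": 0.01, "z": 0.04, "wx": 0, "wy": 0, "wz": 0},
    {"hand": 25, "x": 0, "y": 0, "z": 0.03, "wx": 0, "wy": 0, "wz": 0},
    {"hand": 25, "x": 0, "y": 0, "z": 0, "wx": 0, "wy": 0, "wz": 0},
  ],
)

```text
time_s: 64.25
position: [0.4391, 0.0955, 0.0296]
tcp_rot: [[-0.17, 0.985, 0.0], [0.985, 0.17, -0.0], [-0.0, 0.0, -1.0]]
force: [0.7, -0.2, -2.6]
opening: 0.386
```

move_arm(
  moves=[
    {"hand": 25, "x": 0, "y": 0, "z": 0.03, "wx": 0, "wy": 0, "wz": 0},
    {"hand": 25, "x": 0, "y": 0, "z": 0.03, "wx": 0, "wy": 0, "wz": 0},
    {"hand": 25, "x": 0, "y": 0, "z": 0, "wx": 0, "wy": 0, "wz": 0},
  ],
)

```text
time_s: 64.55
position: [0.4391, 0.0955, 0.0294]
tcp_rot: [[-0.17, 0.985, 0.001], [0.985, 0.17, -0.0], [-0.0, 0.001, -1.0]]
force: [-1.6, -0.8, 12.8]
opening: 0.387
```

Seated: contact at exactly the pick-up height. Releasing and rising.

move_arm(
  moves=[
    {"hand": 25, "x": 0, "y": 0, "z": -0.03, "wx": 0, "wy": 0, "wz": 0},
    {"hand": 62, "x": 0, "y": 0, "z": 0, "wx": 0, "wy": 0, "wz": 0},
    {"hand": 62, "x": 0, "y": 0, "z": 0, "wx": 0, "wy": 0, "wz": 0},
    {"hand": 62, "x": 0, "y": 0, "z": 0, "wx": 0, "wy": 0, "wz": 0},
    {"hand": 62, "x": 0, "y": 0, "z": 0, "wx": 0, "wy": 0, "wz": 0},
    {"hand": 62, "x": 0, "y": 0, "z": 0, "wx": 0, "wy": 0, "wz": 0},
    {"hand": 62, "x": 0, "y": 0, "z": -0.3, "wx": 0, "wy": 0, "wz": 0},
    {"hand": 62, "x": 0, "y": 0, "z": -0.8, "wx": 0, "wy": 0, "wz": 0},
    {"hand": 62, "x": 0, "y": 0, "z": -1, "wx": 0, "wy": 0, "wz": 0},
    {"hand": 62, "x": 0, "y": 0, "z": -1, "wx": 0, "wy": 0, "wz": 0},
    {"hand": 62, "x": 0, "y": 0, "z": -1, "wx": 0, "wy": 0, "wz": 0},
    {"hand": 62, "x": 0, "y": 0, "z": -1, "wx": 0, "wy": 0, "wz": 0},
    {"hand": 62, "x": 0, "y": 0, "z": -1, "wx": 0, "wy": 0, "wz": 0},
    {"hand": 62, "x": 0, "y": 0, "z": -1, "wx": 0, "wy": 0, "wz": 0},
    {"hand": 62, "x": -1, "y": 0, "z": 0, "wx": 0, "wy": 0, "wz": 0},
    {"hand": 62, "x": -1, "y": 0, "z": 0, "wx": 0, "wy": 0, "wz": 0},
    {"hand": 62, "x": -1, "y": 0, "z": 0, "wx": 0, "wy": 0, "wz": 0},
    {"hand": 62, "x": -1, "y": 0, "z": 0, "wx": 0, "wy": 0, "wz": 0},
    {"hand": 62, "x": 0, "y": 0, "z": 0, "wx": 0, "wy": 0, "wz": 0},
    {"hand": 62, "x": 0, "y": 0, "z": 0, "wx": 0, "wy": 0, "wz": 0},
  ],
)

```text
time_s: 66.55
position: [0.4556, -0.0031, 0.2065]
tcp_rot: [[-0.169, 0.986, -0.0], [0.986, 0.169, 0.001], [0.001, -0.0, -1.0]]
force: [-0.4, 0.2, 0.6]
opening: 0.71
```

```bash
python3 - <<'E'
from goal import *
st()
c=caps();cv2.imwrite('pics/s18.png',c['image'][:,:,::-1])
for n in("scene","side"):
    c=vision.capture(n);W=cloud(c);cv2.imwrite(f'pics/{n}18b.png',c['image'][:,:,::-1])
    m=(W[...,2]>.055)&(W[...,2]<.075)&(W[...,0]<.5)&(W[...,0]>.38)&(W[...,1]<.2)&(W[...,1]>0)
    p=W[m];print(n,cv2.minAreaRect(p[:,:2].astype(np.float32)),np.median(p[:,2]),np.percentile(p[:,2],98))
E
```

```text
66.55 [ 0.4556 -0.0031  0.2065] [-0.4  0.2  0.6] 61.7 [[-0.169, 0.986, -0.0], [0.986, 0.169, 0.001], [0.001, -0.0, -1.0]] [-14.5  18.7 106.6   0.   54.8 -24.2]
scene [260. 155.] 0.1182 [ 0.2922 -0.1851] 0.0164
scene [516. 226.] 0.1227 [0.5255 0.3155] 0.017
scene [469. 235.] 0.1225 [0.5565 0.2272] 0.0166
scene [428. 236.] 0.1221 [0.5636 0.154 ] 0.0172
scene [387. 243.] 0.1222 [0.5883 0.0799] 0.0165
scene [219. 304.] 0.1179 [ 0.7409 -0.1798] 0.0161
scene [418. 309.] 0.1184 [0.7343 0.1221] 0.0161
scene [141. 318.] 0.118 [ 0.7767 -0.2868] 0.0162
scene [312. 358.] 0.0599 [ 0.7622 -0.036 ] 0.0111
scene ((0.4388473331928253, 0.09417646378278732), (0.04255548492074013, 0.15052665770053864), 9.273289680480957) 0.06341939060075863 0.0665903089822944
side ((0.4358837902545929, 0.09542089700698853), (0.040630754083395004, 0.15306280553340912), 8.042192459106445) 0.0632676476709435 0.06678022901528585
```

View pics/s18.png

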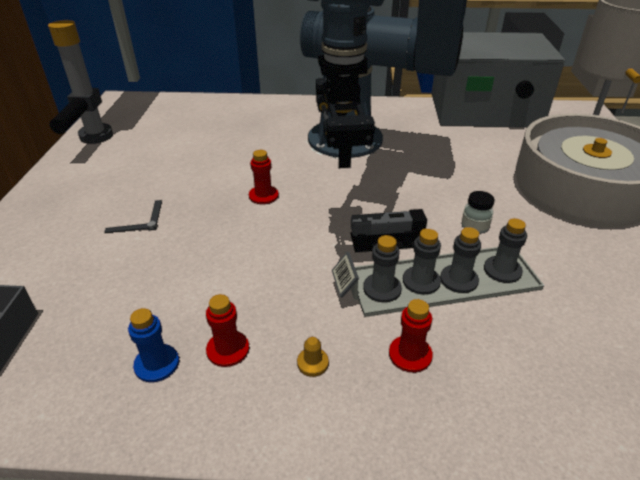

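View pics/side18b.png

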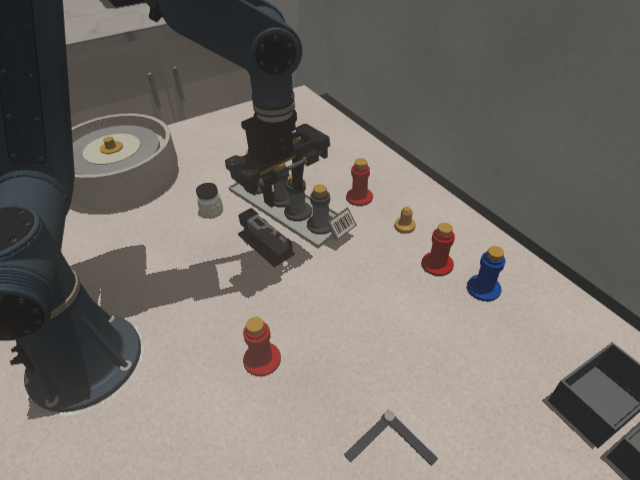

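The final pictures show the four rests upright in the tray at collapsed height, the scanner back in its cradle at its starting pose, and the bystanders where they were.

```bash
python3 -c "
from rig import order
print(order.hand_in())"
```

```text
the job is handed in; nothing more can be done
None
```

All four hand rests are collapsed and standing upright in the tray, the tray tag has been scanned, and the scanner is back in its cradle. I handed the job in at about 67 s; it gave no verdict.

- **Rests:** Each one was pressed on its cap until the force rose with no further travel, at 117 mm. In the tray their caps measure 122–123 mm high, which is 117 mm plus the 4 mm floor to within about 1–2 mm.
- **The knock:** Between two placements, the second rest in the tray was knocked about 14 mm and nudged the third by about 4 mm. Both stayed upright inside the tray. I left them there and set the last rest slightly further along to clear them.
- **Scan:** The scanner was held still for about 3 s, aimed square at the tag from about 100 mm. Its measured pose was within 1–2 mm of the target. Nothing in the interface confirms that the scan registered.
- **Scanner return:** It made contact at the same height it was picked up from. The scene camera puts it back in its start pose to within 2 mm. The side camera read 3 mm and 2° off, which is within that camera's usual scatter.
- **Bystanders:** The jar, gauge, chuck and coloured look-alikes appear unmoved in the last pictures. I compared the jar and gauge only by eye. No check failed.

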